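Hang the rinsed sieves to dry and lock the air setting

TASK

Hang every rinsed sieve to dry: hook an S-hook from the low stand through the hole in each sieve's handle and hang it by that hook on the bar of the drying stand, the sieves not touching one another. When all hang there, turn the air regulator's knob so that its pointer is at the mark, then slide the lock fully home over the knob. Leave a spare hook on its stand and everything else on the bench alone.

Things in the scene. Friction and masses are not known exactly. Their poses are not given: they have to be found in the camera images.
- rail_bar (a point): middle of the drying stand's bar: a level steel bar, 8 mm diameter, along this frame's y between two 12 mm posts 300 mm apart (hang within 120 mm either side of the middle). This point is on the bar's axis, 236 mm above the bench. Under it a grey air box 80 mm deep (x), 330 mm long, 20 mm high with dark slots. z is up. Fixed; place and yaw vary.
- store_bar (a point): middle of the bar of the low hook stand, on which three S-hooks hang at the start, about 65 mm apart: bar 8 mm diameter along this frame's y, 200 mm between posts, axis 108 mm above the bench. Fixed; place and yaw vary.
- hook0_tab (a point): S-hook 0, 134 mm high, 60 g: 6 mm steel wire S with a grey finger tab on top. This point: centre of the tab (24 mm in x, 8 mm thick in y, 41 mm high), the place to grip. z up when it hangs; the S lies in the x-z plane, +x starts pointing roughly away from the robot. Hanging, the bar's axis is 27 mm below this point, and comes out of the upper bend only on the +x side. All alike.
- hook0_bend (a point): S-hook 0: inside the lower bend, where a hung hole rests, 108 mm below the tab centre; same axes. Lowest point of the hook 6 mm lower. Wire, as (x, z) mm from here: free lower tip top (-14, 23); down, round the bend (radius 14); up to (14, 32); slanting to (-14, 66); over the upper bend to its free end (14, 67). A bar goes in or out between (14, 32) and (14, 67).
- hook1_tab (a point): S-hook 1, 134 mm high, 60 g: 6 mm steel wire S with a grey finger tab on top. This point: centre of the tab (24 mm in x, 8 mm thick in y, 41 mm high), the place to grip. z up when it hangs; the S lies in the x-z plane, +x starts pointing roughly away from the robot. Hanging, the bar's axis is 27 mm below this point, and comes out of the upper bend only on the +x side. All alike.
- hook1_bend (a point): S-hook 1: inside the lower bend, where a hung hole rests, 108 mm below the tab centre; same axes. Lowest point of the hook 6 mm lower. Wire, as (x, z) mm from here: free lower tip top (-14, 23); down, round the bend (radius 14); up to (14, 32); slanting to (-14, 66); over the upper bend to its free end (14, 67). A bar goes in or out between (14, 32) and (14, 67).
- hook2_tab (a point): S-hook 2, 134 mm high, 60 g: 6 mm steel wire S with a grey finger tab on top. This point: centre of the tab (24 mm in x, 8 mm thick in y, 41 mm high), the place to grip. z up when it hangs; the S lies in the x-z plane, +x starts pointing roughly away from the robot. Hanging, the bar's axis is 27 mm below this point, and comes out of the upper bend only on the +x side. All alike.
- hook2_bend (a point): S-hook 2: inside the lower bend, where a hung hole rests, 108 mm below the tab centre; same axes. Lowest point of the hook 6 mm lower. Wire, as (x, z) mm from here: free lower tip top (-14, 23); down, round the bend (radius 14); up to (14, 32); slanting to (-14, 66); over the upper bend to its free end (14, 67). A bar goes in or out between (14, 32) and (14, 67).
- sieve0_hole (a point): sieve 0 (may be absent), 160 g: centre of the 13 mm hole in its flat handle. A round steel pan, 68 mm diameter, 52 mm high, mesh floor, on the bench; handle 24 mm wide, 4 mm thick, near rim height, along this frame's x, which starts roughly away from the robot; hole 80 mm from the pan's axis, 12 mm from the handle's end, this point 50 mm above the pan's underside. z up while it stands.
- sieve1_hole (a point): sieve 1 (may be absent), 160 g: centre of the 13 mm hole in its flat handle. A round steel pan, 68 mm diameter, 52 mm high, mesh floor, on the bench; handle 24 mm wide, 4 mm thick, near rim height, along this frame's x, which starts roughly away from the robot; hole 80 mm from the pan's axis, 12 mm from the handle's end, this point 50 mm above the pan's underside. z up while it stands.
- sieve2_hole (a point): sieve 2 (may be absent), 160 g: centre of the 13 mm hole in its flat handle. A round steel pan, 68 mm diameter, 52 mm high, mesh floor, on the bench; handle 24 mm wide, 4 mm thick, near rim height, along this frame's x, which starts roughly away from the robot; hole 80 mm from the pan's axis, 12 mm from the handle's end, this point 50 mm above the pan's underside. z up while it stands.
- knob (a joint): angle of the regulator knob (rad), counter-clockwise positive seen from above, 0 when its pointer looks along the regulator's x (away from the robot); stops at -1.6 and 1.6; stiff (0.05 N m), stays where it is left.
- knob_grip (a point): centre of the knob's grip bar on its vertical turning axis, 69 mm above the bench; bar 56 mm long (x, towards the pointer), 14 mm wide (y), from 55 to 79 mm above the bench, on a 56 mm disc. The knob is on top of the air regulator, a white box 120 x 210 x 45 mm (x, y, z) with gauges on its front, near its +y end. Fixed; place and yaw vary.
- knob_pointer (a point): tip of the knob's white pointer, 34 mm from the turning axis, at the +x end of the grip bar.
- mark_point (a point): where the pointer's tip must be: the point of the small raised steel mark beside the knob, 34 mm from the turning axis and at the pointer's height. The mark's direction varies.
- lock (a joint): travel of the regulator's lock (m): 0 fully open, 0.100 fully home over the knob, against the stop; it slides along +y of its frame, about 2 N friction, and stays where it is left.
- lock_grip (a point): centre (103 mm above the bench) of the black ridge on the lock: 50 mm long (x), 12 mm thick (y), from 89 to 117 mm above the bench. The lock is a dark steel bridge 108 mm wide (x), 50 mm long (y), that slides along the regulator box; when home, the ridge is right above the knob. Same axes as the box.
- bottle: bystander: white plastic bottle, 66 mm diameter, 150 mm high; origin under its centre. Leave alone.
- beaker: bystander: white porcelain cup without handle, 64 mm diameter, 85 mm high, between the task's things. Leave alone.
- canister: bystander: black canister, 90 mm diameter, 130 mm high. Leave alone.
- adapter: bystander: black power adapter, 110 x 50 x 32 mm. Leave alone.
- jar: bystander: amber glass jar, 60 mm diameter, 80 mm high. Leave alone.
- notebook: bystander: green notebook, 150 x 110 x 15 mm. Leave alone.

How it is judged:
On the way, in this order (a step that is already met when the one before it is completed fails the run):
1. every sieve hangs by an S-hook from the drying stand's bar (angle between each of sieve0_hole, sieve1_hole, sieve2_hole's own z axis and vertical above 1 rad and ((distance between sieve0_hole and hook0_bend below 0.02 m and x of hook0_tab in the frame of rail_bar between -0.016 and 0.016 m and y of hook0_tab in the frame of rail_bar between -0.145 and 0.145 m and z of hook0_tab in the frame of rail_bar between 0.013 and 0.041 m) or (distance between sieve0_hole and hook1_bend below 0.02 m and x of hook1_tab in the frame of rail_bar between -0.016 and 0.016 m and y of hook1_tab in the frame of rail_bar between -0.145 and 0.145 m and z of hook1_tab in the frame of rail_bar between 0.013 and 0.041 m) or (distance between sieve0_hole and hook2_bend below 0.02 m and x of hook2_tab in the frame of rail_bar between -0.016 and 0.016 m and y of hook2_tab in the frame of rail_bar between -0.145 and 0.145 m and z of hook2_tab in the frame of rail_bar between 0.013 and 0.041 m)) and ((distance between sieve1_hole and hook0_bend below 0.02 m and x of hook0_tab in the frame of rail_bar between -0.016 and 0.016 m and y of hook0_tab in the frame of rail_bar between -0.145 and 0.145 m and z of hook0_tab in the frame of rail_bar between 0.013 and 0.041 m) or (distance between sieve1_hole and hook1_bend below 0.02 m and x of hook1_tab in the frame of rail_bar between -0.016 and 0.016 m and y of hook1_tab in the frame of rail_bar between -0.145 and 0.145 m and z of hook1_tab in the frame of rail_bar between 0.013 and 0.041 m) or (distance between sieve1_hole and hook2_bend below 0.02 m and x of hook2_tab in the frame of rail_bar between -0.016 and 0.016 m and y of hook2_tab in the frame of rail_bar between -0.145 and 0.145 m and z of hook2_tab in the frame of rail_bar between 0.013 and 0.041 m)) and ((distance between sieve2_hole and hook0_bend below 0.02 m and x of hook0_tab in the frame of rail_bar between -0.016 and 0.016 m and y of hook0_tab in the frame of rail_bar between -0.145 and 0.145 m and z of hook0_tab in the frame of rail_bar between 0.013 and 0.041 m) or (distance between sieve2_hole and hook1_bend below 0.02 m and x of hook1_tab in the frame of rail_bar between -0.016 and 0.016 m and y of hook1_tab in the frame of rail_bar between -0.145 and 0.145 m and z of hook1_tab in the frame of rail_bar between 0.013 and 0.041 m) or (distance between sieve2_hole and hook2_bend below 0.02 m and x of hook2_tab in the frame of rail_bar between -0.016 and 0.016 m and y of hook2_tab in the frame of rail_bar between -0.145 and 0.145 m and z of hook2_tab in the frame of rail_bar between 0.013 and 0.041 m))), for 0.3 s.
2. the knob's pointer is at the mark, the lock not yet over it (distance between knob_pointer and mark_point below 0.006 m and value of joint lock below 0.05 m), for 0.3 s.
3. the lock is slid fully home with the pointer still at the mark (distance between knob_pointer and mark_point below 0.006 m and value of joint lock above 0.093 m), for 0.2 s.
At the end, for the whole second after the job is handed in: Each sieve hangs on an S-hook (hole within 20 mm of its lower bend) from the drying bar (within 14 mm, between the posts), at most swaying gently, touching no other sieve; each hook is on the drying bar or its stand; pointer within 6 mm of the mark; lock within 7 mm of home (all of step 1 and all of step 3 and ((x of hook0_tab in the frame of rail_bar between -0.016 and 0.016 m and y of hook0_tab in the frame of rail_bar between -0.145 and 0.145 m and z of hook0_tab in the frame of rail_bar between 0.013 and 0.041 m) or (x of hook0_tab in the frame of store_bar between -0.016 and 0.016 m and y of hook0_tab in the frame of store_bar between -0.097 and 0.097 m and z of hook0_tab in the frame of store_bar between 0.013 and 0.041 m)) and ((x of hook1_tab in the frame of rail_bar between -0.016 and 0.016 m and y of hook1_tab in the frame of rail_bar between -0.145 and 0.145 m and z of hook1_tab in the frame of rail_bar between 0.013 and 0.041 m) or (x of hook1_tab in the frame of store_bar between -0.016 and 0.016 m and y of hook1_tab in the frame of store_bar between -0.097 and 0.097 m and z of hook1_tab in the frame of store_bar between 0.013 and 0.041 m)) and ((x of hook2_tab in the frame of rail_bar between -0.016 and 0.016 m and y of hook2_tab in the frame of rail_bar between -0.145 and 0.145 m and z of hook2_tab in the frame of rail_bar between 0.013 and 0.041 m) or (x of hook2_tab in the frame of store_bar between -0.016 and 0.016 m and y of hook2_tab in the frame of store_bar between -0.097 and 0.097 m and z of hook2_tab in the frame of store_bar between 0.013 and 0.041 m)) and contact force between sieve0 and sieve1 below 0.05 N and contact force between each of sieve0, sieve1 and sieve2 below 0.05 N and linear speed of each of sieve0, sieve1, sieve2 below 0.4 m/s).
It fails at once if a bystander is pushed more than 50 mm or knocked over (distance of any of bottle, beaker, canister, adapter, jar, notebook from where it was at the start of the episode above 0.05 m or angle between any of bottle, beaker, canister, adapter, jar, notebook's own z axis and vertical above 0.6 rad).
Of sieve0, sieve1, sieve2 only 2 to 3 are there at a start; the rules pass over those that are not, and their reading is None.
At some moment in a run one of sieve0, sieve1, sieve2 may be knocked a few centimetres aside while the robot is not near it.
It also fails if it takes over 210 s, if anything falls off the work surface, if the arm or the gripper's body presses on something with over 40 N, if the wrist force passes 120 N, or if a joint passes its speed limit or range.

ROBOT

A 7-joint arm with a two-finger parallel gripper is mounted at the origin on the work surface. World frame = base frame: x ahead of the robot, y to its left, z up, the work surface at z = 0. Lengths are in m, angles in rad, forces in N, time in s.
With the tool pointing down it reaches from about 0.425 to 0.95 m from the base axis. Payload 4.7 kg.
Tool frame: the origin (TCP) lies midway between the tips of the shut fingers; the grasp point (between the pads) lies 19 mm behind it (env.grip_depth is the distance from the TCP to the grasp point, in m); x points along the fingers, z is the direction in which the jaws open and shut, and the axes are right-handed (so a half turn about x gives the same grasp; the last joint's range is limited). The gripper opens to 87 mm and grips with 3 to 60 N. Pads are 19 mm wide; open, the fingers measure 117 mm over their backs; the gripper's body (75 mm by 190 mm) begins 51 mm behind the grasp point.
Start: joints at [1.284, 0.469, -0.049, 1.532, 0.024, 1.141, -0.082], TCP at [0.172, -0.653, 0.223] pointing down, gripper open.
Joint ranges: [-2.59, 2.59], [-0.33, 1.99], [-1.39, 1.29], [0.1, 2.45], [-1.04, 4.18], [0.21, 1.99], [-2.66, 2.66]. Speed limits (rad/s): [2.57, 2.57, 3.14, 3.14, 3.14, 3.14, 3.14].

INTERFACE

Orientations are given as a unit quaternion [w, x, y, z].
In Python, from cell import env gives the robot as it stands.
- The arm moves only by the tool move_arm, never from a script. Its arguments are lists of equal length, an entry for each row: "linear": the shift along the tool's x, y, z in cm, a list of three; "dr": the turn, a rotation vector about the tool's x, y, z in rad, a list of three; "jaw": the closure, from 0 (fully open) to 1 (shut). A call has 1 to 5 rows; each row shifts and turns the pose as measured when the row begins, along the tool's axes as they then stand; what a row does not reach is not made up. A row lasts 1/8 s, in which the tool goes at most 62.5 mm and 10.7 degrees, less where a joint would pass 70% of its speed; a pose out of reach is approached as far as the arm can. A call is refused whole if a number of a shift passes 6.25 or a number of a turn 0.188, either way. A call with a gripper value outside its range is refused whole. The fingers move at their own pace and stop on an object; "grip_force" is the grip in N (left out, the last holds). Time passes only in rows, so rows that do not move let the fingers close. It gives the time, the measured TCP pose, the force and the opening at its end, in the units of the state.
- env.state(): the state, without advancing time (a new reading comes with each control period).
- env.camera(name): name is "scene" or "top" or "wrist"; returns the picture (480x640x3 uint8, red, green, blue); there is no depth.
- env.camera_info(name): a dict with "fx", "fy", "cx", "cy" (pixels), "k1" (the pictures are not rectified: a ray, as slopes to the right and down, at radius r is drawn at 1 + k1 r^2 times it, then the intrinsics apply), "rvec" (rotation vector, rad) and "tvec" (3), from world to camera coordinates, as OpenCV has them. Camera axes: x right, y down, z forward; pixel columns grow to the right and rows downward; lengths in m; the calibration is good to about 2 mm. A picture is of the moment at which its call begins: read the wrist's pose just before it. camera_info takes no time and is no camera call; for the wrist camera it gives the pose at the moment of the call.
- env.job_done(): hands the job in, once; it reports no verdict.
The state is a dict: "t": time; "qpos": joint angles; "joint_vel": joint speeds; "joint_torque": joint torques, N m; "tcp_pos": TCP position; "orientation": TCP orientation; "contact_force": force on the tool from outside, world axes, zero at the start; "torque": the same for the moment, N m; "gripper_width": opening from 0.0 (shut) to 1.0 (fully open).
Only numpy, scipy, OpenCV 4.12 (cv2) and the standard library are available. Lean on these libraries where they do the work, as an engineer would, in place of code of your own. Each camera call takes 0.05 s, during which the arm holds its last target.

## Working session

There is one attempt and no reset: what is moved stays moved. The work goes in short steps, Python scripts to look and compute and a tool call to move; the robot and the scene stay as the last step left them, time stands still between calls to the robot, and variables do not carry over. Pictures are saved under pics/ and viewed, and the job is handed in when it is done.

Besides the shell and the picture viewer there is one more tool, called after "Emit:" in YAML: its name, and indented under it one key for each argument. move_arm: Moves the arm, as the interface text tells. Its arguments: {"type":"object","properties":{"linear":{"type":"array","items":{"type":"array","items":{"type":"number"}}},"dr":{"type":"array","items":{"type":"array","items":{"type":"number"}}},"jaw":{"type":"array","items":{"type":"number"}},"grip_force":{"type":"number"}},"required":["linear","dr","jaw"]}

```bash
ls -la; mkdir -p pics; python3 - <<'E'
from cell import env
import cv2
print(env.state()); print(env.grip_depth)
for n in ("scene","top","wrist"):
    i=env.camera_info(n); print(n,i)
    cv2.imwrite(f"pics/{n}0.png",env.camera(n)[:,:,::-1])
E
```

```text
total 12
drwxr-xr-x  3 agent agent 4096 Dec  7 03:11 .
drwxr-xr-x 23 root  root  4096 Dec  7 03:11 ..
drwxr-xr-x  2 agent agent 4096 Dec  7 03:11 pics
{'t': 0.0, 'qpos': array([ 1.28407668,  0.46943576, -0.04860285,  1.53368155,  0.02412558,
        1.1409501 , -0.08231689]), 'joint_vel': array([-0.00025809, -0.00013111, -0.00066027, -0.00062717,  0.00049116,
        0.00117099,  0.00025062]), 'joint_torque': array([-2.93292887e-04, -5.07969618e+01, -8.12103110e-02, -2.36152536e+01,
       -6.15217234e-02,  3.80193454e-02,  1.87716228e-04]), 'tcp_pos': array([ 0.17196751, -0.65212664,  0.22150851]), 'orientation': array([ 0.55958761,  0.43194829,  0.56068151, -0.43118282]), 'contact_force': array([ 0.01061444, -0.13896255,  0.02869132]), 'torque': array([-0.01110597, -0.00311918, -0.02574631]), 'gripper_width': 1.000343792489842}
0.0187
scene {'fx': 618.6899996892756, 'fy': 618.6899996892756, 'cx': 313.7649143208861, 'cy': 236.75422181996433, 'k1': -0.014841172033243406, 'rvec': array([ 0.75595302,  2.53134514, -1.20515461]), 'tvec': array([ 0.46239496, -0.0918989 ,  1.80750119])}
top {'fx': 619.3563399103604, 'fy': 619.3563399103604, 'cx': 328.69561155899567, 'cy': 232.9876974897671, 'k1': -0.11338829411272709, 'rvec': array([ 2.1947114 , -2.18448077,  0.05814479]), 'tvec': array([0.06199168, 0.58534007, 1.65213563])}
wrist {'fx': 376.2074423118671, 'fy': 376.2074423118671, 'cx': 321.1821306165176, 'cy': 239.87309991770508, 'k1': -0.05071469958809142, 'rvec': array([-2.3320128 ,  1.79441459,  0.2209528 ]), 'tvec': array([-0.67328042, -0.02969401,  0.38855597])}
```

View pics/scene0.png

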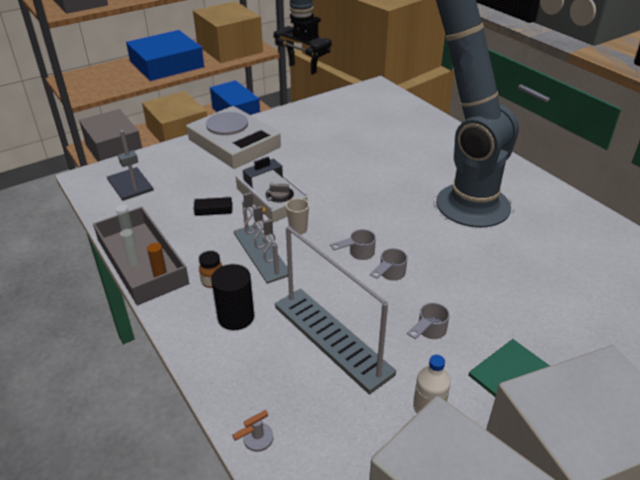

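View pics/top0.png

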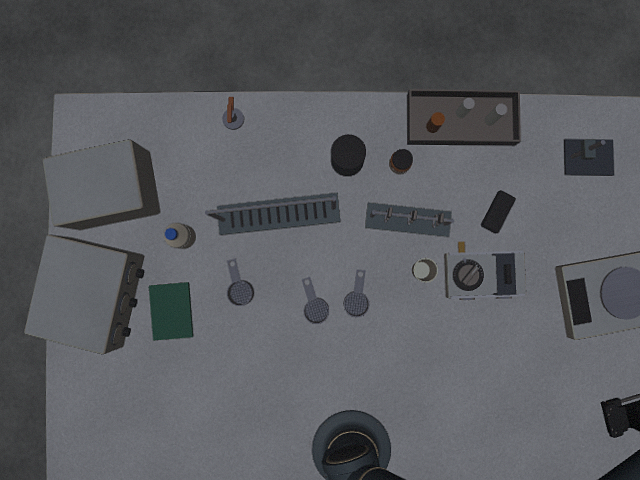

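View pics/wrist0.png

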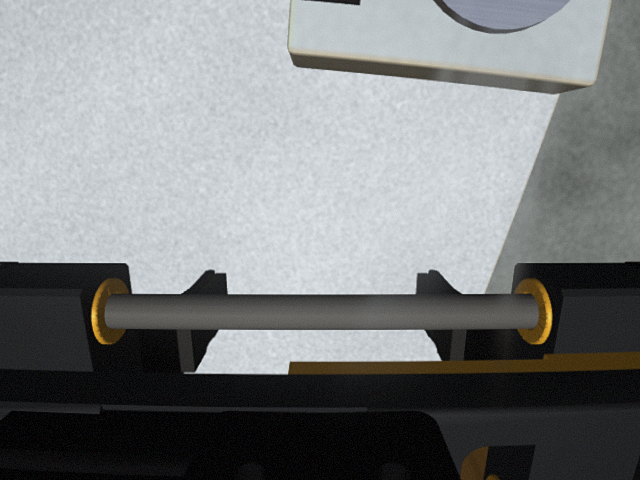

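```bash
cat > h.py <<'E'
import numpy as np, cv2
from scipy.spatial.transform import Rotation as R
def cam(i):
    K=np.array([[i['fx'],0,i['cx']],[0,i['fy'],i['cy']],[0,0,1.]]); D=np.array([i['k1'],0,0,0.])
    return K,D,R.from_rotvec(i['rvec']).as_matrix(),np.array(i['tvec'])
def ray(i,uv):
    K,D,Rm,t=cam(i)
    p=cv2.undistortPoints(np.array(uv,float).reshape(-1,1,2),K,D).reshape(-1,2)
    d=np.c_[p,np.ones(len(p))]@Rm
    return -Rm.T@t,d
def onz(i,uv,z):
    o,d=ray(i,uv); z=np.broadcast_to(z,len(d))
    return o+d*((z-o[2])/d[:,2])[:,None]
def proj(i,P):
    K,D,Rm,t=cam(i)
    return cv2.projectPoints(np.array(P,float).reshape(-1,1,3),np.array(i['rvec']),t,K,D)[0].reshape(-1,2)
def tri(i1,u1,i2,u2):
    o1,d1=ray(i1,u1);o2,d2=ray(i2,u2);d1=d1[0];d2=d2[0]
    A=np.c_[d1,-d2];s=np.linalg.lstsq(A,o2-o1,rcond=None)[0]
    a=o1+s[0]*d1;b=o2+s[1]*d2
    return (a+b)/2,np.linalg.norm(a-b)
def pose(s):
    q=s['orientation'];return np.array(s['tcp_pos']),R.from_quat([q[1],q[2],q[3],q[0]])
def down(yaw):
    # tool x down, tool z (jaws) horizontal; yaw = direction (rad) of hook-x; jaws along hook y
    x=np.array([0,0,-1.]);z=np.array([-np.sin(yaw),np.cos(yaw),0])
    return np.c_[x,np.cross(z,x),z]
def plan(s,goal,yaw,step=6.0,flip=None,rstep=.18):
    """goal TCP pos; prints tool-frame shift+turn remaining and rows"""
    p,r=pose(s)
    best=None
    for f in (0,np.pi):
        if flip is not None and f!=flip*np.pi: continue
        G=R.from_matrix(down(yaw+f)); dr=(r.inv()*G).as_rotvec()
        if best is None or np.linalg.norm(dr)<np.linalg.norm(best[1]): best=(G,dr)
    G,dr=best
    L=r.inv().apply(np.array(goal)-p)*100
    n=int(max(np.ceil(np.abs(L).max()/step),np.linalg.norm(L)//6.2+1,np.ceil(np.linalg.norm(dr)/rstep),1))
    print('t',round(s['t'],2),'tcp',p.round(4),'F',np.round(s['contact_force'],1),'w',round(s['gripper_width'],3))
    print('total L',L.round(2),'dr',dr.round(3),'n',n)
    # rows with straight-line world path
    pw,rw=p,r
    for k in range(n):
        np_=p+(np.array(goal)-p)*(k+1)/n; nr=r*R.from_rotvec(dr*(k+1)/n)
        l=rw.inv().apply(np_-pw)*100
        print(' ',l.round(2).tolist(),(dr/n).round(3).tolist())
        pw,rw=np_,nr
E
python3 - <<'E'
import cv2
t=cv2.imread('pics/top0.png')
for n,(x,y,w,h) in dict(a=(190,180,210,150),b=(350,190,200,120)).items():
    cv2.imwrite(f'pics/t0{n}.png',cv2.resize(t[y:y+h,x:x+w],None,fx=800/w if n=='b' else 3.8,fy=800/w if n=='b' else 3.8,interpolation=cv2.INTER_CUBIC))
s=cv2.imread('pics/scene0.png')
cv2.imwrite('pics/s0a.png',cv2.resize(s[150:350,220:470],None,fx=3,fy=3,interpolation=cv2.INTER_CUBIC))
from cell import env; from h import *
print(down(0)); p,r=pose(env.state()); print(r.as_matrix().round(2))
E
```

```text
[[ 0. -1. -0.]
 [ 0.  0.  1.]
 [-1. -0.  0.]]
[[-0.    0.97  0.26]
 [ 0.    0.26 -0.97]
 [-1.   -0.   -0.  ]]
```

View pics/t0a.png

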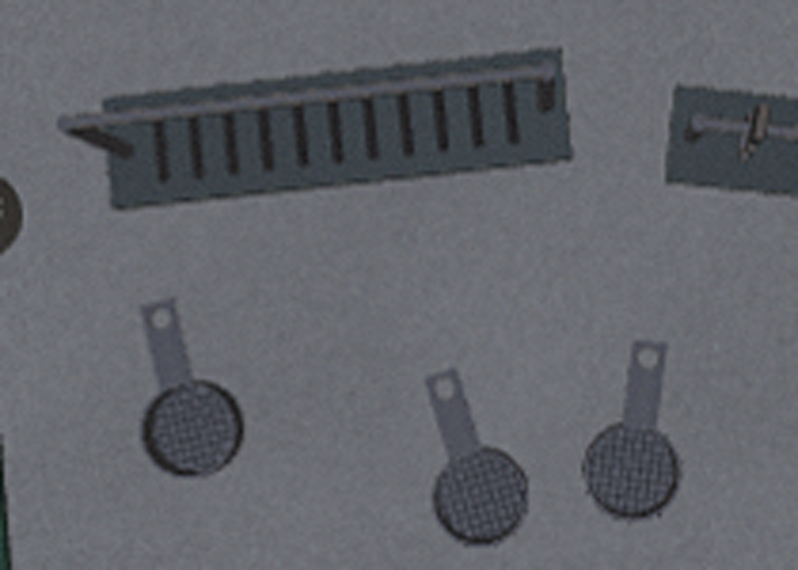

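View pics/t0b.png

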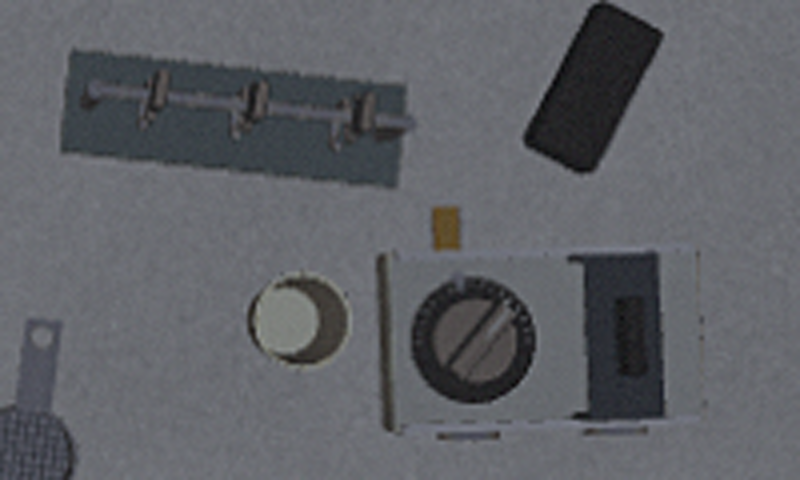

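View pics/s0a.png

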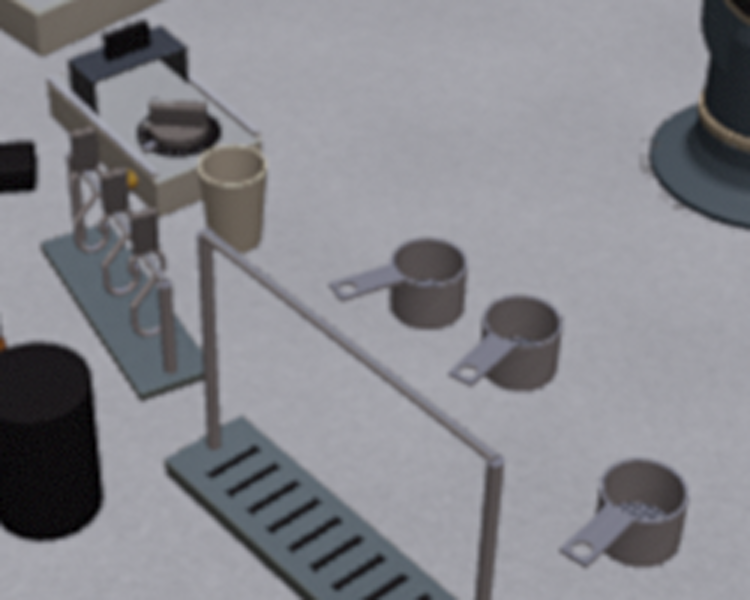

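```bash
python3 - <<'E'
from cell import env; from h import *
i=env.camera_info('top')
def f(n,uv,z):
    P=onz(i,uv,z); print(n,P.round(4).tolist()); return P
H=f('holes',[(232.4,263.4),(307.4,281.8),(360.3,274.2)],.050)
C=f('pans',[(240.8,292.6),(316.3,310.3),(356.3,303.7)],.052)
d=H-C; print(np.linalg.norm(d[:,:2],axis=1),np.degrees(np.arctan2(d[:,1],d[:,0])))
r=f('rail',[(206.3,212.1),(334.2,197.9)],.236); print(np.linalg.norm(r[0]-r[1]),r.mean(0),np.degrees(np.arctan2(*(r[0]-r[1])[:2]*[-1,1])))
r=f('store',[(373,212),(452.5,221)],.108); print(np.linalg.norm(r[0]-r[1]),r.mean(0),np.degrees(np.arctan2(*(r[0]-r[1])[:2]*[-1,1])))
f('tabtops',[(389.5,211.2),(414.2,214.5),(441.5,218)],.153)
f('knob',[(468.5,275)],.079); f('lock',[(507.5,274)],.117); f('beaker',[(424,270)],.085)
E
```

```text
holes [[0.5014, 0.3188, 0.05], [0.4542, 0.12, 0.05], [0.4748, -0.0192, 0.05]]
pans [[0.4246, 0.2954, 0.052], [0.3796, 0.0961, 0.052], [0.3974, -0.0088, 0.052]]
[0.08027694 0.07829336 0.07810216] [16.98605146 17.77084349 -7.63165272]
rail [[0.6204, 0.3526, 0.236], [0.655, 0.0511, 0.236]]
0.30346942569839275 [0.63768078 0.20182994 0.236     ] 6.546204976975203
store [[0.634, -0.0486, 0.108], [0.612, -0.2526, 0.108]]
0.20513088357990764 [ 0.62296425 -0.15060819  0.108     ] -6.164171959767591
tabtops [[0.632, -0.0866, 0.153], [0.6241, -0.1481, 0.153], [0.6158, -0.2163, 0.153]]
knob [[0.4737, -0.2994, 0.079]]
lock [[0.4767, -0.3916, 0.117]]
beaker [[0.4865, -0.1822, 0.085]]
```

```bash
python3 - <<'E'
from cell import env; from h import *
i=env.camera_info('wrist'); p,r=pose(env.state())
K,D,Rm,t=cam(i); c=-Rm.T@t
print('cam in tool',r.inv().apply(c-p),'axes',(r.inv().as_matrix()@Rm.T).round(3))
plan(env.state(),(.60,-.095,.26),np.radians(-6))
E
```

```text
cam in tool [-0.16142084  0.06516182 -0.00079221] axes [[ 0.    -0.24   0.971]
 [ 0.001 -0.971 -0.24 ]
 [ 1.     0.001  0.   ]]
t 0.15 tcp [ 0.172  -0.6523  0.2217] F [-0.1  0.2  0.5] w 0.998
total L [ -3.77  55.6  -42.97] dr [ 0.363 -0.001  0.   ] n 12
  [-0.31, 4.63, -3.58] [0.03, -0.0, 0.0]
  [-0.31, 4.52, -3.72] [0.03, -0.0, 0.0]
  [-0.31, 4.41, -3.85] [0.03, -0.0, 0.0]
  [-0.31, 4.29, -3.99] [0.03, -0.0, 0.0]
  [-0.32, 4.17, -4.11] [0.03, -0.0, 0.0]
  [-0.32, 4.04, -4.24] [0.03, -0.0, 0.0]
  [-0.32, 3.91, -4.36] [0.03, -0.0, 0.0]
  [-0.32, 3.78, -4.47] [0.03, -0.0, 0.0]
  [-0.32, 3.64, -4.59] [0.03, -0.0, 0.0]
  [-0.32, 3.5, -4.69] [0.03, -0.0, 0.0]
  [-0.32, 3.36, -4.8] [0.03, -0.0, 0.0]
  [-0.32, 3.21, -4.9] [0.03, -0.0, 0.0]
```

Emit:
move_arm:
  linear:
    - [-0.3, 4.5, -4]
    - [-0.3, 4.5, -4]
    - [-0.3, 4.3, -4]
    - [-0.3, 4.2, -4]
    - [-0.3, 4.1, -4]
  dr:
    - [0.03, 0, 0]
    - [0.03, 0, 0]
    - [0.03, 0, 0]
    - [0.03, 0, 0]
    - [0.03, 0, 0]
  jaw: [0.5, 0.5, 0.5, 0.5, 0.5]
  grip_force: 40

```text
t: 0.78
tcp_pos: [0.3453, -0.4111, 0.2344]
orientation: [0.521, 0.476, 0.524, -0.477]
contact_force: [1.1, -0.4, 0.0]
gripper_width: 0.543
```

Emit:
move_arm:
  linear:
    - [-0.3, 4, -4.2]
    - [-0.3, 3.9, -4.2]
    - [-0.3, 3.8, -4.2]
    - [-0.3, 3.6, -4.2]
    - [-0.3, 3, -4.3]
  dr:
    - [0.03, 0, 0]
    - [0.03, 0, 0]
    - [0.03, 0, 0]
    - [0.03, 0, 0]
    - [0.03, 0, 0]
  jaw: [0.5, 0.5, 0.5, 0.5, 0.5]

```text
t: 1.4
tcp_pos: [0.5261, -0.186, 0.2496]
orientation: [-0.483, -0.515, -0.485, 0.516]
contact_force: [-0.2, -0.8, 0.0]
gripper_width: 0.501
```

```bash
python3 - <<'E'
from cell import env; from h import *
plan(env.state(),(.57,-.12,.27),np.radians(-6))
E
```

```text
t 1.4 tcp [ 0.5261 -0.186   0.2496] F [-0.2 -0.8  0. ] w 0.501
total L [-2.05  3.96 -6.87] dr [ 0.041 -0.001  0.003] n 2
  [-1.02, 1.98, -3.43] [0.021, -0.001, 0.002]
  [-1.02, 1.91, -3.47] [0.021, -0.001, 0.002]
```

Emit:
move_arm:
  linear:
    - [-1, 2, -3.4]
    - [-1, 1.9, -3.5]
    - [0, 0, 0]
  dr:
    - [0.021, 0, 0]
    - [0.021, 0, 0]
    - [0, 0, 0]
  jaw: [0.5, 0.5, 0.5]

```text
t: 1.78
tcp_pos: [0.573, -0.1119, 0.2694]
orientation: [0.473, 0.524, 0.477, -0.524]
contact_force: [-0.3, -0.1, 0.0]
gripper_width: 0.499
```

```bash
python3 - <<'E'
from cell import env; from h import *
i=env.camera_info('wrist');cv2.imwrite('pics/w1.png',env.camera('wrist')[:,:,::-1])
import pickle;pickle.dump(i,open('w1.pkl','wb')); print(env.state()['tcp_pos'])
E
```

```text
[ 0.57178387 -0.11437438  0.26875646]
```

View pics/w1.png

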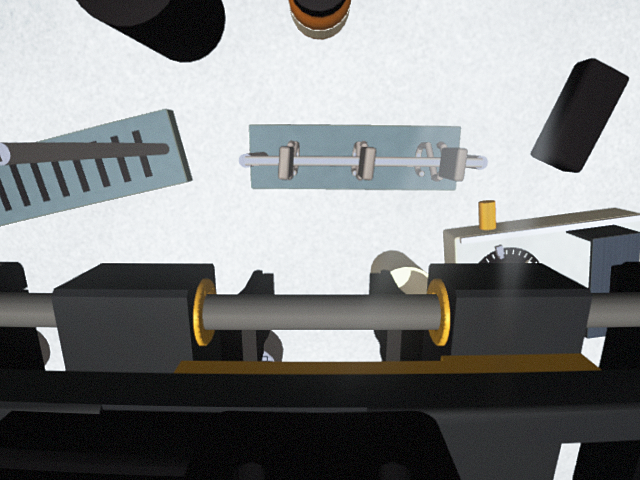

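```bash
python3 - <<'E'
import cv2
t=cv2.imread('pics/w1.png')[110:200,235:495]
cv2.imwrite('pics/w1z.png',cv2.resize(t,None,fx=3,fy=3,interpolation=cv2.INTER_CUBIC))
E
```

```text
(no output)
```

View pics/w1z.png

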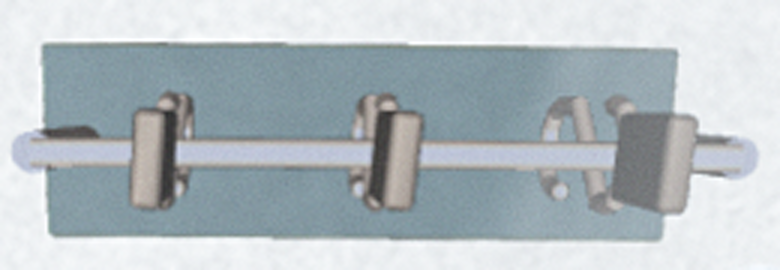

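```bash
python3 - <<'E'
from h import *; import pickle
i=pickle.load(open('w1.pkl','rb'))
g=lambda a:[(235+x/3,110+y/3) for x,y in a]
T=onz(i,g([(148,159),(402,160),(679,165)]),.1555);print(T.round(4))
e=onz(i,g([(148,112),(148,207),(403,114),(402,208),(682,118),(675,213)]),.1555);print(e.round(4))
B=onz(i,g([(28,151),(748,158)]),.108);print(B.round(4),np.linalg.norm(B[0]-B[1]),np.degrees(np.arctan2(*(B[0]-B[1])[:2]*[-1,1])))
E
```

```text
[[ 0.6287 -0.0895  0.1555]
 [ 0.6227 -0.15    0.1555]
 [ 0.6154 -0.2166  0.1555]]
[[ 0.6397 -0.0908  0.1555]
 [ 0.6174 -0.0881  0.1555]
 [ 0.6334 -0.151   0.1555]
 [ 0.6113 -0.1493  0.1555]
 [ 0.6264 -0.2175  0.1555]
 [ 0.6039 -0.2155  0.1555]]
[[ 0.6327 -0.0512  0.108 ]
 [ 0.6116 -0.2534  0.108 ]] 0.20332951919146736 -5.936376690777981
```

```bash
python3 - <<'E'
from cell import env; from h import *
plan(env.state(),(.6285,-.0895,.19),np.radians(-6))
E
```

```text
t 1.82 tcp [ 0.5718 -0.1144  0.2688] F [-1.  -0.1 -0.4] w 0.505
total L [ 7.85  5.44 -3.03] dr [ 0.004 -0.002  0.006] n 2
  [3.93, 2.72, -1.51] [0.002, -0.001, 0.003]
  [3.93, 2.7, -1.52] [0.002, -0.001, 0.003]
```

Emit:
move_arm:
  linear:
    - [2.5, 2.7, -1.5]
    - [3, 2.7, -1.5]
    - [2.3, 0, 0]
    - [0, 0, 0]
  dr:
    - [0.002, 0, 0.003]
    - [0.002, 0, 0.003]
    - [0, 0, 0]
    - [0, 0, 0]
  jaw: [0.5, 0.5, 0.5, 0.5]

```text
t: 2.33
tcp_pos: [0.6268, -0.0976, 0.1872]
orientation: [-0.471, -0.526, -0.471, 0.529]
contact_force: [-0.5, 0.0, 0.1]
gripper_width: 0.5
```

```bash
python3 - <<'E'
from cell import env; from h import *
plan(env.state(),(.6285,-.0895,.12),np.radians(-6))
E
```

```text
t 2.33 tcp [ 0.6268 -0.0976  0.1872] F [-0.5  0.   0.1] w 0.5
total L [ 6.71  0.09 -0.84] dr [-0.01   0.003  0.003] n 2
  [3.36, 0.05, -0.42] [-0.005, 0.002, 0.001]
  [3.36, 0.04, -0.42] [-0.005, 0.002, 0.001]
```

Emit:
move_arm:
  linear:
    - [0, 0.1, -0.8]
    - [3, 0, 0]
    - [2.7, 0, 0]
    - [0, 0, 0]
  dr:
    - [-0.01, 0.003, 0.003]
    - [0, 0, 0]
    - [0, 0, 0]
    - [0, 0, 0]
  jaw: [0.5, 0.5, 0.5, 0.5]

```text
t: 2.82
tcp_pos: [0.6307, -0.0917, 0.1345]
orientation: [0.475, 0.528, 0.47, -0.524]
contact_force: [0.1, -0.1, -0.5]
gripper_width: 0.502
```

```bash
python3 - <<'E'
from cell import env; from h import *
plan(env.state(),(.6285,-.0895,.12),np.radians(-6))
i=env.camera_info('wrist');cv2.imwrite('pics/w2.png',env.camera('wrist')[:,:,::-1])
E
```

```text
t 2.83 tcp [ 0.6307 -0.0917  0.1345] F [ 0.1 -0.1 -0.5] w 0.502
total L [ 1.44 -0.26 -0.19] dr [-0.003  0.001 -0.009] n 1
  [1.44, -0.26, -0.19] [-0.003, 0.001, -0.009]
```

View pics/w2.png

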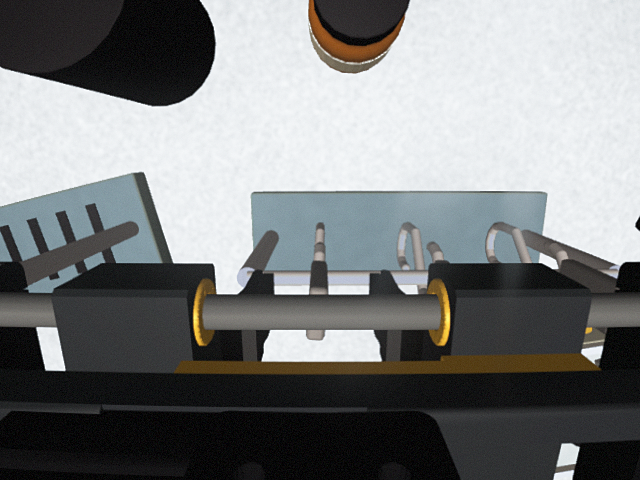

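Emit:
move_arm:
  linear:
    - [0, -0.25, -0.2]
    - [0.8, 0, 0]
    - [0.6, 0, 0]
    - [0, 0, 0]
  dr:
    - [-0.003, 0, -0.009]
    - [0, 0, 0]
    - [0, 0, 0]
    - [0, 0, 0]
  jaw: [0.7, 0.7, 0.7, 0.7]

```text
t: 3.38
tcp_pos: [0.6318, -0.0895, 0.1254]
orientation: [0.476, 0.527, 0.471, -0.523]
contact_force: [-0.2, 0.1, -0.1]
gripper_width: 0.304
```

```bash
python3 - <<'E'
from cell import env; from h import *
plan(env.state(),(.6285,-.0895,.12),np.radians(-6))
E
```

```text
t 3.38 tcp [ 0.6318 -0.0895  0.1254] F [-0.2  0.1 -0.1] w 0.304
total L [ 0.54 -0.33  0.04] dr [ 0.     0.001 -0.009] n 1
  [0.54, -0.33, 0.04] [0.0, 0.001, -0.009]
```

Emit:
move_arm:
  linear:
    - [0.6, -0.4, 0]
    - [0, 0, 0]
    - [0, 0, 0]
    - [0, 0, 0]
    - [0, 0, 0]
  dr:
    - [0, 0, -0.009]
    - [0, 0, 0]
    - [0, 0, 0]
    - [0, 0, 0]
    - [0, 0, 0]
  jaw: [0.7, 1, 1, 1, 1]

```text
t: 4.0
tcp_pos: [0.6275, -0.0891, 0.1189]
orientation: [-0.473, -0.525, -0.473, 0.526]
contact_force: [0.0, 0.7, -0.1]
gripper_width: 0.09
```

```bash
python3 - <<'E'
from cell import env; from h import *
plan(env.state(),(.6285,-.0895,.14),np.radians(-6))
E
```

```text
t 4.0 tcp [ 0.6275 -0.0891  0.1189] F [ 0.   0.7 -0.1] w 0.09
total L [-2.11  0.1   0.03] dr [0.    0.001 0.001] n 1
  [-2.11, 0.1, 0.03] [0.0, 0.001, 0.001]
```

Emit:
move_arm:
  linear:
    - [-1, 0, 0]
    - [-1.1, 0, 0]
    - [-0.5, -0.5, 0]
    - [-0.3, -1, 0]
    - [0, -2, 0]
  dr:
    - [0, 0, 0]
    - [0, 0, 0]
    - [0, 0, 0]
    - [0, 0, 0]
    - [0, 0, 0]
  jaw: [1, 1, 1, 1, 1]

```text
t: 4.62
tcp_pos: [0.5923, -0.0852, 0.1506]
orientation: [0.474, 0.526, 0.473, -0.525]
contact_force: [-0.1, -0.3, -0.6]
gripper_width: 0.089
```

```bash
python3 - <<'E'
from cell import env; from h import *
plan(env.state(),(.57,-.07,.20),np.radians(-7.6))
i=env.camera_info('wrist');cv2.imwrite('pics/w3.png',env.camera('wrist')[:,:,::-1])
i=env.camera_info('scene');cv2.imwrite('pics/s3.png',cv2.resize(env.camera('scene')[150:350,220:470,::-1],None,fx=3,fy=3))
E
```

```text
t 4.62 tcp [ 0.5923 -0.0852  0.1506] F [-0.1 -0.3 -0.6] w 0.089
total L [-4.94 -2.37 -1.28] dr [ 0.028  0.001 -0.001] n 1
  [-4.94, -2.37, -1.28] [0.028, 0.001, -0.001]
```

View pics/s3.png

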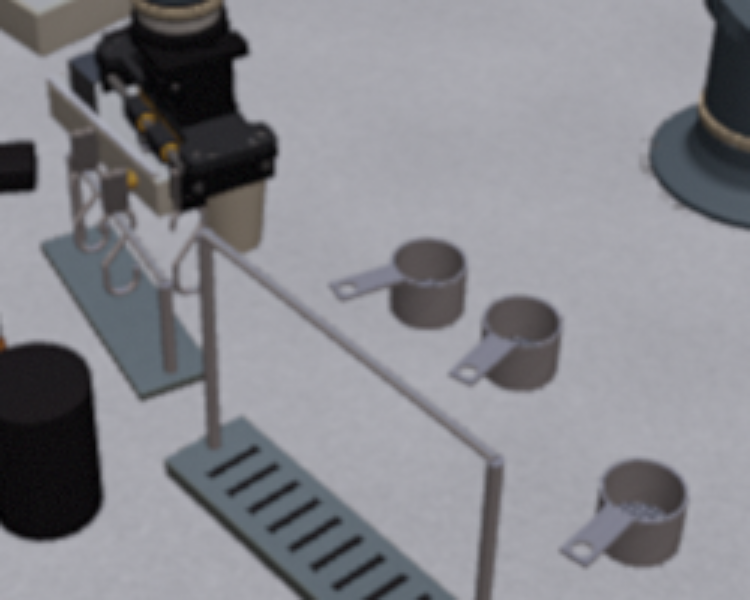

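View pics/w3.png

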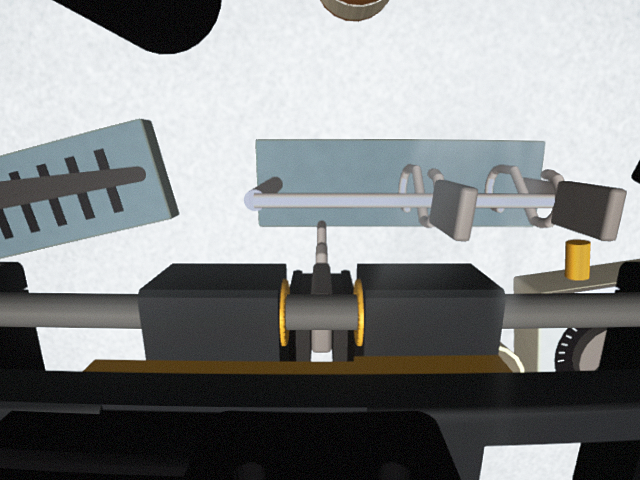

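```bash
python3 - <<'E'
from cell import env; from h import *
it=env.camera_info('top');i=env.camera_info('scene')
for a,b in [((360.3,274.2),(345,290)),((307.4,281.8),(467,373)),((232.4,263.4),(580,549))]:
    print(tri(it,a,i,(220+b[0]/3,150+b[1]/3)))
p,r=pose(env.state()); w=env.camera_info('wrist')
print(proj(w,[p+r.apply([d,0.014,0]) for d in (-.016,.02,.05,.092)]))
E
```

```text
(array([ 0.47440252, -0.01889814,  0.04982773]), np.float64(0.0010013240883321862))
(array([0.4525622 , 0.12126892, 0.04996771]), np.float64(0.004075542877780589))
(array([0.50021848, 0.31955896, 0.05176743]), np.float64(0.003122020897165731))
[[322.95598838 275.42918366]
 [322.63234656 251.57479845]
 [322.44174953 237.54478201]
 [322.24696738 223.22053341]]
```

```bash
python3 - <<'E'
from cell import env; from h import *
plan(env.state(),(.5152,-.0244,.15),np.radians(-7.6))
E
```

```text
t 4.72 tcp [ 0.5902 -0.0851  0.1504] F [-0.4 -0.2 -1.2] w 0.085
total L [ 0.04 -8.09 -5.26] dr [0.029 0.001 0.001] n 2
  [0.02, -4.05, -2.63] [0.014, 0.001, 0.001]
  [0.02, -4.08, -2.57] [0.014, 0.001, 0.001]
```

Emit:
move_arm:
  linear:
    - [0, -3, -2]
    - [0, -3, -2]
    - [0, -2, -1.3]
    - [0, 0, 0]
  dr:
    - [0.01, 0, 0]
    - [0.01, 0, 0]
    - [0.01, 0, 0]
    - [0, 0, 0]
  jaw: [1, 1, 1, 1]

```text
t: 5.22
tcp_pos: [0.5162, -0.0223, 0.1514]
orientation: [0.466, 0.533, 0.464, -0.532]
contact_force: [-0.6, 0.4, -0.5]
gripper_width: 0.09
```

```bash
python3 - <<'E'
from cell import env; from h import *
plan(env.state(),(.5152,-.0244,.108),np.radians(-7.6))
cv2.imwrite('pics/w4.png',env.camera('wrist')[:,:,::-1])
cv2.imwrite('pics/s4.png',cv2.resize(env.camera('scene')[180:320,260:440,::-1],None,fx=4,fy=4))
E
```

```text
t 5.22 tcp [ 0.5162 -0.0223  0.1514] F [-0.6  0.4 -0.5] w 0.09
total L [ 4.34 -0.08  0.21] dr [-0.003  0.001 -0.003] n 1
  [4.34, -0.08, 0.21] [-0.003, 0.001, -0.003]
```

View pics/w4.png

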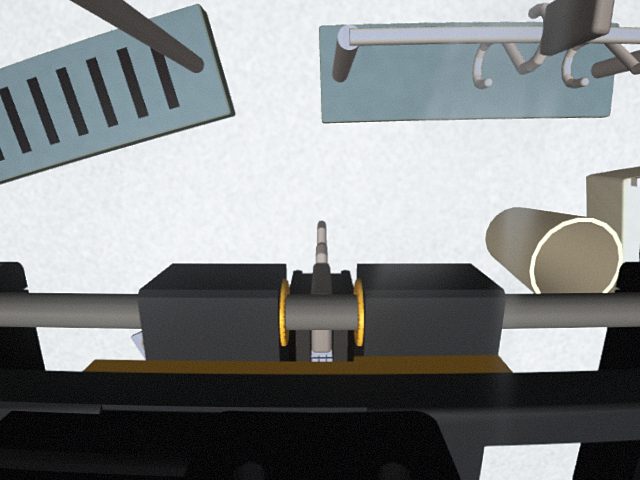

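View pics/s4.png

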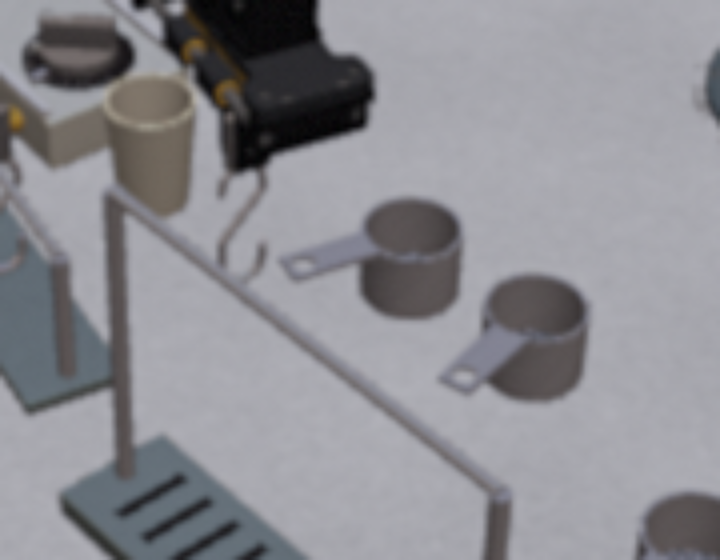

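```bash
cat >> h.py <<'E'
def hook(s,off=.001,dz=.016):
    p,r=pose(s); y=r.apply([0,1,0]); y=y/np.linalg.norm(y); d=r.apply([1,0,0])
    f=lambda x,z: p+y*(off+x)-d*(dz-.108+z)
    return f
E
python3 - <<'E'
from cell import env; from h import *
f=hook(env.state(),.0012); i=env.camera_info('scene')
q=proj(i,[f(-.014,.023),f(0,-.003),f(.014,.032),f(-.014,.066),f(.014,.067)]); print(q.round(1)); print(((q-[260,180])*4).round(0)); print(f(-.014,.023))
E
```

```text
[[324.1 240.4]
 [319.1 249.8]
 [314.  240.7]
 [324.2 227. ]
 [314.  229.7]]
[[256. 242.]
 [236. 279.]
 [216. 243.]
 [257. 188.]
 [216. 199.]]
[ 0.50535434 -0.02229225  0.08243672]
```

Emit:
move_arm:
  linear:
    - [1.5, -0.1, 0.2]
    - [1.5, 0, 0]
    - [1.4, 0, 0]
    - [0, 0, 0]
  dr:
    - [-0.003, 0, -0.003]
    - [0, 0, 0]
    - [0, 0, 0]
    - [0, 0, 0]
  jaw: [1, 1, 1, 1]

```text
t: 5.82
tcp_pos: [0.5177, -0.0284, 0.103]
orientation: [-0.464, -0.533, -0.464, 0.534]
contact_force: [-0.7, 0.5, -0.4]
gripper_width: 0.09
```

```bash
python3 - <<'E'
from cell import env; from h import *
plan(env.state(),(.4875,-.0207,.108),np.radians(-7.6))
cv2.imwrite('pics/s5.png',cv2.resize(env.camera('scene')[180:320,260:440,::-1],None,fx=4,fy=4))
f=hook(env.state(),.0012); i=env.camera_info('scene')
q=proj(i,[f(-.014,.023),f(0,-.003),f(.014,.032),f(-.014,.066),f(.014,.067)]);print(((q-[260,180])*4).round(0)); print(f(-.014,.023))
E
```

```text
t 5.83 tcp [ 0.5177 -0.0284  0.103 ] F [-0.7  0.5 -0.4] w 0.09
total L [-0.5  -3.1  -0.34] dr [-0.007  0.002  0.   ] n 1
  [-0.5, -3.1, -0.34] [-0.007, 0.002, 0.0]
[[252. 296.]
 [232. 332.]
 [212. 297.]
 [252. 244.]
 [212. 255.]]
[ 0.50568136 -0.02668945  0.03460577]
```

View pics/s5.png

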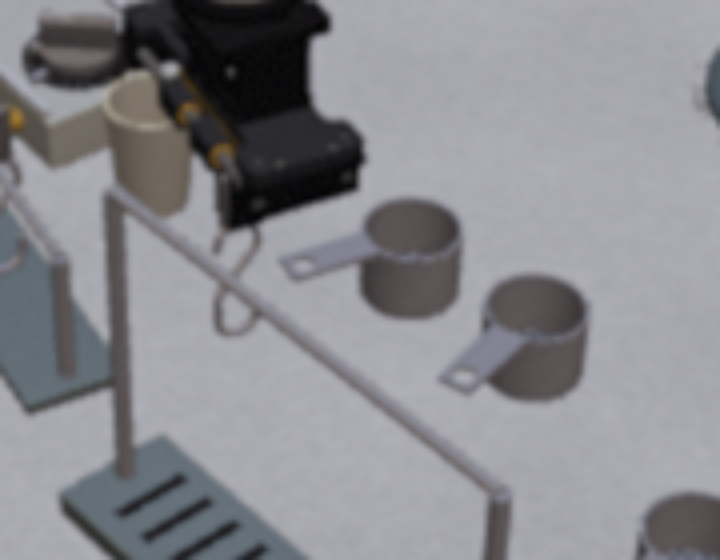

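```bash
python3 - <<'E'
from cell import env; from h import *
i=env.camera_info('scene'); print((proj(i,[[.4746,-.019,.05]])-[260,180])*4)
a=cv2.imread('pics/s5.png'); print(a.shape)
cv2.imwrite('pics/s5z.png',cv2.resize(a[210:350,190:350],None,fx=4,fy=4,interpolation=cv2.INTER_CUBIC))
E
```

```text
[[298.8814676  266.45021638]]
(560, 720, 3)
```

View pics/s5z.png

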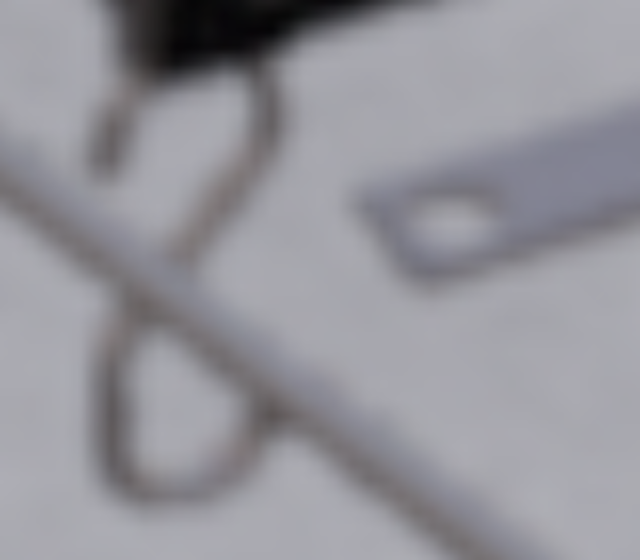

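Emit:
move_arm:
  linear:
    - [-0.4, -0.5, -0.3]
    - [0, -1.3, -0.1]
    - [0, -1.3, 0]
    - [0, 0, 0]
  dr:
    - [-0.007, 0, 0]
    - [0, 0, 0]
    - [0, 0, 0]
    - [0, 0, 0]
  jaw: [1, 1, 1, 1]

```text
t: 6.38
tcp_pos: [0.4861, -0.0192, 0.109]
orientation: [0.467, 0.532, 0.465, -0.531]
contact_force: [0.1, -0.5, -0.8]
gripper_width: 0.093
```

```bash
python3 - <<'E'
from cell import env; from h import *
plan(env.state(),(.4875,-.0207,.108),np.radians(-7.6))
E
```

```text
t 6.38 tcp [ 0.4861 -0.0192  0.109 ] F [ 0.1 -0.5 -0.8] w 0.093
total L [0.1  0.16 0.13] dr [ 0.002  0.001 -0.003] n 1
  [0.1, 0.16, 0.13] [0.002, 0.001, -0.003]
```

Emit:
move_arm:
  linear:
    - [0, 0.15, 0.13]
    - [0, 0, 0]
  dr:
    - [0.002, 0, -0.003]
    - [0, 0, 0]
  jaw: [1, 1]

```text
t: 6.62
tcp_pos: [0.4881, -0.021, 0.1095]
orientation: [-0.466, -0.532, -0.465, 0.532]
contact_force: [-0.4, 0.7, -0.5]
gripper_width: 0.092
```

```bash
python3 - <<'E'
from cell import env; from h import *
plan(env.state(),(.4875,-.0207,.14),np.radians(-7.6))
cv2.imwrite('pics/s6.png',cv2.resize(env.camera('scene')[220:280,310:390,::-1],None,fx=8,fy=8,interpolation=cv2.INTER_CUBIC))
E
```

```text
t 6.62 tcp [ 0.4881 -0.021   0.1095] F [-0.4  0.7 -0.5] w 0.092
total L [-3.05 -0.06 -0.02] dr [-0.001  0.001 -0.002] n 1
  [-3.05, -0.06, -0.02] [-0.001, 0.001, -0.002]
```

View pics/s6.png

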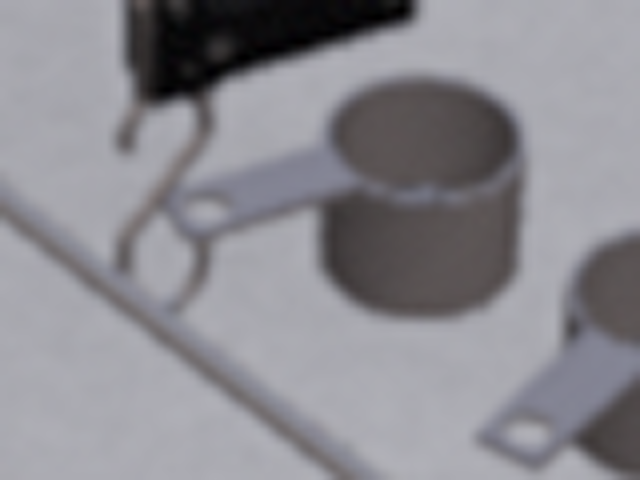

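Emit:
move_arm:
  linear:
    - [-1, 0, 0]
    - [-1, 0, 0]
    - [0, 0, 0]
  dr:
    - [0, 0, 0]
    - [0, 0, 0]
    - [0, 0, 0]
  jaw: [1, 1, 1]

```text
t: 7.05
tcp_pos: [0.4888, -0.0208, 0.1312]
orientation: [0.467, 0.532, 0.465, -0.532]
contact_force: [0.5, -0.2, -0.9]
gripper_width: 0.086
```

```bash
python3 - <<'E'
from cell import env; from h import *
plan(env.state(),(.4875,-.0207,.14),np.radians(-7.6))
cv2.imwrite('pics/s7.png',cv2.resize(env.camera('scene')[220:280,310:390,::-1],None,fx=8,fy=8,interpolation=cv2.INTER_CUBIC))
E
```

```text
t 7.05 tcp [ 0.4888 -0.0208  0.1312] F [ 0.5 -0.2 -0.9] w 0.086
total L [-0.88 -0.13  0.  ] dr [-0.001  0.001 -0.002] n 1
  [-0.88, -0.13, 0.0] [-0.001, 0.001, -0.002]
```

View pics/s7.png

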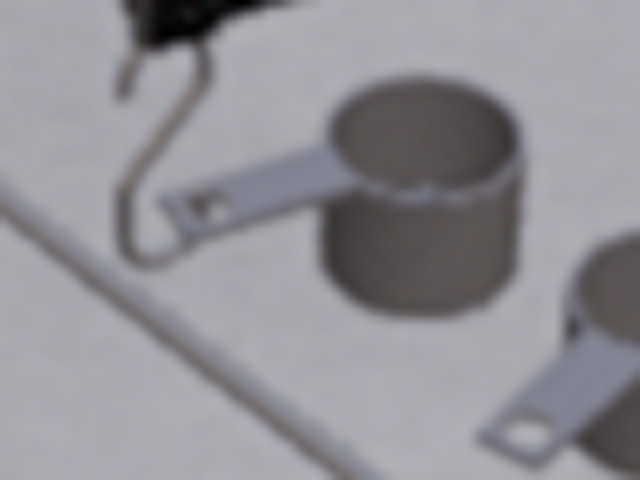

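Emit:
move_arm:
  linear:
    - [-1, 0, 0]
    - [-1, 0, 0]
    - [-1, 0, 0]
    - [-1.5, 0, 0]
    - [0, 0, 0]
  dr:
    - [0, 0, 0]
    - [0, 0, 0]
    - [0, 0, 0]
    - [0, 0, 0]
    - [0, 0, 0]
  jaw: [1, 1, 1, 1, 1]

```text
t: 7.72
tcp_pos: [0.4878, -0.0208, 0.1788]
orientation: [-0.466, -0.532, -0.465, 0.532]
contact_force: [1.1, 0.9, -1.7]
gripper_width: 0.09
```

```bash
python3 - <<'E'
from cell import env; from h import *
plan(env.state(),(.4875,-.0207,.14),np.radians(-7.6))
cv2.imwrite('pics/s8.png',cv2.resize(env.camera('scene')[190:280,290:410,::-1],None,fx=6,fy=6,interpolation=cv2.INTER_CUBIC))
E
```

```text
t 7.72 tcp [ 0.4878 -0.0208  0.1788] F [ 1.1  0.9 -1.7] w 0.09
total L [ 3.88 -0.03 -0.01] dr [-0.     0.001 -0.001] n 1
  [3.88, -0.03, -0.01] [-0.0, 0.001, -0.001]
```

View pics/s8.png

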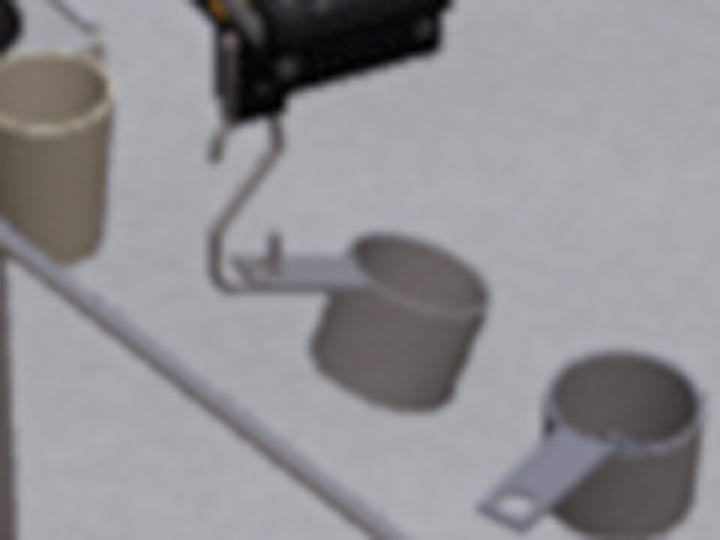

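Emit:
move_arm:
  linear:
    - [-1.5, 0, 0]
    - [-2, 0, 0]
    - [-2.5, 0, 0]
    - [-2.5, 0, 0]
    - [-1.5, 0, 0]
  dr:
    - [0, 0, 0]
    - [0, 0, 0]
    - [0, 0, 0]
    - [0, 0, 0]
    - [0, 0, 0]
  jaw: [1, 1, 1, 1, 1]

```text
t: 8.4
tcp_pos: [0.4862, -0.0207, 0.2814]
orientation: [-0.465, -0.53, -0.467, 0.534]
contact_force: [0.3, -0.6, -3.3]
gripper_width: 0.087
```

```bash
python3 - <<'E'
from cell import env; from h import *
r=np.array([.6377,.2018,.236]); 
# refine rail from wrist image w1 not needed
print(env.state()['tcp_pos'])
im=env.camera('scene')[:,:,::-1]
cv2.imwrite('pics/s9.png',cv2.resize(im[140:290,250:450],None,fx=4,fy=4,interpolation=cv2.INTER_CUBIC))
cv2.imwrite('pics/rail.png',cv2.resize(im[200:400,260:420],None,fx=3,fy=3,interpolation=cv2.INTER_CUBIC))
E
```

```text
[ 0.48616056 -0.02067583  0.28136994]
```

View pics/s9.png

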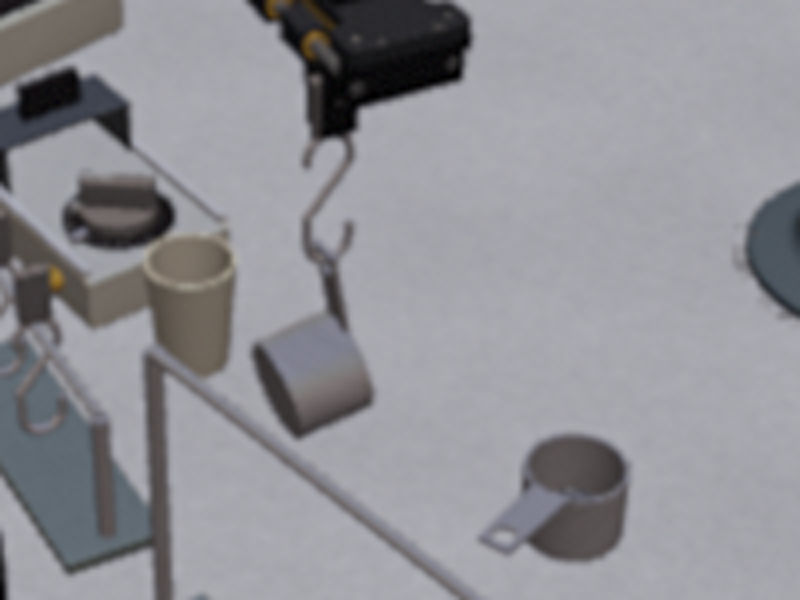

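View pics/rail.png

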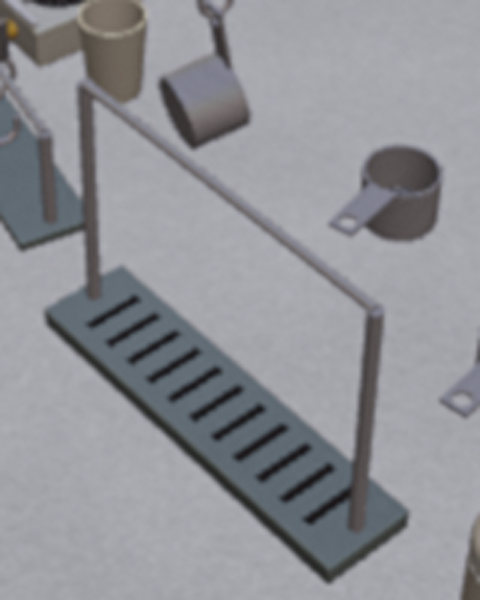

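```bash
python3 - <<'E'
from cell import env; from h import *
it=env.camera_info('top');i=env.camera_info('scene')
print(tri(it,(334.2,197.9),i,(288.3,229)),tri(it,(206.3,212.1),i,(385.3,303.7)))
y=np.radians(6.5);x=np.array([np.cos(y),np.sin(y),0]);yy=np.array([-np.sin(y),np.cos(y),0])
for s in (-.09,0,.09):
    c=np.array([.6377,.2018,.236])+yy*s
    pre=c-x*.045; pre[2]=.276; print(s,'bar',c.round(4),'pre TCP',pre.round(4),'in',(c-x*.001).round(4))
plan(env.state(),(.6030,.1072,.276),y)
E
```

```text
(array([0.6530896 , 0.05249539, 0.23399972]), np.float64(0.005076953846383343)) (array([0.61933271, 0.3529495 , 0.23774185]), np.float64(0.0023001720517761104))
-0.09 bar [0.6479 0.1124 0.236 ] pre TCP [0.6032 0.1073 0.276 ] in [0.6469 0.1123 0.236 ]
0 bar [0.6377 0.2018 0.236 ] pre TCP [0.593  0.1967 0.276 ] in [0.6367 0.2017 0.236 ]
0.09 bar [0.6275 0.2912 0.236 ] pre TCP [0.5828 0.2861 0.276 ] in [0.6265 0.2911 0.236 ]
t 8.45 tcp [ 0.487  -0.0206  0.283 ] F [ 0.2  0.4 -0.5] w 0.089
total L [  0.66   9.81 -14.21] dr [-0.246  0.001  0.002] n 3
  [0.22, 3.27, -4.74] [-0.082, 0.0, 0.001]
  [0.22, 3.65, -4.45] [-0.082, 0.0, 0.001]
  [0.23, 4.0, -4.14] [-0.082, 0.0, 0.001]
```

Emit:
move_arm:
  linear:
    - [0, 1.9, -2.9]
    - [0.2, 1.9, -2.9]
    - [0.2, 2, -2.8]
    - [0.2, 2, -2.8]
    - [0, 2, -2.7]
  dr:
    - [-0.05, 0, 0]
    - [-0.05, 0, 0]
    - [-0.05, 0, 0]
    - [-0.05, 0, 0]
    - [-0.046, 0, 0]
  jaw: [1, 1, 1, 1, 1]

```text
t: 9.07
tcp_pos: [0.5896, 0.1162, 0.2731]
orientation: [0.526, 0.467, 0.529, -0.474]
contact_force: [-0.5, -0.1, -3.1]
gripper_width: 0.093
```

```bash
python3 - <<'E'
from cell import env; from h import *
plan(env.state(),(.6032,.1073,.276),np.radians(6.5))
i=env.camera_info('wrist');cv2.imwrite('pics/w10.png',env.camera('wrist')[:,:,::-1])
import pickle;pickle.dump(i,open('w10.pkl','wb'))
E
```

```text
t 9.07 tcp [0.5896 0.1162 0.2731] F [-0.5 -0.1 -3.1] w 0.093
total L [-0.3   1.24  1.04] dr [0.    0.003 0.01 ] n 1
  [-0.3, 1.24, 1.04] [0.0, 0.003, 0.01]
```

View pics/w10.png

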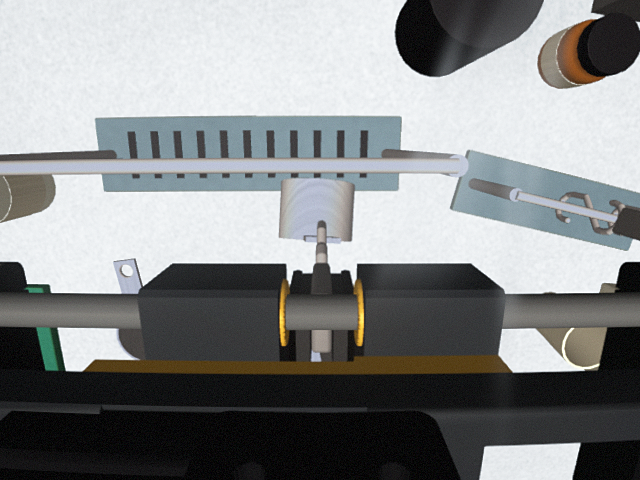

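```bash
python3 - <<'E'
from h import *; import pickle
a=cv2.imread('pics/w10.png').astype(int)
i=pickle.load(open('w10.pkl','rb'))
for c in (100,200,300,322,400,440):
    col=a[145:190,c].sum(1); print(c,145+np.where(col>600)[0][[0,-1]] if 0 else [int(v) for v in col[8:32]])
P=onz(i,[(60,165),(322,166),(440,166),(463,165)],.236);print(P.round(4))
E
```

```text
100 [250, 249, 235, 244, 231, 212, 398, 484, 551, 587, 591, 600, 598, 599, 590, 593, 601, 599, 569, 532, 498, 654, 741, 736]
200 [210, 204, 207, 186, 204, 405, 491, 550, 573, 583, 600, 599, 596, 600, 594, 583, 600, 579, 545, 468, 293, 202, 206, 193]
300 [462, 457, 454, 457, 437, 430, 520, 561, 586, 606, 599, 602, 584, 594, 597, 603, 591, 577, 534, 424, 421, 477, 472, 465]
322 [473, 474, 464, 471, 427, 426, 514, 560, 597, 598, 601, 609, 595, 605, 597, 612, 592, 581, 517, 426, 421, 459, 462, 469]
400 [314, 298, 289, 305, 319, 400, 501, 557, 585, 594, 608, 600, 603, 591, 596, 606, 609, 598, 544, 477, 602, 733, 725, 732]
440 [431, 384, 412, 413, 415, 436, 540, 583, 606, 617, 611, 614, 616, 615, 626, 630, 624, 597, 594, 521, 527, 719, 727, 715]
[[0.6301 0.2606 0.236 ]
 [0.6444 0.1227 0.236 ]
 [0.6517 0.0616 0.236 ]
 [0.6536 0.0497 0.236 ]]
```

Emit:
move_arm:
  linear:
    - [-0.3, 1, 1]
    - [0, 0, 0]
  dr:
    - [0, 0.003, 0.01]
    - [0, 0, 0]
  jaw: [1, 1]

```text
t: 9.38
tcp_pos: [0.6018, 0.1118, 0.2739]
orientation: [0.528, 0.47, 0.531, -0.469]
contact_force: [0.3, 0.4, -2.0]
gripper_width: 0.084
```

```bash
python3 - <<'E'
from cell import env; from h import *
plan(env.state(),(.6455-.014,.1122-.002,.276),np.radians(6.5))
E
```

```text
t 9.38 tcp [0.6018 0.1118 0.2739] F [ 0.3  0.4 -2. ] w 0.084
total L [-0.22  2.93  0.52] dr [ 0.007 -0.004  0.002] n 1
  [-0.22, 2.93, 0.52] [0.007, -0.004, 0.002]
```

Emit:
move_arm:
  linear:
    - [-0.2, 1.5, 0.3]
    - [0, 1.4, 0.1]
    - [0, 0, 0]
  dr:
    - [0.007, -0.004, 0.002]
    - [0, 0, 0]
    - [0, 0, 0]
  jaw: [1, 1, 1]

```text
t: 9.75
tcp_pos: [0.6337, 0.1079, 0.2762]
orientation: [0.527, 0.472, 0.525, -0.472]
contact_force: [-0.6, 1.1, -2.2]
gripper_width: 0.09
```

```bash
python3 - <<'E'
from cell import env; from h import *
plan(env.state(),(.6455-.005,.1122-.001,.274),np.radians(6.5))
cv2.imwrite('pics/s11.png',cv2.resize(env.camera('scene')[170:300,260:420,::-1],None,fx=5,fy=4.6,interpolation=cv2.INTER_CUBIC))
cv2.imwrite('pics/w11.png',env.camera('wrist')[:,:,::-1])
E
```

```text
t 9.75 tcp [0.6337 0.1079 0.2762] F [-0.6  1.1 -2.2] w 0.09
total L [ 0.22  0.71 -0.26] dr [-0.005  0.002 -0.002] n 1
  [0.22, 0.71, -0.26] [-0.005, 0.002, -0.002]
```

View pics/s11.png

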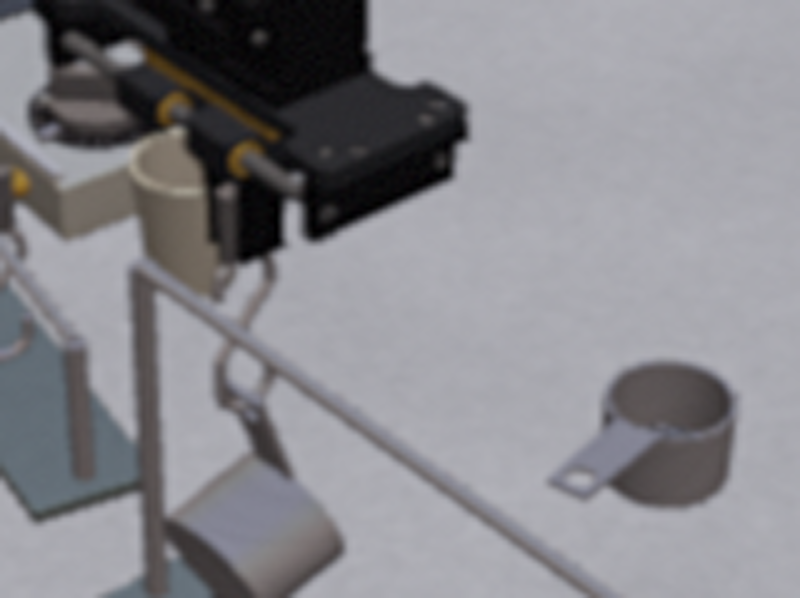

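View pics/w11.png

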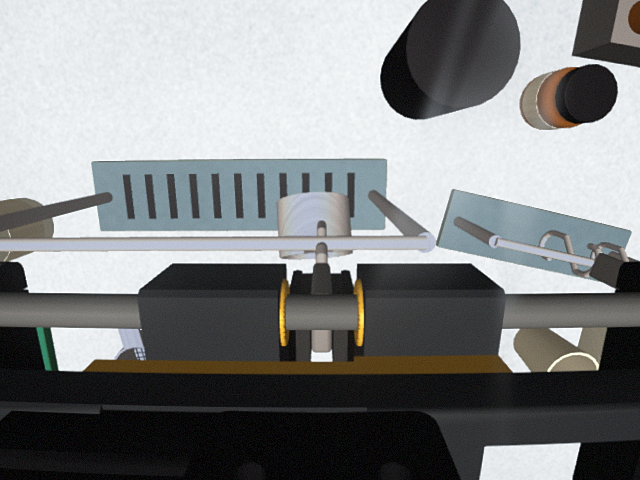

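Emit:
move_arm:
  linear:
    - [0.2, 0.8, -0.2]
    - [0.8, 0.5, 0]
    - [0.9, 0, 0]
    - [0, 0, 0]
  dr:
    - [-0.005, 0, -0.002]
    - [0, 0, 0]
    - [0, 0, 0]
    - [0, 0, 0]
  jaw: [1, 1, 1, 1]

```text
t: 10.35
tcp_pos: [0.6452, 0.1124, 0.2553]
orientation: [0.528, 0.469, 0.528, -0.471]
contact_force: [0.6, -0.2, -1.9]
gripper_width: 0.087
```

```bash
python3 - <<'E'
from cell import env; from h import *
plan(env.state(),(.6449,.1122,.247),np.radians(6.5))
cv2.imwrite('pics/s12.png',cv2.resize(env.camera('scene')[190:310,260:420,::-1],None,fx=5,fy=5,interpolation=cv2.INTER_CUBIC))
E
```

```text
t 10.35 tcp [0.6452 0.1124 0.2553] F [ 0.6 -0.2 -1.9] w 0.087
total L [ 0.83 -0.03  0.02] dr [0.002 0.002 0.002] n 1
  [0.83, -0.03, 0.02] [0.002, 0.002, 0.002]
```

View pics/s12.png

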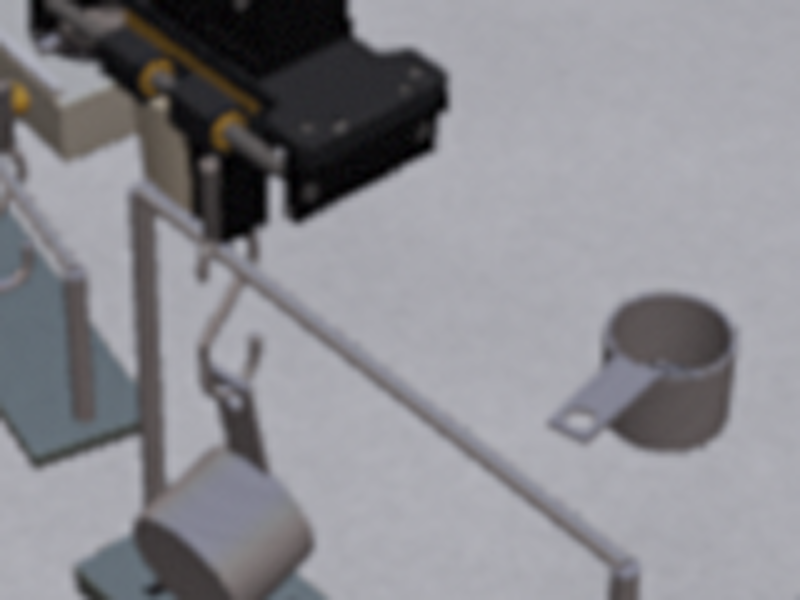

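Emit:
move_arm:
  linear:
    - [0.5, 0, 0]
    - [0.3, 0, 0]
    - [0, 0, 0]
  dr:
    - [0.002, 0, 0]
    - [0, 0, 0]
    - [0, 0, 0]
  jaw: [1, 1, 1]

```text
t: 10.78
tcp_pos: [0.6452, 0.1126, 0.2477]
orientation: [0.528, 0.47, 0.527, -0.472]
contact_force: [-0.1, -0.3, -2.6]
gripper_width: 0.086
```

Emit:
move_arm:
  linear:
    - [0.2, 0, 0]
    - [0, 0, 0]
  dr:
    - [0, 0, 0]
    - [0, 0, 0]
  jaw: [1, 1]

```text
t: 11.02
tcp_pos: [0.6457, 0.1127, 0.247]
orientation: [0.528, 0.471, 0.527, -0.471]
contact_force: [0.0, -0.2, -1.7]
gripper_width: 0.086
```

```bash
python3 - <<'E'
from cell import env; from h import *
plan(env.state(),(.6449,.1122,.247),np.radians(6.5))
E
```

```text
t 11.03 tcp [0.6457 0.1127 0.247 ] F [ 0.  -0.2 -1.7] w 0.086
total L [ 0.   -0.08  0.04] dr [ 0.     0.002 -0.001] n 1
  [0.0, -0.08, 0.04] [0.0, 0.002, -0.001]
```

Emit:
move_arm:
  linear:
    - [0.3, 0, 0]
    - [0, 0, 0]
  dr:
    - [0, 0, 0]
    - [0, 0, 0]
  jaw: [1, 1]

```text
t: 11.28
tcp_pos: [0.6458, 0.1127, 0.247]
orientation: [0.529, 0.471, 0.526, -0.471]
contact_force: [-1.5, 0.0, -1.6]
gripper_width: 0.088
```

Emit:
move_arm:
  linear:
    - [0, 0, 0]
    - [0, 0, 0]
    - [0, 0, 0]
  dr:
    - [0, 0, 0]
    - [0, 0, 0]
    - [0, 0, 0]
  jaw: [0.85, 0.75, 0.7]

```text
t: 11.65
tcp_pos: [0.6465, 0.113, 0.247]
orientation: [0.529, 0.472, 0.526, -0.47]
contact_force: [-0.1, 0.0, -0.9]
gripper_width: 0.267
```

```bash
python3 - <<'E'
from cell import env; from h import *
plan(env.state(),(.6449,.1122,.247),np.radians(6.5))
cv2.imwrite('pics/s13.png',cv2.resize(env.camera('scene')[190:310,260:420,::-1],None,fx=5,fy=5,interpolation=cv2.INTER_CUBIC))
E
```

```text
t 11.65 tcp [0.6465 0.113  0.247 ] F [-0.1  0.  -0.9] w 0.267
total L [ 0.   -0.17  0.06] dr [-0.     0.002 -0.004] n 1
  [0.0, -0.17, 0.06] [-0.0, 0.002, -0.004]
```

View pics/s13.png

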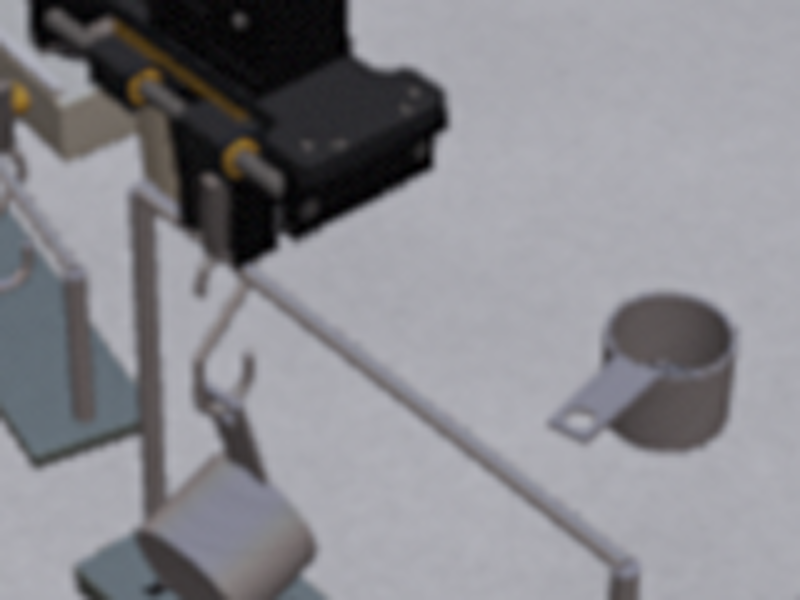

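Emit:
move_arm:
  linear:
    - [-1.5, 0, 0]
    - [-2.5, 0, 0]
    - [-3, 0, 0]
    - [0, -0.6, 5]
    - [0, -0.6, 5]
  dr:
    - [0, 0, 0]
    - [0, 0, 0]
    - [0, 0, 0]
    - [0.06, 0, 0]
    - [0.05, 0, 0]
  jaw: [0.7, 0.7, 0.7, 0.7, 0.7]

```text
t: 12.32
tcp_pos: [0.6436, 0.0171, 0.324]
orientation: [0.504, 0.5, 0.501, -0.494]
contact_force: [0.9, 0.4, -0.2]
gripper_width: 0.3
```

```bash
python3 - <<'E'
from cell import env; from h import *
plan(env.state(),(.6215,-.150,.25),np.radians(-5))
cv2.imwrite('pics/s14.png',cv2.resize(env.camera('scene')[190:310,260:420,::-1],None,fx=5,fy=5,interpolation=cv2.INTER_CUBIC))
E
```

```text
t 12.32 tcp [0.6436 0.0171 0.324 ] F [ 0.9  0.4 -0.2] w 0.3
total L [ 7.33 -2.46 16.7 ] dr [ 0.098 -0.003 -0.009] n 3
  [2.44, -0.82, 5.57] [0.033, -0.001, -0.003]
  [2.45, -0.63, 5.59] [0.033, -0.001, -0.003]
  [2.46, -0.44, 5.6] [0.033, -0.001, -0.003]
```

View pics/s14.png

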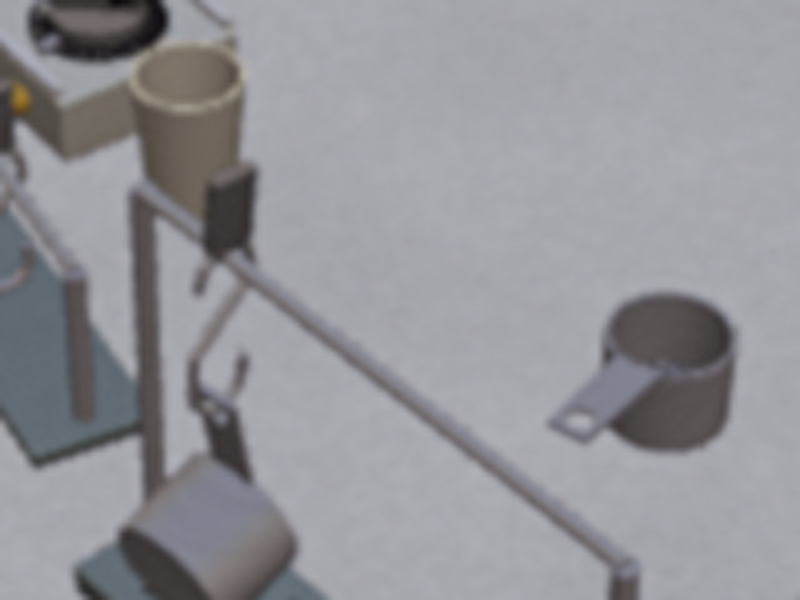

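Emit:
move_arm:
  linear:
    - [2.4, -0.8, 5.5]
    - [2.4, -0.6, 5.5]
    - [2.4, -0.4, 5.5]
    - [0, 0, 0]
  dr:
    - [0.033, 0, -0.003]
    - [0.033, 0, -0.003]
    - [0.033, 0, -0.003]
    - [0, 0, 0]
  jaw: [0.7, 0.7, 0.7, 0.7]

```text
t: 12.88
tcp_pos: [0.6225, -0.1569, 0.2584]
orientation: [0.476, 0.527, 0.469, -0.525]
contact_force: [-0.4, -0.4, 1.1]
gripper_width: 0.298
```

```bash
python3 - <<'E'
from cell import env; from h import *
plan(env.state(),(.6215,-.150,.18),np.radians(-5))
E
```

```text
t 12.88 tcp [ 0.6225 -0.1569  0.2584] F [-0.4 -0.4  1.1] w 0.298
total L [ 7.84 -0.25 -0.7 ] dr [-0.019  0.004 -0.009] n 2
  [3.92, -0.12, -0.35] [-0.01, 0.002, -0.005]
  [3.92, -0.1, -0.34] [-0.01, 0.002, -0.005]
```

Emit:
move_arm:
  linear:
    - [3.5, -0.2, -0.7]
    - [3.5, 0, 0]
    - [0, 0, 0]
  dr:
    - [-0.019, 0.004, -0.009]
    - [0, 0, 0]
    - [0, 0, 0]
  jaw: [0.7, 0.7, 0.7]

```text
t: 13.25
tcp_pos: [0.6244, -0.1484, 0.1911]
orientation: [0.479, 0.523, 0.477, -0.519]
contact_force: [0.3, -0.9, 0.0]
gripper_width: 0.301
```

```bash
python3 - <<'E'
from cell import env; from h import *
plan(env.state(),(.6215,-.150,.12),np.radians(-5))
cv2.imwrite('pics/w15.png',env.camera('wrist')[:,:,::-1])
E
```

```text
t 13.25 tcp [ 0.6244 -0.1484  0.1911] F [ 0.3 -0.9  0. ] w 0.301
total L [ 7.1  -0.32  0.2 ] dr [ 0.001 -0.002 -0.007] n 2
  [3.55, -0.16, 0.1] [0.001, -0.001, -0.003]
  [3.55, -0.15, 0.1] [0.001, -0.001, -0.003]
```

View pics/w15.png

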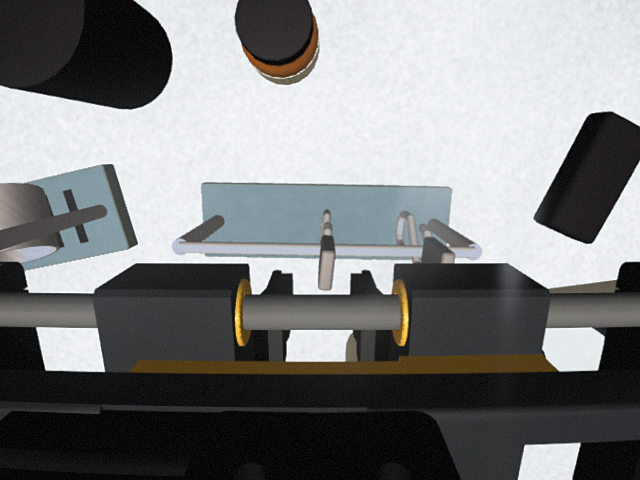

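Emit:
move_arm:
  linear:
    - [1.5, -0.3, 0.2]
    - [2, 0, 0]
    - [2, 0, 0]
    - [0.8, 0, 0]
    - [0, 0, 0]
  dr:
    - [0, -0.002, -0.007]
    - [0, 0, 0]
    - [0, 0, 0]
    - [0, 0, 0]
    - [0, 0, 0]
  jaw: [0.7, 0.7, 0.7, 0.7, 0.7]

```text
t: 13.92
tcp_pos: [0.6276, -0.1497, 0.1346]
orientation: [0.483, 0.524, 0.474, -0.518]
contact_force: [0.4, 0.1, -0.2]
gripper_width: 0.298
```

```bash
python3 - <<'E'
from cell import env; from h import *
plan(env.state(),(.6215,-.150,.12),np.radians(-5))
E
```

```text
t 13.93 tcp [ 0.6276 -0.1497  0.1346] F [ 0.4  0.1 -0.2] w 0.298
total L [ 1.45 -0.63  0.08] dr [ 0.003  0.002 -0.015] n 1
  [1.45, -0.63, 0.08] [0.003, 0.002, -0.015]
```

Emit:
move_arm:
  linear:
    - [0.7, -0.7, 0]
    - [0.6, -0.1, 0]
    - [0, 0, 0]
  dr:
    - [0.003, 0, -0.015]
    - [0, 0, 0]
    - [0, 0, 0]
  jaw: [0.7, 0.7, 0.7]

```text
t: 14.3
tcp_pos: [0.6201, -0.1492, 0.1225]
orientation: [-0.479, -0.521, -0.476, 0.522]
contact_force: [-0.2, 0.0, 0.6]
gripper_width: 0.298
```

```bash
python3 - <<'E'
from cell import env; from h import *
plan(env.state(),(.6215,-.150,.12),np.radians(-5))
E
```

```text
t 14.3 tcp [ 0.6201 -0.1492  0.1225] F [-0.2  0.   0.6] w 0.298
total L [0.25 0.14 0.07] dr [-0.001  0.003 -0.002] n 1
  [0.25, 0.14, 0.07] [-0.001, 0.003, -0.002]
```

Emit:
move_arm:
  linear:
    - [0.3, 0.15, 0]
    - [0, 0, 0]
    - [0, 0, 0]
    - [0, 0, 0]
    - [0, 0, 0]
  dr:
    - [0, 0.003, 0]
    - [0, 0, 0]
    - [0, 0, 0]
    - [0, 0, 0]
    - [0, 0, 0]
  jaw: [0.7, 1, 1, 1, 1]

```text
t: 14.92
tcp_pos: [0.6222, -0.1495, 0.1198]
orientation: [0.478, 0.522, 0.477, -0.521]
contact_force: [0.1, 0.4, -0.5]
gripper_width: 0.088
```

```bash
python3 - <<'E'
from cell import env; from h import *
plan(env.state(),(.6215,-.150,.12),np.radians(-5))
E
```

```text
t 14.93 tcp [ 0.6222 -0.1495  0.1198] F [ 0.1  0.4 -0.5] w 0.088
total L [-0.02 -0.07  0.06] dr [-0.001 -0.001 -0.003] n 1
  [-0.02, -0.07, 0.06] [-0.001, -0.001, -0.003]
```

Emit:
move_arm:
  linear:
    - [-1, 0, 0]
    - [-1.1, 0, 0]
    - [-0.5, -0.5, 0]
    - [-0.3, -1, 0]
    - [0, -2, 0]
  dr:
    - [0, 0, 0]
    - [0, 0, 0]
    - [0, 0, 0]
    - [0, 0, 0]
    - [0, 0, 0]
  jaw: [1, 1, 1, 1, 1]

```text
t: 15.55
tcp_pos: [0.5867, -0.146, 0.1514]
orientation: [0.479, 0.523, 0.477, -0.52]
contact_force: [0.0, 0.2, -1.1]
gripper_width: 0.087
```

```bash
python3 - <<'E'
from cell import env; from h import *
plan(env.state(),(.55,-.08,.23),np.radians(-2))
cv2.imwrite('pics/w16.png',env.camera('wrist')[:,:,::-1])
im=env.camera('top')[:,:,::-1]; cv2.imwrite('pics/t16.png',im)
cv2.imwrite('pics/t16z.png',cv2.resize(im[180:330,190:400],None,fx=3.8,fy=3.8,interpolation=cv2.INTER_CUBIC))
E
```

```text
t 15.55 tcp [ 0.5867 -0.146   0.1514] F [ 0.   0.2 -1.1] w 0.087
total L [-7.88 -4.2  -6.26] dr [-0.053 -0.001 -0.005] n 2
  [-3.94, -2.1, -3.13] [-0.026, -0.0, -0.002]
  [-3.94, -2.02, -3.18] [-0.026, -0.0, -0.002]
```

View pics/w16.png

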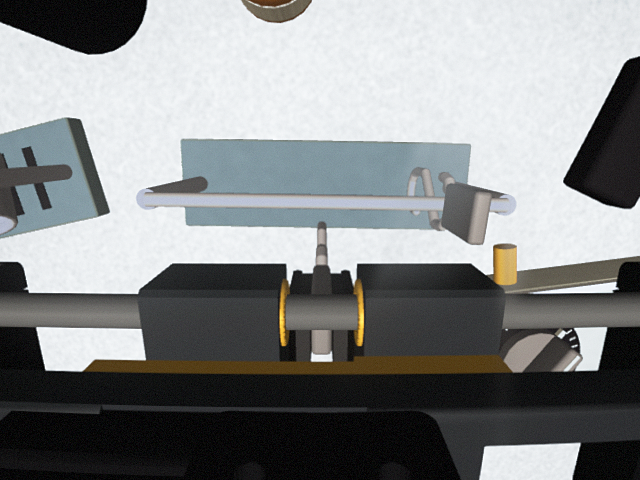

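View pics/t16z.png

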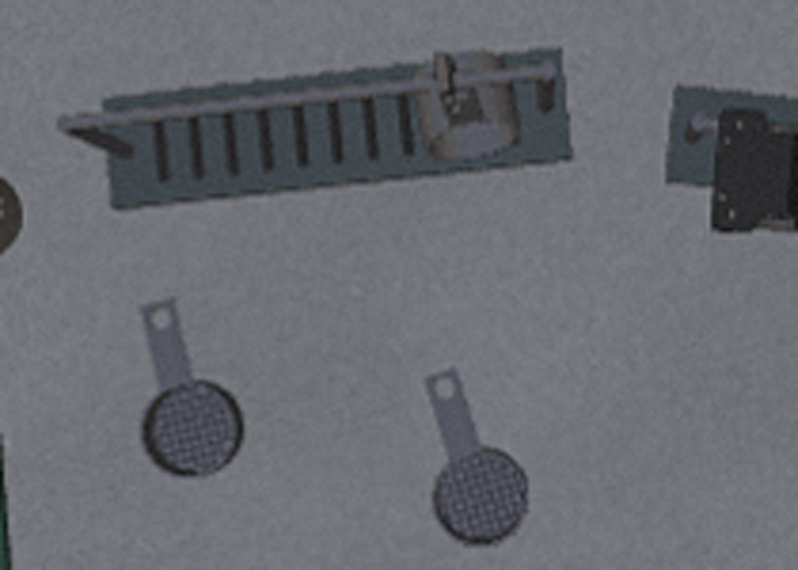

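```bash
python3 - <<'E'
from cell import env; from h import *
plan(env.state(),(.4935,.1330,.17),np.radians(17.8))
E
```

```text
t 15.65 tcp [ 0.5845 -0.1462  0.151 ] F [ 0.6  0.7 -0.9] w 0.09
total L [ -1.91 -11.52 -27.01] dr [-0.399  0.    -0.002] n 5
  [-0.38, -2.3, -5.4] [-0.08, 0.0, -0.0]
  [-0.38, -1.87, -5.57] [-0.08, 0.0, -0.0]
  [-0.38, -1.42, -5.7] [-0.08, 0.0, -0.0]
  [-0.38, -0.96, -5.79] [-0.08, 0.0, -0.0]
  [-0.38, -0.49, -5.85] [-0.08, 0.0, -0.0]
```

Emit:
move_arm:
  linear:
    - [-4, 0, 0]
    - [-2, -2.3, -5]
    - [0, -1.9, -5.3]
    - [0, -1.5, -5.5]
    - [0.5, -1, -5.5]
  dr:
    - [-0.06, 0, 0]
    - [-0.08, 0, 0]
    - [-0.08, 0, 0]
    - [-0.08, 0, 0]
    - [-0.08, 0, 0]
  jaw: [1, 1, 1, 1, 1]

```text
t: 16.27
tcp_pos: [0.4984, 0.061, 0.2091]
orientation: [0.57, 0.424, 0.565, -0.42]
contact_force: [1.0, 1.2, 0.1]
gripper_width: 0.088
```

```bash
python3 - <<'E'
from cell import env; from h import *
plan(env.state(),(.4935,.1330,.16),np.radians(17.8))
E
```

```text
t 16.27 tcp [0.4984 0.061  0.2091] F [1.  1.2 0.1] w 0.088
total L [ 4.9   1.57 -7.05] dr [-0.018  0.003 -0.009] n 2
  [2.45, 0.78, -3.53] [-0.009, 0.002, -0.004]
  [2.45, 0.83, -3.51] [-0.009, 0.002, -0.004]
```

Emit:
move_arm:
  linear:
    - [2.4, 0.8, -3.5]
    - [2.4, 0.8, -3.3]
    - [0, 0, 0]
  dr:
    - [-0.009, 0.002, -0.004]
    - [-0.009, 0.002, -0.004]
    - [0, 0, 0]
  jaw: [1, 1, 1]

```text
t: 16.65
tcp_pos: [0.4925, 0.138, 0.1618]
orientation: [0.574, 0.416, 0.573, -0.412]
contact_force: [0.2, -0.8, -0.6]
gripper_width: 0.088
```

```bash
python3 - <<'E'
from cell import env; from h import *
plan(env.state(),(.4935,.1330,.108),np.radians(17.8))
E
```

```text
t 16.65 tcp [0.4925 0.138  0.1618] F [ 0.2 -0.8 -0.6] w 0.088
total L [ 5.38 -0.1   0.51] dr [ 0.01  -0.001 -0.005] n 1
  [5.38, -0.1, 0.51] [0.01, -0.001, -0.005]
```

Emit:
move_arm:
  linear:
    - [1.5, -0.2, 0.5]
    - [1.5, -0.1, 0]
    - [1.2, 0, 0]
    - [0, 0, 0]
  dr:
    - [0.01, 0, -0.005]
    - [0, 0, -0.002]
    - [0, 0, -0.002]
    - [0, 0, 0]
  jaw: [1, 1, 1, 1]

```text
t: 17.15
tcp_pos: [0.4926, 0.1282, 0.1173]
orientation: [0.569, 0.417, 0.57, -0.42]
contact_force: [-0.1, -0.1, -0.3]
gripper_width: 0.089
```

```bash
python3 - <<'E'
from cell import env; from h import *
plan(env.state(),(.4935,.1330,.108),np.radians(17.8))
E
```

```text
t 17.15 tcp [0.4926 0.1282 0.1173] F [-0.1 -0.1 -0.3] w 0.089
total L [ 0.93  0.23 -0.43] dr [-0.007  0.001  0.004] n 1
  [0.93, 0.23, -0.43] [-0.007, 0.001, 0.004]
```

Emit:
move_arm:
  linear:
    - [0.8, 0.2, -0.4]
    - [0, 0, 0]
    - [0, 0, 0]
  dr:
    - [-0.007, 0, 0.004]
    - [0, 0, 0]
    - [0, 0, 0]
  jaw: [1, 1, 1]

```text
t: 17.52
tcp_pos: [0.4941, 0.133, 0.1093]
orientation: [0.572, 0.417, 0.571, -0.416]
contact_force: [0.6, 0.4, -1.0]
gripper_width: 0.092
```

```bash
python3 - <<'E'
from cell import env; from h import *
plan(env.state(),(.4669,.1244,.108),np.radians(17.8))
cv2.imwrite('pics/s17.png',cv2.resize(env.camera('scene')[220:310,320:440,::-1],None,fx=6,fy=6,interpolation=cv2.INTER_CUBIC))
f=hook(env.state(),.0005,.0152); i=env.camera_info('scene')
q=proj(i,[f(-.014,.023),f(0,-.003),f(.014,.032),f(-.014,.066),f(.014,.067),[.454,.1203,.05]]);print(((q-[320,220])*6).round(0).tolist())
E
```

```text
t 17.52 tcp [0.4941 0.133  0.1093] F [ 0.6  0.4 -1. ] w 0.092
total L [ 0.12 -2.85 -0.01] dr [ 0.     0.001 -0.002] n 1
  [0.12, -2.85, -0.01] [0.0, 0.001, -0.002]
[[282.0, 383.0], [259.0, 448.0], [243.0, 404.0], [288.0, 304.0], [246.0, 339.0], [325.0, 326.0]]
```

View pics/s17.png

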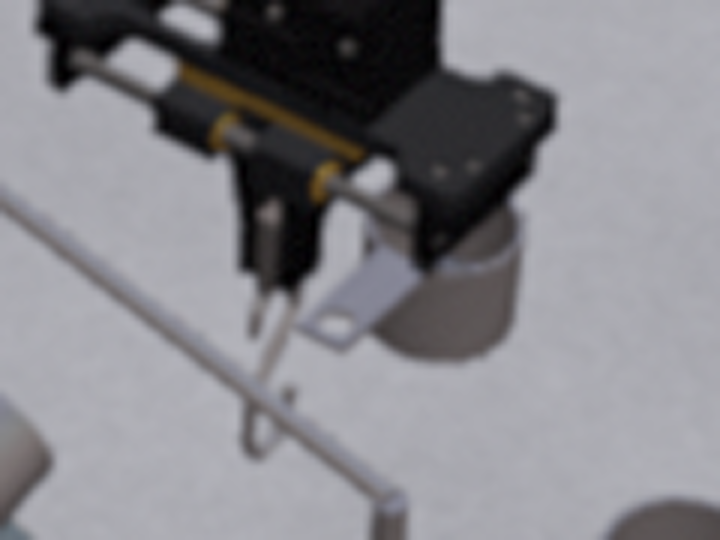

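```bash
python3 - <<'E'
from cell import env; from h import *
i=env.camera_info('scene'); P=np.array([.454,.1203,.05])
q=proj(i,[P,P+[.01,0,0],P+[0,.01,0]]);J=np.c_[q[1]-q[0],q[2]-q[0]]/10;print(J)
print(np.linalg.solve(J,[1.2,-1.2]),np.linalg.solve(J,[2,-.3]))
a=cv2.imread('pics/t16.png'); cv2.imwrite('pics/t16b.png',cv2.resize(a[265:325,290:340],None,fx=10,fy=10,interpolation=cv2.INTER_CUBIC))
E
```

```text
[[-0.328043    0.25083723]
 [ 0.15439447  0.23329682]]
[-5.0404697  -1.80790868] [-4.70109526  1.82524183]
```

View pics/t16b.png

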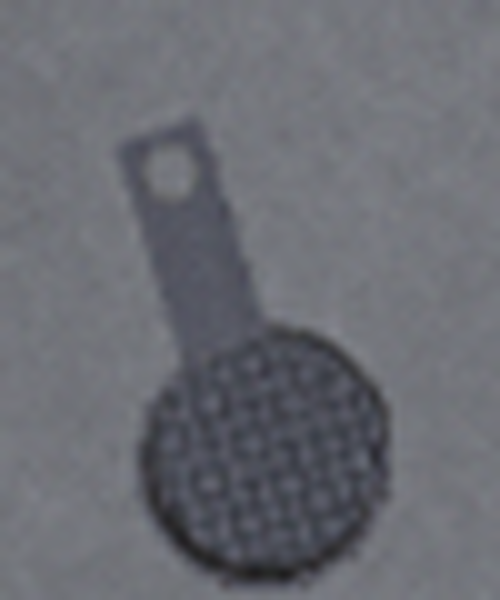

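```bash
python3 - <<'E'
from cell import env; from h import *
it=env.camera_info('top');i=env.camera_info('scene')
print(onz(it,[(306.65,281.75)],.05),tri(it,(306.65,281.75),i,(375.7,273.6)))
# local-bias check: where scene says hook tip lies (z known)
f=hook(env.state(),.0005,.0152); print(f(-.014,.023), f(0,-.003))
g=lambda u,v:(320+(u+.5)/6-.5,220+(v+.5)/6-.5)
for n,u,z in (('tip',(290,390),f(-.014,.023)[2]),('hole',(337,324),.05)): print(n,onz(i,[g(*u)],z))
E
```

```text
[[0.45428384 0.12197975 0.05      ]] (array([0.45318711, 0.12275401, 0.0538281 ]), np.float64(0.0029944123874704105))
[0.48131731 0.12889979 0.03944644] [0.49470508 0.13318311 0.01347683]
tip [[0.48129898 0.13238568 0.03944644]]
hole [[0.44911538 0.12045666 0.05      ]]
```

Emit:
move_arm:
  linear:
    - [0.1, -1, -0.1]
    - [0, -1.8, 0]
    - [0, 0, 0]
    - [0, 0, 0]
  dr:
    - [0, 0, -0.002]
    - [0, 0, 0]
    - [0, 0, 0]
    - [0, 0, 0]
  jaw: [1, 1, 1, 1]

```text
t: 18.08
tcp_pos: [0.4659, 0.1253, 0.1089]
orientation: [0.572, 0.417, 0.571, -0.416]
contact_force: [0.6, 0.6, -0.5]
gripper_width: 0.086
```

```bash
python3 - <<'E'
from cell import env; from h import *
plan(env.state(),(.4667,.1256,.108),np.radians(17.8))
cv2.imwrite('pics/s18.png',cv2.resize(env.camera('scene')[245:305,345:415,::-1],None,fx=10,fy=10,interpolation=cv2.INTER_CUBIC))
E
```

```text
t 18.07 tcp [0.4659 0.1253 0.1089] F [ 0.6  0.6 -0.5] w 0.086
total L [ 0.09  0.08 -0.01] dr [ 0.     0.001 -0.001] n 1
  [0.09, 0.08, -0.01] [0.0, 0.001, -0.001]
```

View pics/s18.png

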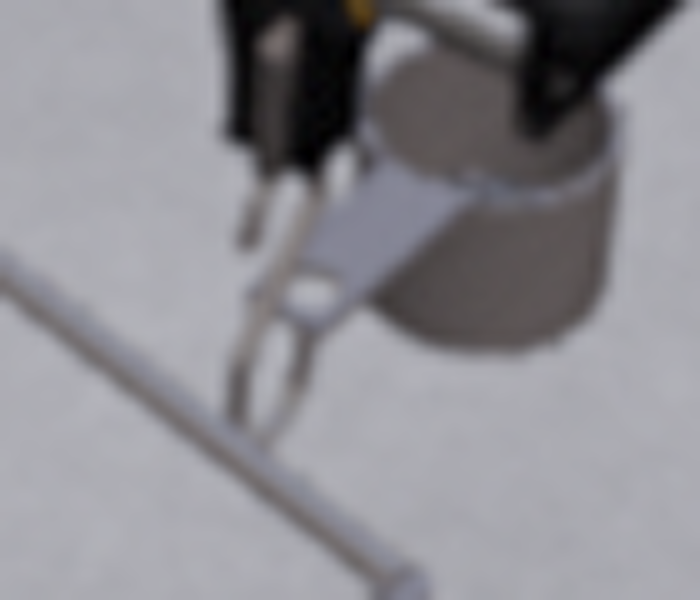

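Emit:
move_arm:
  linear:
    - [-1, 0.05, 0]
    - [-1, 0, 0]
    - [0, 0, 0]
  dr:
    - [0, 0, 0]
    - [0, 0, 0]
    - [0, 0, 0]
  jaw: [1, 1, 1]

```text
t: 18.5
tcp_pos: [0.4676, 0.1261, 0.1308]
orientation: [0.572, 0.417, 0.571, -0.416]
contact_force: [0.1, 0.3, -1.2]
gripper_width: 0.089
```

```bash
python3 - <<'E'
from cell import env; from h import *
plan(env.state(),(.4667,.1256,.128),np.radians(17.8))
cv2.imwrite('pics/s19.png',cv2.resize(env.camera('scene')[245:305,345:415,::-1],None,fx=10,fy=10,interpolation=cv2.INTER_CUBIC))
E
```

```text
t 18.5 tcp [0.4676 0.1261 0.1308] F [ 0.1  0.3 -1.2] w 0.089
total L [ 0.28 -0.11  0.02] dr [ 0.     0.001 -0.003] n 1
  [0.28, -0.11, 0.02] [0.0, 0.001, -0.003]
```

View pics/s19.png

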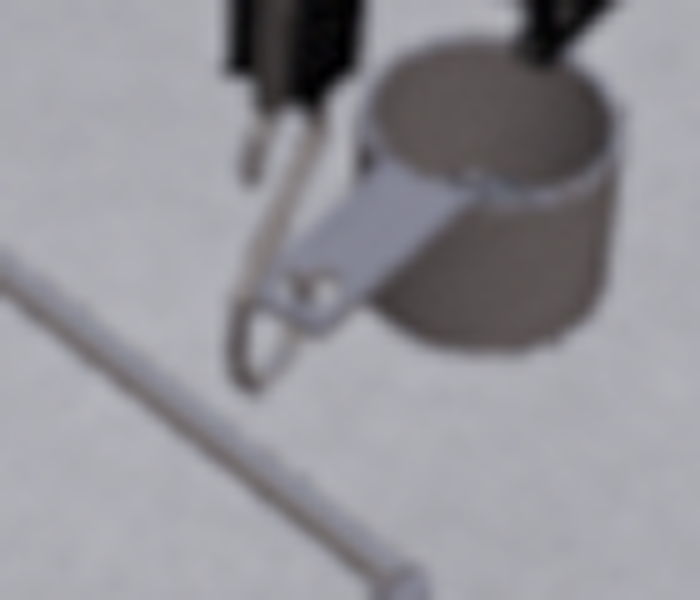

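Tip visible in the hole at (300,288). Continue lifting.

Emit:
move_arm:
  linear:
    - [-1, 0, 0]
    - [-1, 0, 0]
    - [-1, 0, 0]
    - [-1.5, 0, 0]
    - [0, 0, 0]
  dr:
    - [0, 0, 0]
    - [0, 0, 0]
    - [0, 0, 0]
    - [0, 0, 0]
    - [0, 0, 0]
  jaw: [1, 1, 1, 1, 1]

```text
t: 19.18
tcp_pos: [0.4668, 0.1258, 0.1785]
orientation: [0.572, 0.417, 0.571, -0.416]
contact_force: [1.1, -0.6, -1.4]
gripper_width: 0.088
```

Emit:
move_arm:
  linear:
    - [-1.5, 0, 0]
    - [-2, 0, 0]
    - [-2.5, 0, 0]
    - [-2.5, 0, 0]
    - [-1.2, 0, 0]
  dr:
    - [0, 0, 0]
    - [0, 0, 0]
    - [0, 0, 0]
    - [0, 0, 0]
    - [0, 0, 0]
  jaw: [1, 1, 1, 1, 1]

```text
t: 19.8
tcp_pos: [0.4659, 0.1258, 0.2796]
orientation: [0.572, 0.416, 0.572, -0.416]
contact_force: [0.8, 0.3, -1.6]
gripper_width: 0.089
```

```bash
python3 - <<'E'
from cell import env; from h import *
plan(env.state(),(.592,.1967,.277),np.radians(6.5))
cv2.imwrite('pics/s20.png',cv2.resize(env.camera('scene')[180:330,270:470,::-1],None,fx=4,fy=4,interpolation=cv2.INTER_CUBIC))
E
```

```text
t 19.8 tcp [0.4659 0.1258 0.2796] F [ 0.8  0.3 -1.6] w 0.089
total L [ 0.25 14.18 -2.87] dr [0.199 0.    0.   ] n 3
  [0.08, 4.73, -0.96] [0.066, 0.0, 0.0]
  [0.08, 4.65, -1.27] [0.066, 0.0, 0.0]
  [0.09, 4.56, -1.57] [0.066, 0.0, 0.0]
```

View pics/s20.png

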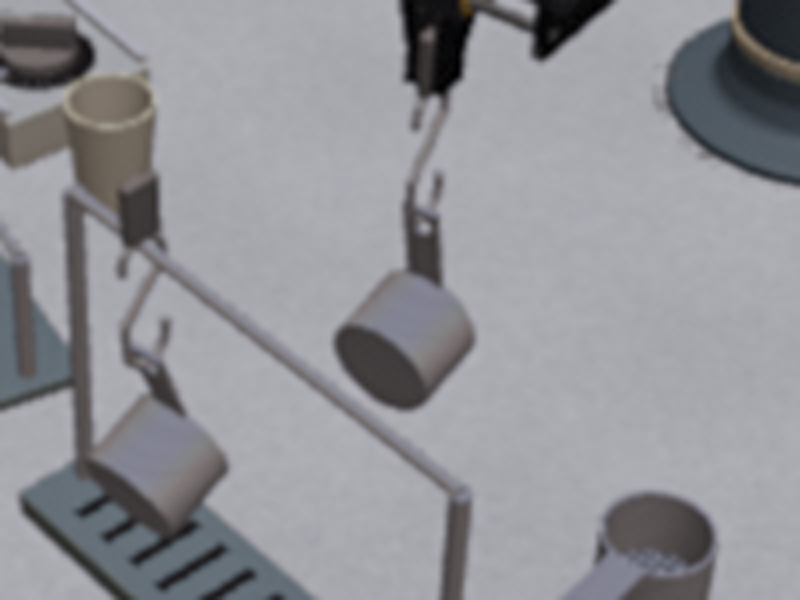

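Emit:
move_arm:
  linear:
    - [0, 2.4, -0.4]
    - [0, 2.8, -0.5]
    - [0.1, 2.8, -0.6]
    - [0.1, 2.8, -0.7]
    - [0.1, 2.6, -0.7]
  dr:
    - [0.04, 0, 0]
    - [0.04, 0, 0]
    - [0.04, 0, 0]
    - [0.04, 0, 0]
    - [0.04, 0, 0]
  jaw: [1, 1, 1, 1, 1]

```text
t: 20.48
tcp_pos: [0.5905, 0.1835, 0.2735]
orientation: [0.525, 0.471, 0.526, -0.476]
contact_force: [0.5, 0.2, -2.4]
gripper_width: 0.093
```

```bash
python3 - <<'E'
from cell import env; from h import *
plan(env.state(),(.592,.1967,.277),np.radians(6.5))
i=env.camera_info('wrist');cv2.imwrite('pics/w21.png',env.camera('wrist')[:,:,::-1])
import pickle;pickle.dump(i,open('w21.pkl','wb'))
E
```

```text
t 20.48 tcp [0.5905 0.1835 0.2735] F [ 0.5  0.2 -2.4] w 0.093
total L [-0.35  0.28 -1.29] dr [-0.009  0.004  0.007] n 1
  [-0.35, 0.28, -1.29] [-0.009, 0.004, 0.007]
```

View pics/w21.png

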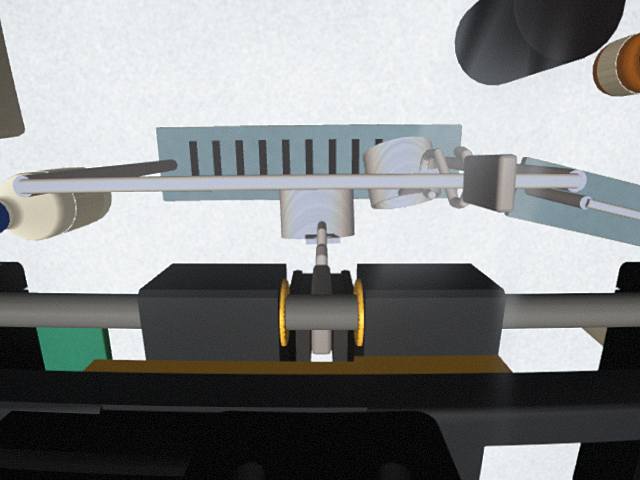

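Emit:
move_arm:
  linear:
    - [-0.3, 0.3, -1.2]
    - [0, 0, 0]
  dr:
    - [-0.009, 0.004, 0.007]
    - [0, 0, 0]
  jaw: [1, 1]

```text
t: 20.78
tcp_pos: [0.5936, 0.1979, 0.2736]
orientation: [0.527, 0.471, 0.529, -0.471]
contact_force: [-1.5, -0.1, -2.0]
gripper_width: 0.086
```

```bash
python3 - <<'E'
from cell import env; from h import *
plan(env.state(),(.6365-.014,.2018-.0016,.276),np.radians(6.5))
E
```

```text
t 20.77 tcp [0.5936 0.1979 0.2736] F [-1.5 -0.1 -2. ] w 0.086
total L [-0.25  2.89  0.1 ] dr [ 0.    -0.002  0.002] n 1
  [-0.25, 2.89, 0.1] [0.0, -0.002, 0.002]
```

Emit:
move_arm:
  linear:
    - [-0.3, 1.5, 0.1]
    - [0, 1.4, 0]
    - [0, 0, 0]
  dr:
    - [0, 0, 0]
    - [0, 0, 0]
    - [0, 0, 0]
  jaw: [1, 1, 1]

```text
t: 21.15
tcp_pos: [0.6218, 0.1998, 0.2765]
orientation: [0.527, 0.47, 0.529, -0.471]
contact_force: [-0.0, -0.5, -2.5]
gripper_width: 0.084
```

```bash
python3 - <<'E'
from cell import env; from h import *
plan(env.state(),(.6365-.005,.2018-.001,.274),np.radians(6.5))
cv2.imwrite('pics/s22.png',cv2.resize(env.camera('scene')[190:340,270:430,::-1],None,fx=5,fy=4,interpolation=cv2.INTER_CUBIC))
E
```

```text
t 21.15 tcp [0.6218 0.1998 0.2765] F [-0.  -0.5 -2.5] w 0.084
total L [0.24 0.97 0.01] dr [ 0.002 -0.001  0.003] n 1
  [0.24, 0.97, 0.01] [0.002, -0.001, 0.003]
```

View pics/s22.png

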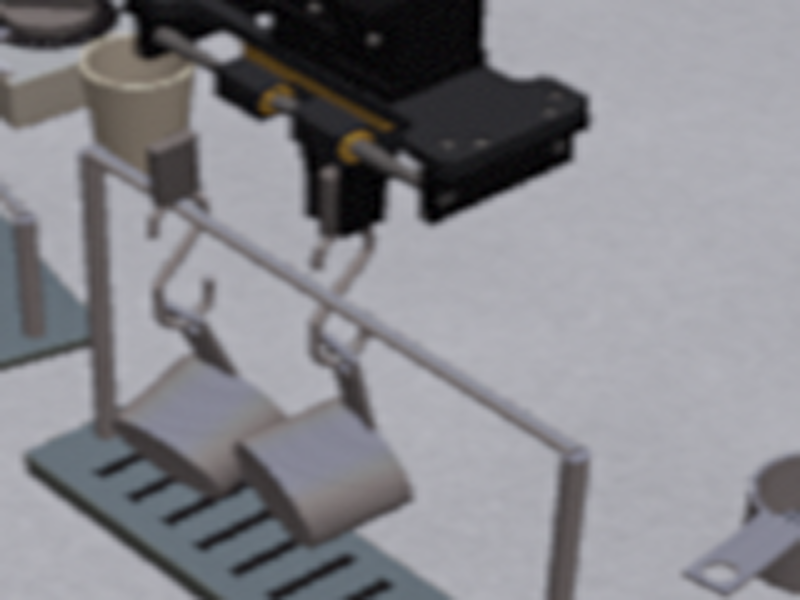

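Emit:
move_arm:
  linear:
    - [0.2, 1, 0]
    - [0.8, 0.5, 0]
    - [0.9, 0, 0]
    - [0, 0, 0]
  dr:
    - [0.002, 0, 0.003]
    - [0, 0, 0]
    - [0, 0, 0]
    - [0, 0, 0]
  jaw: [1, 1, 1, 1]

```text
t: 21.7
tcp_pos: [0.636, 0.2014, 0.2555]
orientation: [0.527, 0.47, 0.528, -0.471]
contact_force: [0.1, -0.7, -2.4]
gripper_width: 0.092
```

```bash
python3 - <<'E'
from cell import env; from h import *
plan(env.state(),(.6362,.2018,.247),np.radians(6.5))
cv2.imwrite('pics/s23.png',cv2.resize(env.camera('scene')[190:340,270:430,::-1],None,fx=5,fy=4,interpolation=cv2.INTER_CUBIC))
E
```

```text
t 21.7 tcp [0.636  0.2014 0.2555] F [ 0.1 -0.7 -2.4] w 0.092
total L [ 0.85  0.02 -0.04] dr [0.    0.    0.002] n 1
  [0.85, 0.02, -0.04] [0.0, 0.0, 0.002]
```

View pics/s23.png

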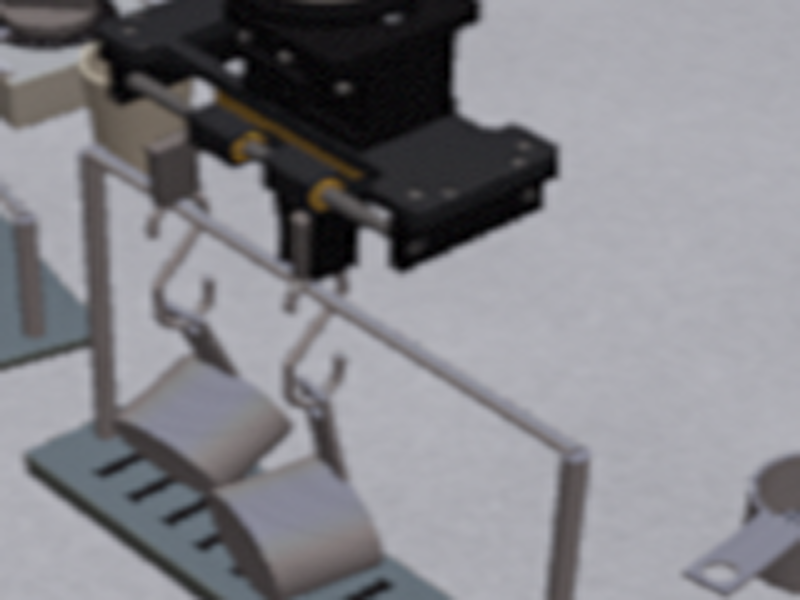

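Emit:
move_arm:
  linear:
    - [0.6, 0, 0]
    - [0.4, 0, 0]
    - [0.3, 0, 0]
    - [0, 0, 0]
  dr:
    - [0, 0, 0.002]
    - [0, 0, 0]
    - [0, 0, 0]
    - [0, 0, 0]
  jaw: [1, 1, 1, 1]

```text
t: 22.25
tcp_pos: [0.6364, 0.2016, 0.2481]
orientation: [0.529, 0.472, 0.526, -0.47]
contact_force: [-1.2, -0.0, -2.8]
gripper_width: 0.084
```

Emit:
move_arm:
  linear:
    - [0, 0, 0]
    - [0, 0, 0]
    - [0, 0, 0]
    - [-1.5, 0, 0]
    - [-2, 0, 0]
  dr:
    - [0, 0, 0]
    - [0, 0, 0]
    - [0, 0, 0]
    - [0, 0, 0]
    - [0, 0, 0]
  jaw: [0.85, 0.75, 0.7, 0.7, 0.7]

```text
t: 22.88
tcp_pos: [0.6361, 0.2016, 0.2834]
orientation: [0.528, 0.472, 0.527, -0.47]
contact_force: [0.7, 0.7, 0.3]
gripper_width: 0.299
```

Emit:
move_arm:
  linear:
    - [-2.5, 0, 0]
    - [-2.5, 0, 0]
    - [-1, -0.8, 5.5]
    - [0, -0.7, 5.5]
    - [0, -0.7, 5.5]
  dr:
    - [0, 0, 0]
    - [0, 0, 0]
    - [0.06, 0, 0]
    - [0.05, 0, 0]
    - [0.05, 0, 0]
  jaw: [0.7, 0.7, 0.7, 0.7, 0.7]

```text
t: 23.5
tcp_pos: [0.6246, 0.0399, 0.3525]
orientation: [0.492, 0.515, 0.489, -0.505]
contact_force: [0.6, -0.0, 0.5]
gripper_width: 0.296
```

```bash
python3 - <<'E'
from cell import env; from h import *
plan(env.state(),(.6147,-.2165,.25),np.radians(-5.5))
im=env.camera('scene')[:,:,::-1]
cv2.imwrite('pics/s24.png',cv2.resize(im[190:340,270:470],None,fx=4,fy=4,interpolation=cv2.INTER_CUBIC))
E
```

```text
t 23.5 tcp [0.6246 0.0399 0.3525] F [ 0.6 -0.   0.5] w 0.296
total L [10.06 -0.13 25.73] dr [ 0.057 -0.008 -0.013] n 5
  [2.01, -0.03, 5.15] [0.011, -0.002, -0.003]
  [2.02, 0.04, 5.14] [0.011, -0.002, -0.003]
  [2.03, 0.1, 5.14] [0.011, -0.002, -0.003]
  [2.04, 0.17, 5.14] [0.011, -0.002, -0.003]
  [2.04, 0.23, 5.13] [0.011, -0.002, -0.003]
```

View pics/s24.png

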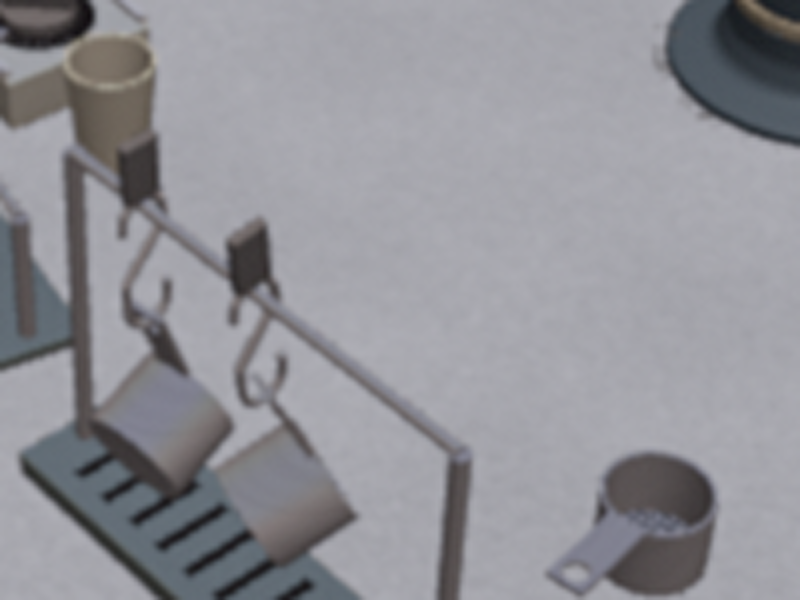

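Emit:
move_arm:
  linear:
    - [2, 0, 5.1]
    - [2, 0, 5.1]
    - [2, 0.1, 5.1]
    - [2, 0.2, 5.1]
    - [2, 0.2, 5.1]
  dr:
    - [0.011, 0, -0.003]
    - [0.011, 0, -0.003]
    - [0.011, 0, -0.003]
    - [0.011, 0, -0.003]
    - [0.011, 0, 0]
  jaw: [0.7, 0.7, 0.7, 0.7, 0.7]

```text
t: 24.18
tcp_pos: [0.6152, -0.226, 0.26]
orientation: [0.477, 0.529, 0.47, -0.521]
contact_force: [-0.6, 0.2, 0.6]
gripper_width: 0.302
```

```bash
python3 - <<'E'
from cell import env; from h import *
plan(env.state(),(.6147,-.2165,.19),np.radians(-5.5))
E
```

```text
t 24.18 tcp [ 0.6152 -0.226   0.26  ] F [-0.6  0.2  0.6] w 0.302
total L [ 7.   -0.26 -0.93] dr [-0.008 -0.001 -0.016] n 2
  [3.5, -0.13, -0.46] [-0.004, -0.001, -0.008]
  [3.5, -0.1, -0.47] [-0.004, -0.001, -0.008]
```

Emit:
move_arm:
  linear:
    - [3.2, -0.3, -0.7]
    - [3.2, -0.2, 0]
    - [0, 0, 0]
  dr:
    - [-0.008, 0, -0.016]
    - [0, 0, -0.004]
    - [0, 0, 0]
  jaw: [0.7, 0.7, 0.7]

```text
t: 24.55
tcp_pos: [0.6106, -0.2263, 0.1953]
orientation: [-0.472, -0.525, -0.473, 0.527]
contact_force: [1.1, -0.3, 0.7]
gripper_width: 0.302
```

```bash
python3 - <<'E'
from cell import env; from h import *
plan(env.state(),(.6147,-.2165,.135),np.radians(-5.5))
i=env.camera_info('wrist');cv2.imwrite('pics/w25.png',env.camera('wrist')[:,:,::-1])
import pickle;pickle.dump(i,open('w25.pkl','wb'))
E
```

```text
t 24.55 tcp [ 0.6106 -0.2263  0.1953] F [ 1.1 -0.3  0.7] w 0.302
total L [ 6.02  0.33 -1.02] dr [-0.011  0.002  0.004] n 2
  [3.01, 0.16, -0.51] [-0.005, 0.001, 0.002]
  [3.01, 0.16, -0.51] [-0.005, 0.001, 0.002]
```

View pics/w25.png

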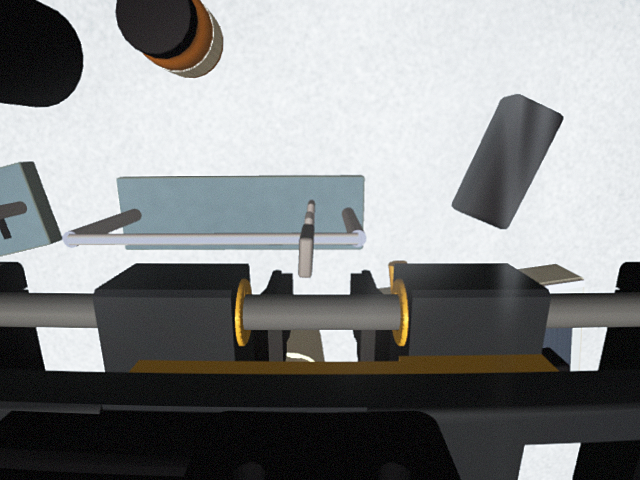

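Emit:
move_arm:
  linear:
    - [1, 0.3, -1]
    - [2.2, 0, 0]
    - [2.2, 0, 0]
    - [0, 0, 0]
  dr:
    - [-0.011, 0, 0]
    - [0, 0, 0]
    - [0, 0, 0]
    - [0, 0, 0]
  jaw: [0.7, 0.7, 0.7, 0.7]

```text
t: 25.1
tcp_pos: [0.6225, -0.2119, 0.1487]
orientation: [0.481, 0.524, 0.474, -0.519]
contact_force: [-0.0, 0.7, -0.6]
gripper_width: 0.299
```

```bash
python3 - <<'E'
from cell import env; from h import *
plan(env.state(),(.6147,-.2165,.12),np.radians(-5.5))
E
```

```text
t 25.1 tcp [ 0.6225 -0.2119  0.1487] F [-0.   0.7 -0.6] w 0.299
total L [ 2.86 -0.78  0.52] dr [ 0.007  0.002 -0.012] n 1
  [2.86, -0.78, 0.52] [0.007, 0.002, -0.012]
```

Emit:
move_arm:
  linear:
    - [0.3, -0.7, 0.4]
    - [1.1, -0.1, 0]
    - [0.9, 0, 0]
    - [0, 0, 0]
  dr:
    - [0.007, 0, -0.012]
    - [0, 0, 0]
    - [0, 0, 0]
    - [0, 0, 0]
  jaw: [0.7, 0.7, 0.7, 0.7]

```text
t: 25.6
tcp_pos: [0.6159, -0.215, 0.1276]
orientation: [0.478, 0.524, 0.474, -0.523]
contact_force: [0.3, -1.0, 0.1]
gripper_width: 0.299
```

```bash
python3 - <<'E'
from cell import env; from h import *
plan(env.state(),(.6147,-.2165,.12),np.radians(-5.5))
E
```

```text
t 25.6 tcp [ 0.6159 -0.215   0.1276] F [ 0.3 -1.   0.1] w 0.299
total L [ 0.76 -0.11  0.16] dr [ 0.001  0.003 -0.005] n 1
  [0.76, -0.11, 0.16] [0.001, 0.003, -0.005]
```

Emit:
move_arm:
  linear:
    - [0.8, -0.1, 0.15]
    - [0, 0, 0]
    - [0, 0, 0]
    - [0, 0, 0]
    - [0, 0, 0]
  dr:
    - [0, 0.003, -0.005]
    - [0, 0, 0]
    - [0, 0, 0]
    - [0, 0, 0]
    - [0, 0, 0]
  jaw: [0.7, 1, 1, 1, 1]

```text
t: 26.22
tcp_pos: [0.6151, -0.2167, 0.1193]
orientation: [0.476, 0.524, 0.476, -0.523]
contact_force: [-0.0, -0.3, 0.2]
gripper_width: 0.088
```

```bash
python3 - <<'E'
from cell import env; from h import *
plan(env.state(),(.6147,-.2165,.12),np.radians(-5.5))
E
```

```text
t 26.23 tcp [ 0.6151 -0.2167  0.1193] F [-0.  -0.3  0.2] w 0.088
total L [-0.07 -0.04 -0.02] dr [ 0.    -0.001 -0.   ] n 1
  [-0.07, -0.04, -0.02] [0.0, -0.001, -0.0]
```

Emit:
move_arm:
  linear:
    - [-1, 0, 0]
    - [-1.1, 0, 0]
    - [-0.5, -0.5, 0]
    - [-0.3, -1, 0]
    - [0, -1.8, 0]
  dr:
    - [0, 0, 0]
    - [0, 0, 0]
    - [0, 0, 0]
    - [0, 0, 0]
    - [0, 0, 0]
  jaw: [1, 1, 1, 1, 1]

```text
t: 26.85
tcp_pos: [0.5818, -0.2132, 0.1512]
orientation: [0.476, 0.524, 0.475, -0.522]
contact_force: [0.3, -1.1, -0.9]
gripper_width: 0.093
```

Emit:
move_arm:
  linear:
    - [-5, 0, 0]
    - [-5, 0, 0]
    - [0, 0, 0]
  dr:
    - [0, 0, 0]
    - [0, 0, 0]
    - [0, 0, 0]
  jaw: [1, 1, 1]

```text
t: 27.22
tcp_pos: [0.578, -0.2133, 0.2542]
orientation: [0.476, 0.523, 0.475, -0.523]
contact_force: [-0.8, -0.7, -1.5]
gripper_width: 0.09
```

```bash
python3 - <<'E'
from cell import env; from h import *
plan(env.state(),(.535,.328,.25),np.radians(17))
cv2.imwrite('pics/w26.png',env.camera('wrist')[:,:,::-1])
im=env.camera('top')[:,:,::-1]; cv2.imwrite('pics/t26.png',im)
cv2.imwrite('pics/t26z.png',cv2.resize(im[240:320,210:320],None,fx=7,fy=7,interpolation=cv2.INTER_CUBIC))
E
```

```text
t 27.23 tcp [ 0.578  -0.2133  0.2542] F [-0.8 -0.7 -1.5] w 0.09
total L [  0.41  -9.46 -53.47] dr [-0.392  0.    -0.   ] n 9
  [0.05, -1.05, -5.94] [-0.044, 0.0, -0.0]
  [0.05, -0.79, -5.98] [-0.044, 0.0, -0.0]
  [0.05, -0.53, -6.01] [-0.044, 0.0, -0.0]
  [0.05, -0.27, -6.03] [-0.044, 0.0, -0.0]
  [0.05, -0.0, -6.03] [-0.044, 0.0, -0.0]
  [0.05, 0.26, -6.03] [-0.044, 0.0, -0.0]
  [0.05, 0.52, -6.01] [-0.044, 0.0, -0.0]
  [0.05, 0.78, -5.98] [-0.044, 0.0, -0.0]
  [0.05, 1.04, -5.94] [-0.044, 0.0, -0.0]
```

View pics/w26.png

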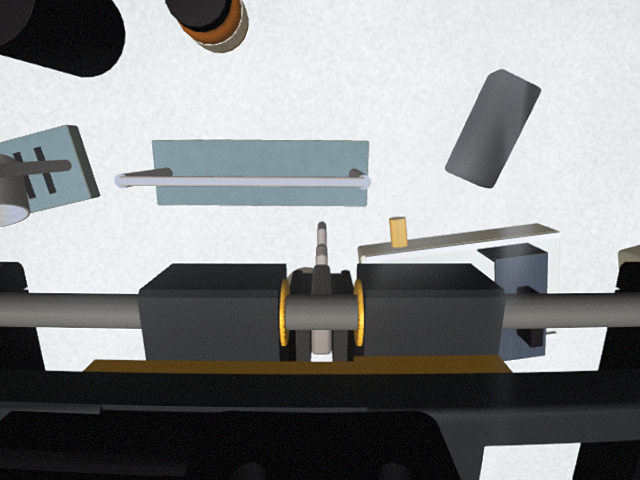

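View pics/t26z.png

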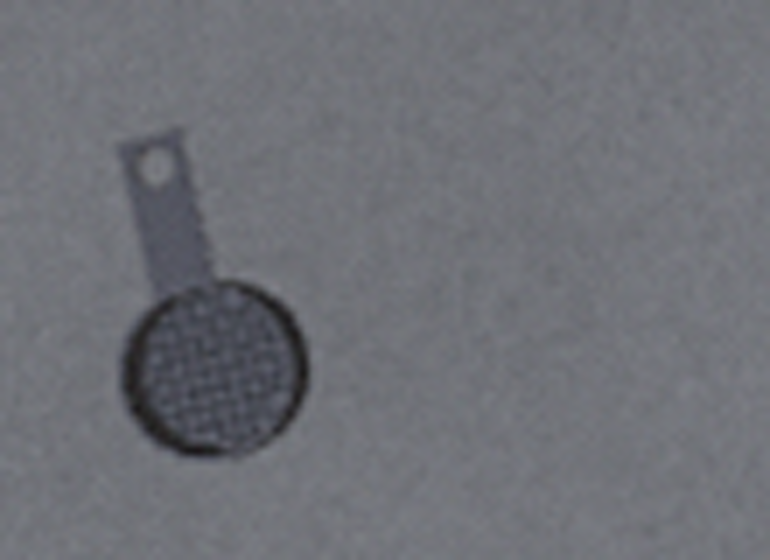

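```bash
python3 - <<'E'
from cell import env; from h import *
it=env.camera_info('top'); g=lambda u,v:(210+(u+.5)/7-.5,240+(v+.5)/7-.5)
P=onz(it,[g(156,166),g(216,370),g(122,150),g(150,300),g(183,130),g(213,275)],.051);print(P.round(4))
for a,b in ((0,1),(2,3),(4,5)): d=P[a]-P[b];print(np.degrees(np.arctan2(d[1],d[0])),np.linalg.norm(d))
E
```

```text
[[0.5017 0.3201 0.051 ]
 [0.4251 0.2965 0.051 ]
 [0.5077 0.3331 0.051 ]
 [0.4512 0.3218 0.051 ]
 [0.5154 0.31   0.051 ]
 [0.4608 0.298  0.051 ]]
17.11443248608857 0.08020685090896959
11.32389822118366 0.05759570983949689
12.405891973611656 0.05588351184953531
```

Emit:
move_arm:
  linear:
    - [0, -2.5, -5]
    - [0, -2, -5.3]
    - [0, -1, -6]
    - [0, 0, -6]
    - [0, 0, -6]
  dr:
    - [-0.04, 0, 0]
    - [-0.04, 0, 0]
    - [-0.04, 0, 0]
    - [-0.04, 0, 0]
    - [-0.04, 0, 0]
  jaw: [1, 1, 1, 1, 1]

```text
t: 27.95
tcp_pos: [0.5172, 0.0737, 0.2413]
orientation: [0.517, 0.47, 0.53, -0.48]
contact_force: [0.9, -0.8, -0.4]
gripper_width: 0.088
```

```bash
python3 - <<'E'
from cell import env; from h import *
plan(env.state(),(.535,.328,.2),np.radians(17))
E
```

```text
t 27.95 tcp [0.5172 0.0737 0.2413] F [ 0.9 -0.8 -0.4] w 0.088
total L [  4.11   4.34 -25.13] dr [-0.199 -0.005  0.022] n 5
  [0.82, 0.87, -5.03] [-0.04, -0.001, 0.004]
  [0.82, 1.06, -4.99] [-0.04, -0.001, 0.004]
  [0.82, 1.26, -4.94] [-0.04, -0.001, 0.004]
  [0.82, 1.45, -4.89] [-0.04, -0.001, 0.004]
  [0.82, 1.64, -4.83] [-0.04, -0.001, 0.004]
```

Emit:
move_arm:
  linear:
    - [0, 1, -4.8]
    - [0, 1, -4.8]
    - [0.8, 1.3, -4.8]
    - [1.5, 1.5, -4.8]
    - [1.5, 1.5, -4.5]
  dr:
    - [-0.035, 0, 0.01]
    - [-0.035, 0, 0.01]
    - [-0.035, 0, 0]
    - [-0.035, 0, 0]
    - [-0.035, 0, 0]
  jaw: [1, 1, 1, 1, 1]

```text
t: 28.58
tcp_pos: [0.533, 0.324, 0.1943]
orientation: [0.561, 0.422, 0.568, -0.429]
contact_force: [1.0, 0.6, -0.7]
gripper_width: 0.087
```

```bash
python3 - <<'E'
from cell import env; from h import *
plan(env.state(),(.5416,.3310,.16),np.radians(15.5))
E
```

```text
t 28.57 tcp [0.533  0.324  0.1943] F [ 1.   0.6 -0.7] w 0.087
total L [ 3.41  1.07 -0.43] dr [ 0.01  -0.002  0.014] n 1
  [3.41, 1.07, -0.43] [0.01, -0.002, 0.014]
```

Emit:
move_arm:
  linear:
    - [1.5, 1, -0.3]
    - [1.7, 0, 0]
    - [0, 0, 0]
  dr:
    - [0.01, 0, 0.014]
    - [0, 0, 0]
    - [0, 0, 0]
  jaw: [1, 1, 1]

```text
t: 28.95
tcp_pos: [0.5373, 0.3302, 0.1545]
orientation: [0.562, 0.424, 0.566, -0.43]
contact_force: [-0.5, -0.5, -0.9]
gripper_width: 0.09
```

```bash
python3 - <<'E'
from cell import env; from h import *
plan(env.state(),(.5416,.3310,.109),np.radians(15.5))
i=env.camera_info('scene')
cv2.imwrite('pics/s27.png',cv2.resize(env.camera('scene')[270:360,370:490,::-1],None,fx=6,fy=6,interpolation=cv2.INTER_CUBIC))
E
```

```text
t 28.95 tcp [0.5373 0.3302 0.1545] F [-0.5 -0.5 -0.9] w 0.09
total L [4.55 0.49 0.04] dr [ 0.005 -0.     0.011] n 1
  [4.55, 0.49, 0.04] [0.005, -0.0, 0.011]
```

View pics/s27.png

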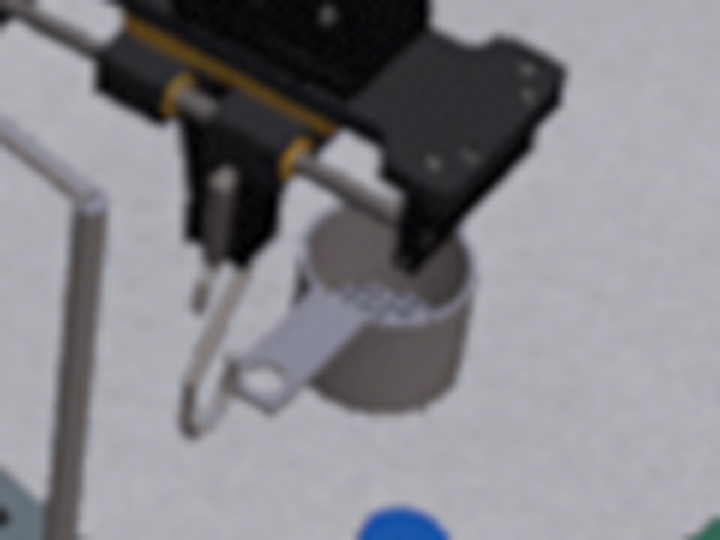

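Emit:
move_arm:
  linear:
    - [1, 0.5, 0]
    - [1.6, 0, 0]
    - [1.4, 0, 0]
    - [0, 0, 0]
  dr:
    - [0.005, 0, 0.011]
    - [0, 0, 0]
    - [0, 0, 0]
    - [0, 0, 0]
  jaw: [1, 1, 1, 1]

```text
t: 29.5
tcp_pos: [0.5447, 0.329, 0.1141]
orientation: [0.563, 0.431, 0.56, -0.428]
contact_force: [-0.5, -0.2, -0.4]
gripper_width: 0.085
```

```bash
python3 - <<'E'
from cell import env; from h import *
plan(env.state(),(.5146,.3236,.109),np.radians(15.5))
i=env.camera_info('scene')
cv2.imwrite('pics/s28.png',cv2.resize(env.camera('scene')[270:360,370:490,::-1],None,fx=6,fy=6,interpolation=cv2.INTER_CUBIC))
E
```

```text
t 29.5 tcp [0.5447 0.329  0.1141] F [-0.5 -0.2 -0.4] w 0.085
total L [ 0.49 -3.05 -0.27] dr [-0.005  0.001 -0.005] n 1
  [0.49, -3.05, -0.27] [-0.005, 0.001, -0.005]
```

View pics/s28.png

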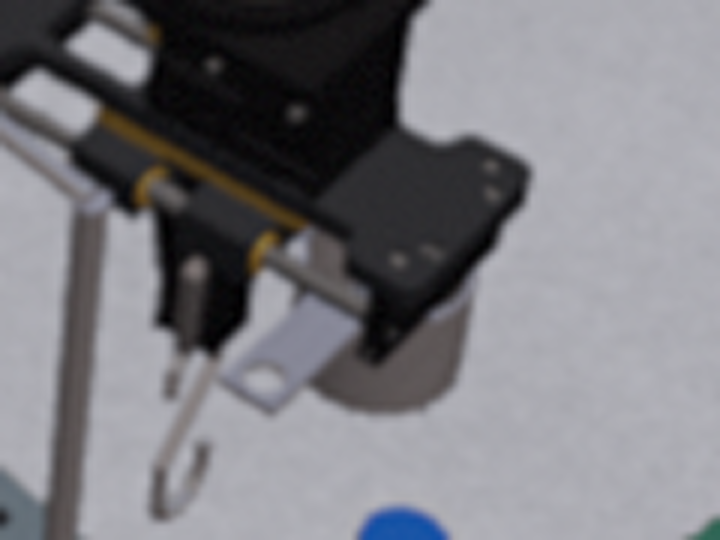

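Emit:
move_arm:
  linear:
    - [0.5, -0.5, -0.3]
    - [0, -1.2, 0]
    - [0, -1.3, 0]
    - [0, 0, 0]
    - [0, 0, 0]
  dr:
    - [-0.005, 0, -0.005]
    - [0, 0, 0]
    - [0, 0, 0]
    - [0, 0, 0]
    - [0, 0, 0]
  jaw: [1, 1, 1, 1, 1]

```text
t: 30.18
tcp_pos: [0.513, 0.325, 0.111]
orientation: [0.564, 0.429, 0.563, -0.427]
contact_force: [-0.5, -0.5, -1.2]
gripper_width: 0.089
```

```bash
python3 - <<'E'
from cell import env; from h import *
plan(env.state(),(.5146,.3236,.109),np.radians(15.5))
cv2.imwrite('pics/s29.png',cv2.resize(env.camera('scene')[300:360,385:455,::-1],None,fx=10,fy=10,interpolation=cv2.INTER_CUBIC))
E
```

```text
t 30.18 tcp [0.513 0.325 0.111] F [-0.5 -0.5 -1.2] w 0.089
total L [0.2  0.12 0.17] dr [ 0.001 -0.001 -0.003] n 1
  [0.2, 0.12, 0.17] [0.001, -0.001, -0.003]
```

View pics/s29.png

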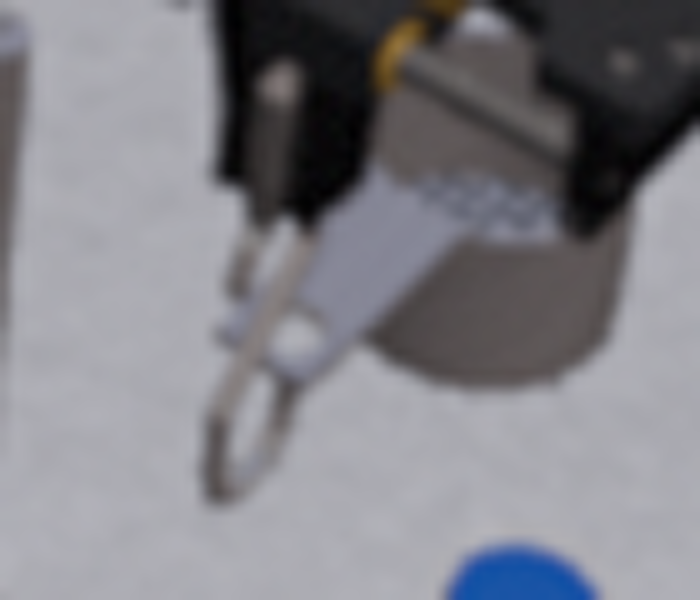

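Emit:
move_arm:
  linear:
    - [0, 0, 0.1]
    - [-1, 0, 0]
    - [-1, 0, 0]
    - [0, 0, 0]
  dr:
    - [0, 0, -0.003]
    - [0, 0, 0]
    - [0, 0, 0]
    - [0, 0, 0]
  jaw: [1, 1, 1, 1]

```text
t: 30.72
tcp_pos: [0.5145, 0.3244, 0.1329]
orientation: [0.563, 0.429, 0.563, -0.427]
contact_force: [-0.6, 0.1, 0.6]
gripper_width: 0.085
```

```bash
python3 - <<'E'
from cell import env; from h import *
plan(env.state(),(.5146,.3236,.129),np.radians(15.5))
cv2.imwrite('pics/s30.png',cv2.resize(env.camera('scene')[300:360,385:455,::-1],None,fx=10,fy=10,interpolation=cv2.INTER_CUBIC))
E
```

```text
t 30.73 tcp [0.5145 0.3244 0.1329] F [-0.6  0.1  0.6] w 0.085
total L [ 0.39 -0.01  0.08] dr [ 0.001 -0.002 -0.001] n 1
  [0.39, -0.01, 0.08] [0.001, -0.002, -0.001]
```

View pics/s30.png

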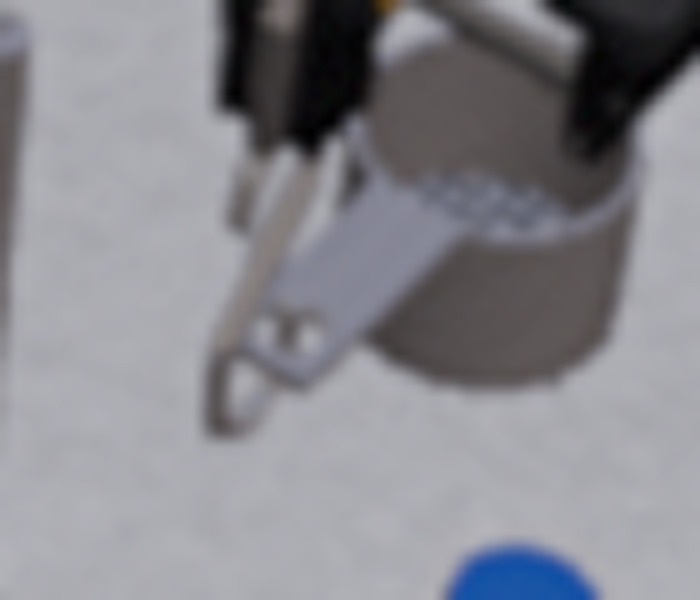

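Tip is through the hole at (290,325). Lift.

Emit:
move_arm:
  linear:
    - [-1, 0, 0]
    - [-1, 0, 0]
    - [-1, 0, 0]
    - [-1.5, 0, 0]
    - [0, 0, 0]
  dr:
    - [0, 0, 0]
    - [0, 0, 0]
    - [0, 0, 0]
    - [0, 0, 0]
    - [0, 0, 0]
  jaw: [1, 1, 1, 1, 1]

```text
t: 31.4
tcp_pos: [0.5137, 0.324, 0.1805]
orientation: [0.563, 0.428, 0.563, -0.428]
contact_force: [0.3, -0.2, -1.2]
gripper_width: 0.089
```

Emit:
move_arm:
  linear:
    - [-1.5, 0, 0]
    - [-2, 0, 0]
    - [-2.5, 0, 0]
    - [-2.5, 0, 0]
    - [-1.2, 0, 0]
  dr:
    - [0, 0, 0]
    - [0, 0, 0]
    - [0, 0, 0]
    - [0, 0, 0]
    - [0, 0, 0]
  jaw: [1, 1, 1, 1, 1]

```text
t: 32.02
tcp_pos: [0.5135, 0.3232, 0.2812]
orientation: [0.563, 0.427, 0.564, -0.428]
contact_force: [0.9, -0.2, -2.6]
gripper_width: 0.089
```

```bash
python3 - <<'E'
from cell import env; from h import *
plan(env.state(),(.582,.2861,.277),np.radians(6.5))
cv2.imwrite('pics/s31.png',cv2.resize(env.camera('scene')[200:380,270:510,::-1],None,fx=3.3,fy=3.3,interpolation=cv2.INTER_CUBIC))
E
```

```text
t 32.02 tcp [0.5135 0.3232 0.2812] F [ 0.9 -0.2 -2.6] w 0.089
total L [0.41 5.6  5.41] dr [0.158 0.    0.002] n 2
  [0.21, 2.8, 2.71] [0.079, 0.0, 0.001]
  [0.21, 3.01, 2.48] [0.079, 0.0, 0.001]
```

View pics/s31.png

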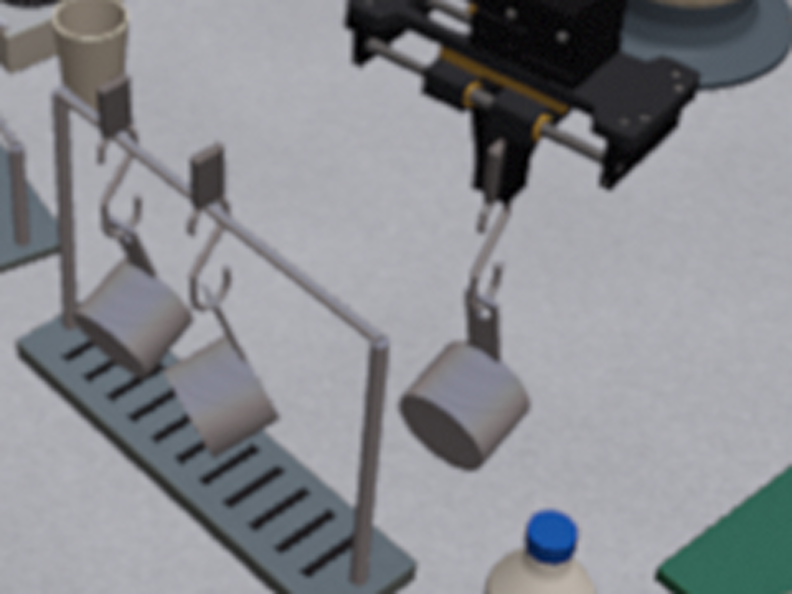

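Emit:
move_arm:
  linear:
    - [0, 1.4, 1.3]
    - [0.1, 1.6, 1.2]
    - [0.1, 1.6, 1.1]
    - [0, 1.2, 1]
    - [0, 0, 0]
  dr:
    - [0.04, 0, 0]
    - [0.04, 0, 0]
    - [0.04, 0, 0]
    - [0.04, 0, 0]
    - [0, 0, 0]
  jaw: [1, 1, 1, 1, 1]

```text
t: 32.7
tcp_pos: [0.586, 0.2849, 0.2758]
orientation: [0.523, 0.473, 0.524, -0.478]
contact_force: [0.7, 0.2, -2.0]
gripper_width: 0.091
```

```bash
python3 - <<'E'
from cell import env; from h import *
plan(env.state(),(.5835,.2893,.276),np.radians(6.5))
i=env.camera_info('wrist');cv2.imwrite('pics/w32.png',env.camera('wrist')[:,:,::-1])
E
```

```text
t 32.7 tcp [0.586  0.2849 0.2758] F [ 0.7  0.2 -2. ] w 0.091
total L [-0.02 -0.21 -0.46] dr [-0.017  0.003  0.005] n 1
  [-0.02, -0.21, -0.46] [-0.017, 0.003, 0.005]
```

View pics/w32.png

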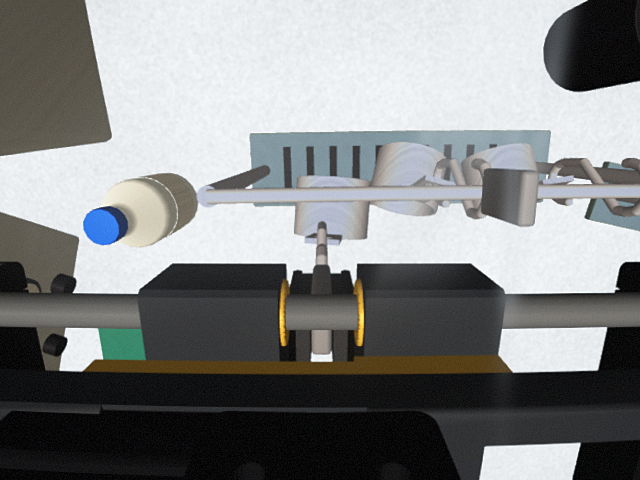

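Emit:
move_arm:
  linear:
    - [0, 0.3, -1.2]
    - [0, 0.8, 0]
    - [0, 0, 0]
  dr:
    - [-0.017, 0.003, 0.005]
    - [0, 0, 0]
    - [0, 0, 0]
  jaw: [1, 1, 1]

```text
t: 33.12
tcp_pos: [0.5929, 0.3023, 0.2759]
orientation: [0.528, 0.469, 0.53, -0.469]
contact_force: [0.2, 1.3, -1.8]
gripper_width: 0.09
```

```bash
python3 - <<'E'
from cell import env; from h import *
plan(env.state(),(.6254-.014,.3012-.0016,.276),np.radians(6.5))
i=env.camera_info('wrist');cv2.imwrite('pics/w33.png',env.camera('wrist')[:,:,::-1])
P=onz(i,[(322,1)],.236)
E
```

```text
t 33.12 tcp [0.5929 0.3023 0.2759] F [ 0.2  1.3 -1.8] w 0.09
total L [-0.01  1.8   0.49] dr [ 0.007 -0.002  0.002] n 1
  [-0.01, 1.8, 0.49] [0.007, -0.002, 0.002]
```

View pics/w33.png

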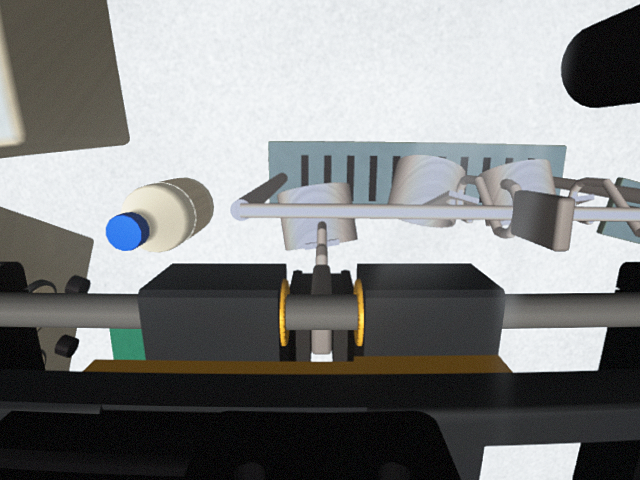

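Emit:
move_arm:
  linear:
    - [0, 1, 0.4]
    - [0, 0.8, 0]
    - [0, 0, 0]
  dr:
    - [0.007, -0.002, 0.002]
    - [0, 0, 0]
    - [0, 0, 0]
  jaw: [1, 1, 1]

```text
t: 33.55
tcp_pos: [0.6124, 0.3001, 0.2763]
orientation: [0.528, 0.471, 0.527, -0.471]
contact_force: [0.3, 0.1, -2.4]
gripper_width: 0.089
```

```bash
python3 - <<'E'
from cell import env; from h import *
plan(env.state(),(.6254-.005,.3012-.0005,.274),np.radians(6.5))
cv2.imwrite('pics/s34.png',cv2.resize(env.camera('scene')[210:360,290:450,::-1],None,fx=5,fy=4,interpolation=cv2.INTER_CUBIC))
cv2.imwrite('pics/w34.png',env.camera('wrist')[:,:,::-1])
E
```

```text
t 33.55 tcp [0.6124 0.3001 0.2763] F [ 0.3  0.1 -2.4] w 0.089
total L [0.23 0.8  0.03] dr [-0.     0.001 -0.   ] n 1
  [0.23, 0.8, 0.03] [-0.0, 0.001, -0.0]
```

View pics/s34.png

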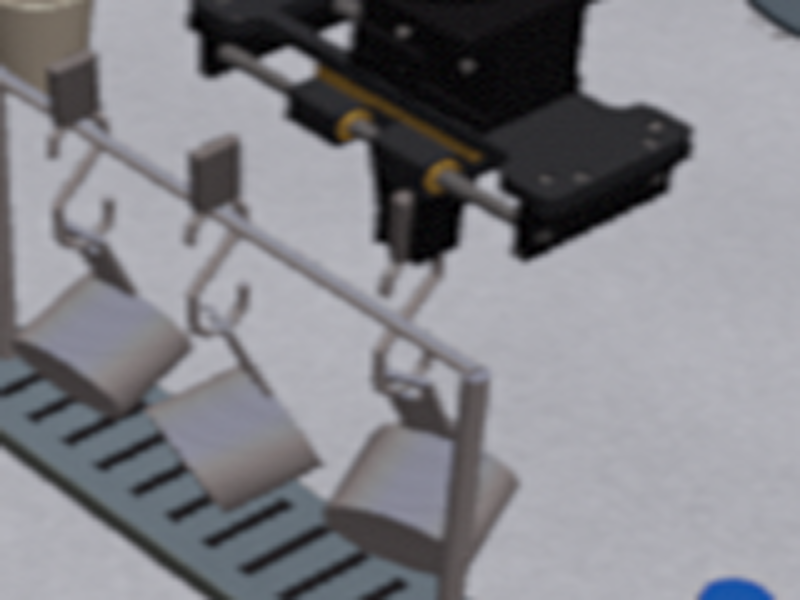

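View pics/w34.png

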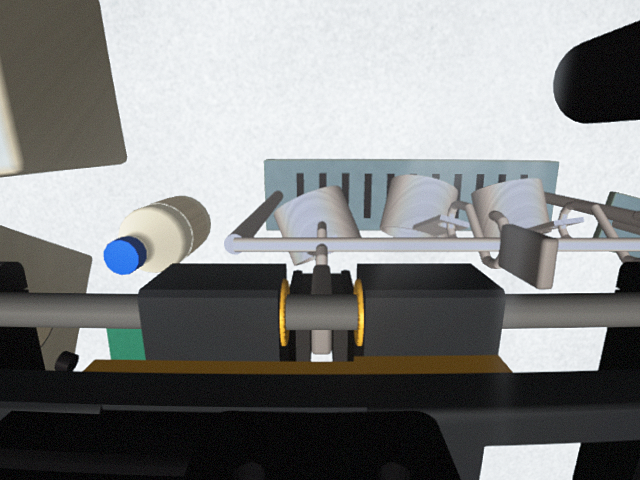

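Emit:
move_arm:
  linear:
    - [0, 0, 0.8]
    - [0, 0, 0]
    - [0, 0, 0]
  dr:
    - [0, 0, 0]
    - [0, 0, 0]
    - [0, 0, 0]
  jaw: [1, 1, 1]

```text
t: 34.02
tcp_pos: [0.6125, 0.2915, 0.2765]
orientation: [0.528, 0.47, 0.527, -0.471]
contact_force: [-0.2, -0.1, -1.9]
gripper_width: 0.086
```

```bash
python3 - <<'E'
from cell import env; from h import *
plan(env.state(),(.6263-.005,.2936-.0005,.274),np.radians(6.5))
cv2.imwrite('pics/w35.png',env.camera('wrist')[:,:,::-1])
E
```

```text
t 34.02 tcp [0.6125 0.2915 0.2765] F [-0.2 -0.1 -1.9] w 0.086
total L [ 0.25  0.9  -0.06] dr [ 0.     0.001 -0.   ] n 1
  [0.25, 0.9, -0.06] [0.0, 0.001, -0.0]
```

View pics/w35.png

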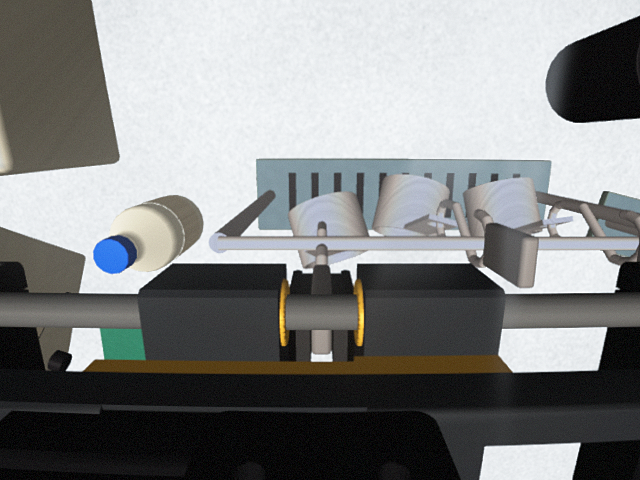

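Emit:
move_arm:
  linear:
    - [0.2, 0.9, -0.3]
    - [0.8, 0.6, 0]
    - [0.9, 0, 0]
    - [0, 0, 0]
  dr:
    - [0, 0, 0]
    - [0, 0, 0]
    - [0, 0, 0]
    - [0, 0, 0]
  jaw: [1, 1, 1, 1]

```text
t: 34.58
tcp_pos: [0.6275, 0.2966, 0.255]
orientation: [0.528, 0.47, 0.528, -0.471]
contact_force: [-0.4, -0.4, -1.7]
gripper_width: 0.088
```

```bash
python3 - <<'E'
from cell import env; from h import *
plan(env.state(),(.6260,.2950,.247),np.radians(6.5))
cv2.imwrite('pics/s36.png',cv2.resize(env.camera('scene')[210:360,290:450,::-1],None,fx=5,fy=4,interpolation=cv2.INTER_CUBIC))
E
```

```text
t 34.58 tcp [0.6275 0.2966 0.255 ] F [-0.4 -0.4 -1.7] w 0.088
total L [ 0.8  -0.16  0.15] dr [0.001 0.002 0.002] n 1
  [0.8, -0.16, 0.15] [0.001, 0.002, 0.002]
```

View pics/s36.png

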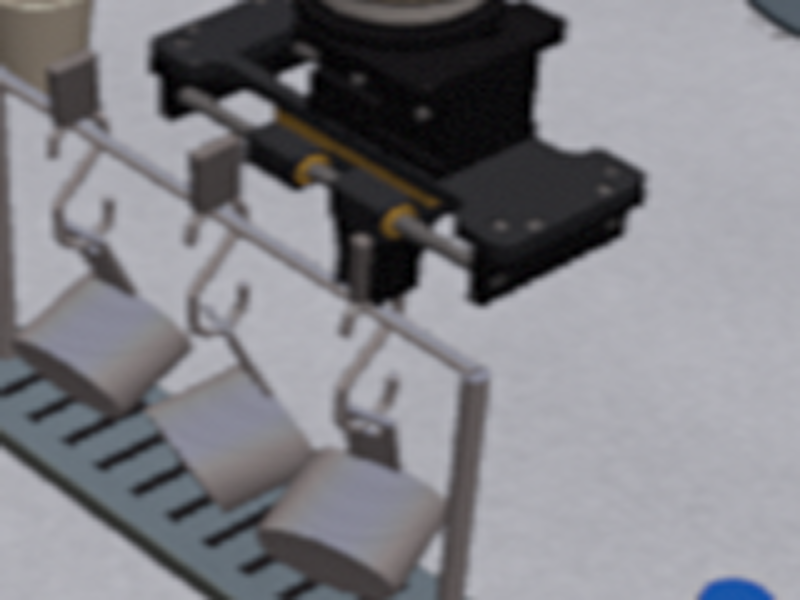

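Emit:
move_arm:
  linear:
    - [0.6, -0.1, 0]
    - [0.4, 0, 0]
    - [0.3, 0, 0]
    - [0, 0, 0]
  dr:
    - [0, 0, 0]
    - [0, 0, 0]
    - [0, 0, 0]
    - [0, 0, 0]
  jaw: [1, 1, 1, 1]

```text
t: 35.12
tcp_pos: [0.627, 0.2969, 0.2479]
orientation: [0.529, 0.471, 0.527, -0.47]
contact_force: [-0.4, -0.4, -1.8]
gripper_width: 0.085
```

```bash
python3 - <<'E'
from cell import env; from h import *
plan(env.state(),(.6260,.2950,.247),np.radians(6.5))
cv2.imwrite('pics/s37.png',cv2.resize(env.camera('scene')[210:360,290:450,::-1],None,fx=5,fy=4,interpolation=cv2.INTER_CUBIC))
cv2.imwrite('pics/w37.png',env.camera('wrist')[:,:,::-1])
E
```

```text
t 35.12 tcp [0.627  0.2969 0.2479] F [-0.4 -0.4 -1.8] w 0.085
total L [ 0.09 -0.12  0.18] dr [ 0.     0.001 -0.004] n 1
  [0.09, -0.12, 0.18] [0.0, 0.001, -0.004]
```

View pics/s37.png

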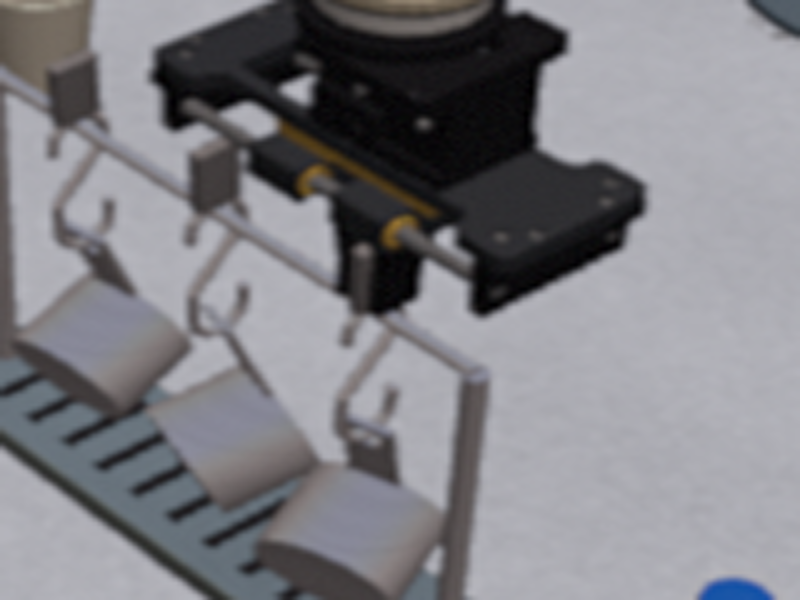

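View pics/w37.png

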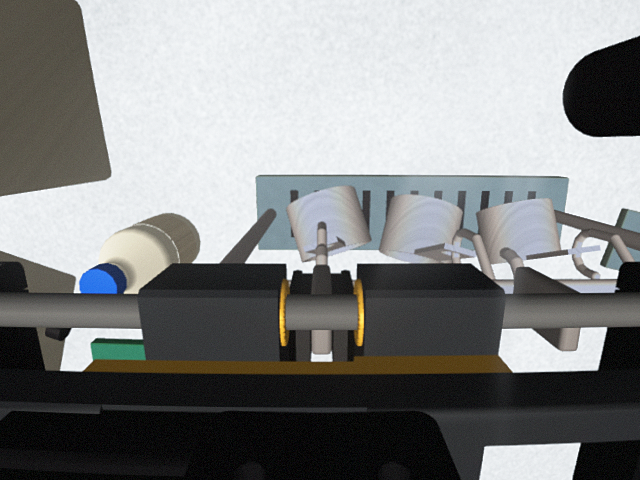

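Emit:
move_arm:
  linear:
    - [0.2, 0, 0]
    - [0, 0, 0]
    - [0, 0, 0]
    - [0, 0, 0]
    - [-1.2, 0, 0]
  dr:
    - [0, 0, 0]
    - [0, 0, 0]
    - [0, 0, 0]
    - [0, 0, 0]
    - [0, 0, 0]
  jaw: [1, 0.88, 0.8, 0.7, 0.7]

```text
t: 35.85
tcp_pos: [0.6273, 0.297, 0.2582]
orientation: [0.529, 0.472, 0.527, -0.47]
contact_force: [-0.7, 0.3, 0.1]
gripper_width: 0.283
```

Emit:
move_arm:
  linear:
    - [-1.5, 0, 0]
    - [-2.5, 0, 0]
    - [-2.5, 0, 0]
    - [-1, -6, 0]
    - [0, -5, 3]
  dr:
    - [0, 0, 0]
    - [0, 0, 0]
    - [0, 0, 0]
    - [0, 0, 0]
    - [0, 0, 0]
  jaw: [0.7, 0.7, 0.7, 0.7, 0.7]

```text
t: 36.48
tcp_pos: [0.522, 0.2578, 0.3396]
orientation: [0.529, 0.474, 0.527, -0.467]
contact_force: [0.6, -0.2, 1.0]
gripper_width: 0.302
```

```bash
python3 - <<'E'
from cell import env; from h import *
plan(env.state(),(.42,-.3,.25),np.radians(-5))
cv2.imwrite('pics/s38.png',cv2.resize(env.camera('scene')[200:380,260:460,::-1],None,fx=4,fy=3.3,interpolation=cv2.INTER_CUBIC))
cv2.imwrite('pics/w38.png',env.camera('wrist')[:,:,::-1])
t=env.camera('top')[:,:,::-1];cv2.imwrite('pics/t38.png',cv2.resize(t[185:255,195:355],None,fx=5,fy=5,interpolation=cv2.INTER_CUBIC))
E
```

```text
t 36.48 tcp [0.522  0.2578 0.3396] F [ 0.6 -0.2  1. ] w 0.302
total L [  8.49 -16.61  54.3 ] dr [ 0.202 -0.007 -0.009] n 10
  [0.85, -1.66, 5.43] [0.02, -0.001, -0.001]
  [0.85, -1.55, 5.46] [0.02, -0.001, -0.001]
  [0.86, -1.44, 5.49] [0.02, -0.001, -0.001]
  [0.86, -1.33, 5.52] [0.02, -0.001, -0.001]
  [0.87, -1.21, 5.54] [0.02, -0.001, -0.001]
  [0.87, -1.1, 5.57] [0.02, -0.001, -0.001]
  [0.88, -0.99, 5.59] [0.02, -0.001, -0.001]
  [0.88, -0.87, 5.61] [0.02, -0.001, -0.001]
  [0.89, -0.76, 5.62] [0.02, -0.001, -0.001]
  [0.89, -0.65, 5.63] [0.02, -0.001, -0.001]
```

View pics/s38.png

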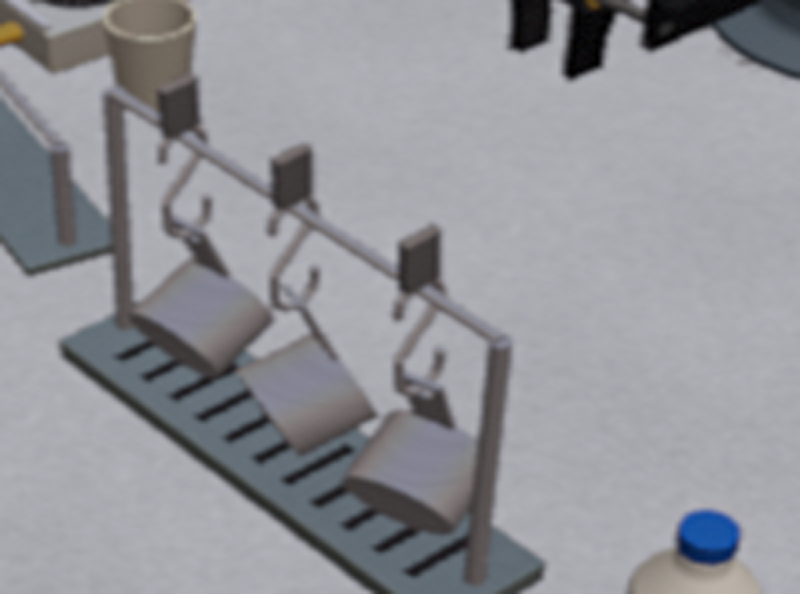

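View pics/t38.png

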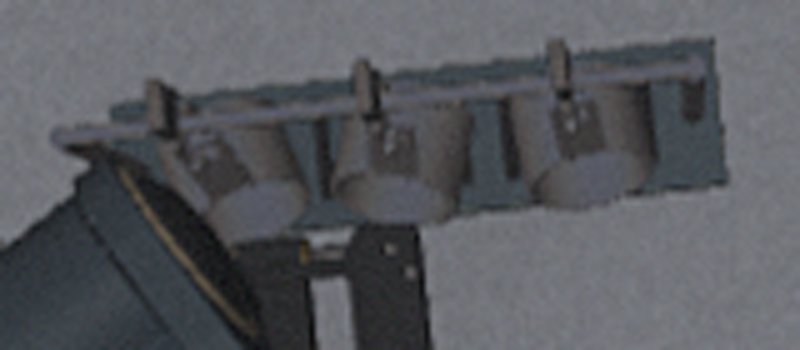

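View pics/w38.png

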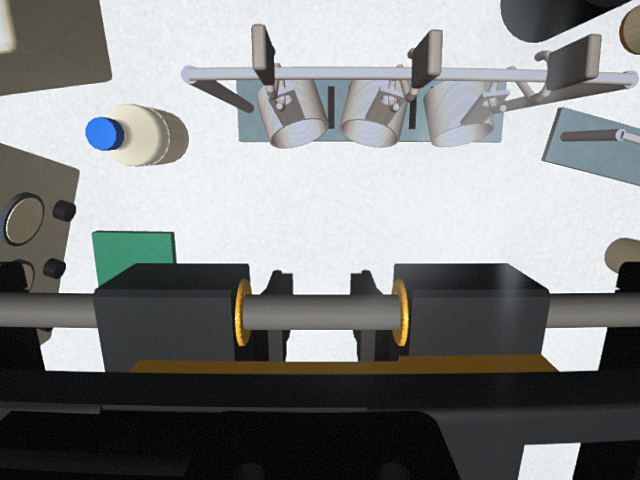

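Emit:
move_arm:
  linear:
    - [0.4, -1.6, 5.4]
    - [0.4, -1.5, 5.4]
    - [0.6, -1.4, 5.5]
    - [0.8, -1.3, 5.5]
    - [0.8, -1.2, 5.5]
  dr:
    - [0.02, 0, 0]
    - [0.02, 0, 0]
    - [0.02, 0, 0]
    - [0.02, 0, 0]
    - [0.02, 0, 0]
  jaw: [0.6, 0.5, 0.5, 0.5, 0.5]

```text
t: 37.25
tcp_pos: [0.4788, -0.0245, 0.3126]
orientation: [0.508, 0.504, 0.501, -0.488]
contact_force: [0.2, -0.6, 0.3]
gripper_width: 0.5
```

Emit:
move_arm:
  linear:
    - [0.8, -1, 5.5]
    - [0.8, -1, 5.5]
    - [0.8, -0.8, 5.5]
    - [0.8, -0.7, 5]
    - [0, 0, 2]
  dr:
    - [0.02, 0, 0]
    - [0.02, 0, 0]
    - [0.02, 0, 0]
    - [0.02, 0, 0]
    - [0.02, 0, 0]
  jaw: [0.5, 0.5, 0.5, 0.5, 0.5]

```text
t: 37.88
tcp_pos: [0.4455, -0.271, 0.2821]
orientation: [0.484, 0.532, 0.47, -0.512]
contact_force: [0.1, 0.3, 0.3]
gripper_width: 0.496
```

```bash
python3 - <<'E'
from cell import env; from h import *
plan(env.state(),(.43,-.30,.25),np.radians(-2))
i=env.camera_info('wrist');cv2.imwrite('pics/w39.png',env.camera('wrist')[:,:,::-1])
import pickle;pickle.dump(i,open('w39.pkl','wb'))
E
```

```text
t 37.88 tcp [ 0.4455 -0.271   0.2821] F [0.1 0.3 0.3] w 0.496
total L [ 3.14 -1.39  3.05] dr [-0.055 -0.007 -0.034] n 1
  [3.14, -1.39, 3.05] [-0.055, -0.007, -0.034]
```

View pics/w39.png

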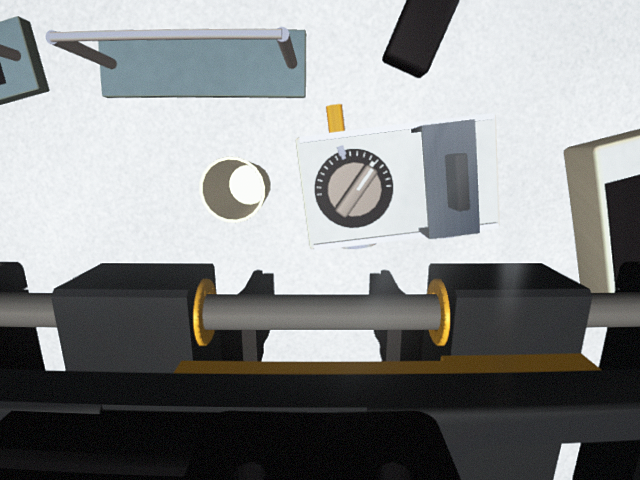

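```bash
python3 - <<'E'
import cv2
a=cv2.imread('pics/w39.png')[110:255,290:500]
cv2.imwrite('pics/w39z.png',cv2.resize(a,None,fx=3.8,fy=3.8,interpolation=cv2.INTER_CUBIC))
E
```

```text
(no output)
```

View pics/w39z.png

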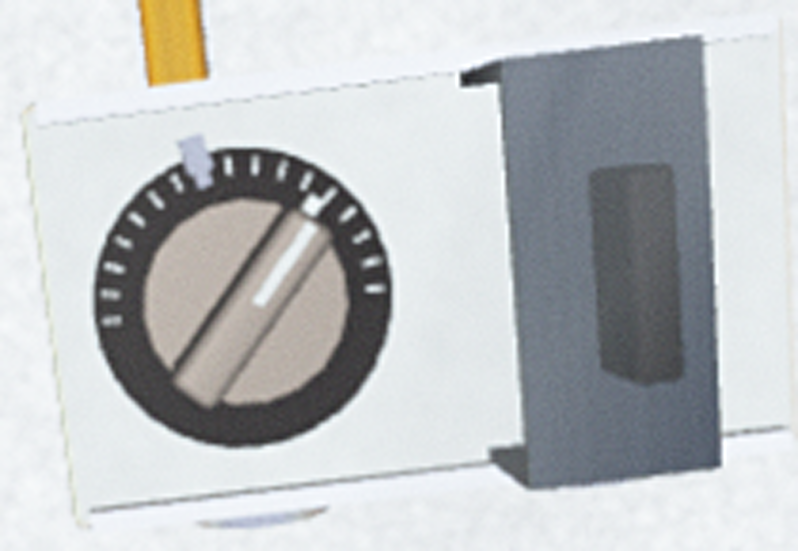

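```bash
python3 - <<'E'
from h import *; import pickle
i=pickle.load(open('w39.pkl','rb')); g=lambda u,v:(290+(u+.5)/3.8-.5,110+(v+.5)/3.8-.5)
def f(n,p,z):
    P=onz(i,[g(*p)],z)[0]; print(n,P.round(4)); return P
a=f('far',(318,217),.079); b=f('near',(197,394),.079); c=f('disc',(243,297),.050); 
for z in (.055,.06): 
    p=f('ptr',(315,203),z); m=f('mark',(206,188),z)
    k=(a+b)/2
    print(np.linalg.norm((p-k)[:2]),np.linalg.norm((m-k)[:2]),np.degrees([np.arctan2(*(v-k)[1::-1]) for v in (p,m,a)]))
print(k,np.linalg.norm(a-b))
# lock ridge top corners z .117; bridge edges; box left edge
r=[f('ridge',p,.117) for p in ((640,165),(676,167),(683,376),(640,382))]; print('lockc',np.mean(r,0)); d=r[0]-r[3];e=r[1]-r[2]
print(np.degrees([np.arctan2(*v[1::-1]) for v in (d,e)]))
x=f('boxfar',(40,127),.045)-f('boxnear',(90,512),.045); print(np.degrees(np.arctan2(*x[1::-1])))
x=f('L',(40,125),.045)-f('R',(440,78),.045); print(np.degrees(np.arctan2(*x[1::-1])))
E
```

```text
far [ 0.4946 -0.3232  0.079 ]
near [ 0.4523 -0.2893  0.079 ]
disc [ 0.4739 -0.305   0.05  ]
ptr [ 0.4977 -0.3257  0.055 ]
mark [ 0.5041 -0.2969  0.055 ]
0.031044037858927013 0.032084851811728744 [-38.75848425  17.0172887  -38.79066124]
ptr [ 0.4977 -0.3251  0.06  ]
mark [ 0.5041 -0.2966  0.06  ]
0.03072673219102238 0.03216754686304225 [-37.74323154  17.45183766 -38.79066124]
[ 0.47344557 -0.30625723  0.079     ] 0.054155490953155305
ridge [ 0.5011 -0.3917  0.117 ]
ridge [ 0.5    -0.3998  0.117 ]
ridge [ 0.4523 -0.4008  0.117 ]
ridge [ 0.4517 -0.3907  0.117 ]
lockc [ 0.47624012 -0.39575167  0.117     ]
[-1.09298845  1.15264954]
boxfar [ 0.5244 -0.2536  0.045 ]
boxnear [ 0.4161 -0.2572  0.045 ]
1.9084760277392196
L [ 0.5249 -0.2536  0.045 ]
R [ 0.5279 -0.3629  0.045 ]
91.55089265834184
```

Emit:
move_arm:
  linear:
    - [2, -1, 2]
    - [2, -0.4, 1]
    - [0, 0, 0]
    - [0, 0, 0]
  dr:
    - [-0.03, -0.004, -0.03]
    - [-0.03, 0, 0]
    - [0, 0, 0]
    - [0, 0, 0]
  jaw: [0.6, 0.6, 0.6, 0.6]

```text
t: 38.42
tcp_pos: [0.4375, -0.298, 0.2449]
orientation: [0.497, 0.509, 0.492, -0.502]
contact_force: [0.0, 0.6, 0.1]
gripper_width: 0.399
```

```bash
python3 - <<'E'
from cell import env; from h import *
plan(env.state(),(.4735,-.305,.13),np.radians(-38))
env.camera('top')
i=env.camera_info('wrist');a=env.camera('wrist')[:,:,::-1]; cv2.imwrite('pics/w40.png',a)
import pickle;pickle.dump(i,open('w40.pkl','wb'))
cv2.imwrite('pics/w40z.png',cv2.resize(a[70:260,240:480],None,fx=3.3,fy=3.1,interpolation=cv2.INTER_CUBIC))
E
```

```text
t 38.42 tcp [ 0.4375 -0.298   0.2449] F [0.  0.6 0.1] w 0.399
total L [11.53  3.47  0.64] dr [ 0.642 -0.005 -0.011] n 4
  [2.88, 0.87, 0.16] [0.16, -0.001, -0.003]
  [2.88, 0.89, 0.01] [0.16, -0.001, -0.003]
  [2.88, 0.89, -0.13] [0.16, -0.001, -0.003]
  [2.88, 0.86, -0.28] [0.16, -0.001, -0.003]
```

View pics/w40.png

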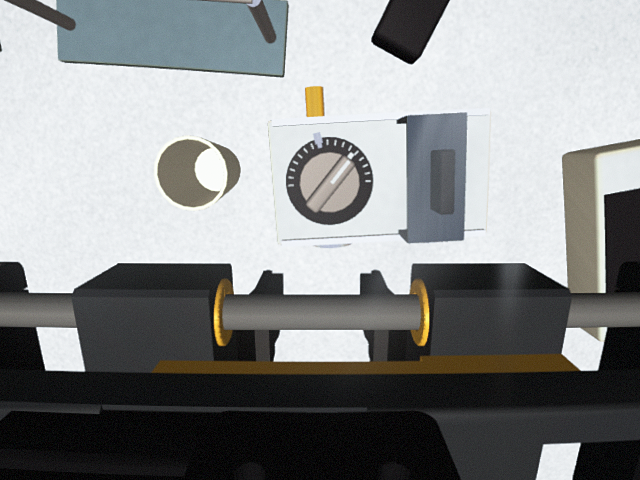

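View pics/w40z.png

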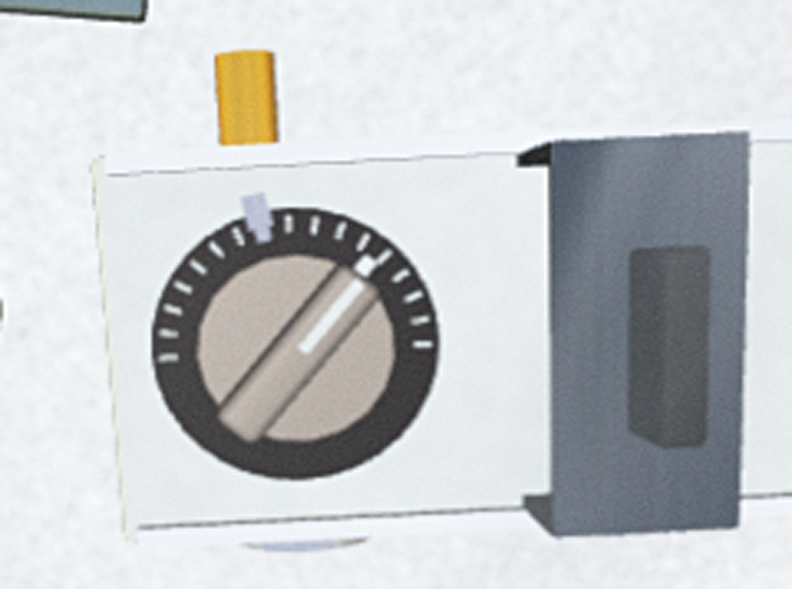

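```bash
python3 - <<'E'
from h import *; import pickle
i=pickle.load(open('w40.pkl','rb')); g=lambda u,v:(240+(u+.5)/3.3-.5,70+(v+.5)/3.1-.5)
def f(n,p,z):
    P=onz(i,[g(*p)],z)[0]; print(n,P.round(4)); return P
a=f('far',(362,277),.079); b=f('near',(240,429),.079); c=f('disc',(295,343),.050); f('disc55',(295,343),.055)
k=(a+b)/2;print(k,np.linalg.norm(a-b))
for z in (.055,.06): 
    p=f('ptr',(370,263),z); m=f('mark',(265,240),z)
    print(np.linalg.norm((p-k)[:2]),np.linalg.norm((m-k)[:2]),np.degrees([np.arctan2(*(v-k)[1::-1]) for v in (p,m,a)]))
r=[f('ridge',p,.117) for p in ((664,250),(709,248),(706,446),(663,447))]; print('lockc',np.mean(r,0))
x=f('L',(108,175),.045)-f('R',(520,152),.045); print(np.degrees(np.arctan2(*x[1::-1])))
x=f('L',(140,527),.045)-f('R',(525,509),.045); print(np.degrees(np.arctan2(*x[1::-1])))
E
```

```text
far [ 0.494  -0.3222  0.079 ]
near [ 0.4524 -0.2895  0.079 ]
disc [ 0.4742 -0.3051  0.05  ]
disc55 [ 0.4745 -0.305   0.055 ]
[ 0.47323078 -0.30586496  0.079     ] 0.05291227802096518
ptr [ 0.4976 -0.3262  0.055 ]
mark [ 0.5048 -0.2972  0.055 ]
0.031709542242645467 0.03273334152531619 [-39.78912321  15.37960073 -38.12520741]
ptr [ 0.4976 -0.3258  0.06  ]
mark [ 0.5047 -0.2972  0.06  ]
0.03149230062595637 0.032667735229880646 [-39.19713381  15.3724322  -38.12520741]
ridge [ 0.5001 -0.3887  0.117 ]
ridge [ 0.5005 -0.3991  0.117 ]
ridge [ 0.4516 -0.4011  0.117 ]
ridge [ 0.4515 -0.3908  0.117 ]
lockc [ 0.47592516 -0.39495582  0.117     ]
L [ 0.5249 -0.2534  0.045 ]
R [ 0.5293 -0.3692  0.045 ]
92.18026734452205
L [ 0.4166 -0.2578  0.045 ]
R [ 0.4201 -0.3731  0.045 ]
91.77490754180155
```

Emit:
move_arm:
  linear:
    - [2, 1, 0]
    - [2, 1, 0]
    - [2.5, 0.9, 0]
    - [2.5, 0.8, 0]
    - [0, 0, 0]
  dr:
    - [0.16, 0, -0.003]
    - [0.16, 0, -0.003]
    - [0.16, 0, -0.003]
    - [0.16, 0, 0]
    - [0, 0, 0]
  jaw: [0.6, 0.6, 0.6, 0.6, 0.6]

```text
t: 39.15
tcp_pos: [0.479, -0.3056, 0.1585]
orientation: [0.308, 0.641, 0.303, -0.634]
contact_force: [-1.0, 0.4, -0.0]
gripper_width: 0.402
```

```bash
python3 - <<'E'
from cell import env; from h import *
plan(env.state(),(.4738,-.3055,.10),np.radians(-39))
E
```

```text
t 39.15 tcp [ 0.479  -0.3056  0.1585] F [-1.   0.4 -0. ] w 0.402
total L [ 5.84 -0.47  0.36] dr [ 0.004 -0.007 -0.01 ] n 1
  [5.84, -0.47, 0.36] [0.004, -0.007, -0.01]
```

Emit:
move_arm:
  linear:
    - [1.5, -0.5, 0.3]
    - [2, -0.1, 0]
    - [2, -0.1, 0]
    - [0, 0, 0]
  dr:
    - [0.004, -0.007, -0.01]
    - [0, 0, 0]
    - [0, 0, 0]
    - [0, 0, 0]
  jaw: [0.6, 0.6, 0.6, 0.6]

```text
t: 39.65
tcp_pos: [0.4723, -0.3033, 0.105]
orientation: [0.308, 0.638, 0.305, -0.636]
contact_force: [-0.2, 0.5, -0.1]
gripper_width: 0.4
```

```bash
python3 - <<'E'
from cell import env; from h import *
plan(env.state(),(.4738,-.3055,.062),np.radians(-39))
i=env.camera_info('wrist');a=env.camera('wrist')[:,:,::-1]; cv2.imwrite('pics/w41.png',a)
E
```

```text
t 39.65 tcp [ 0.4723 -0.3033  0.105 ] F [-0.2  0.5 -0.1] w 0.4
total L [4.3  0.24 0.08] dr [ 0.008 -0.    -0.004] n 1
  [4.3, 0.24, 0.08] [0.008, -0.0, -0.004]
```

View pics/w41.png

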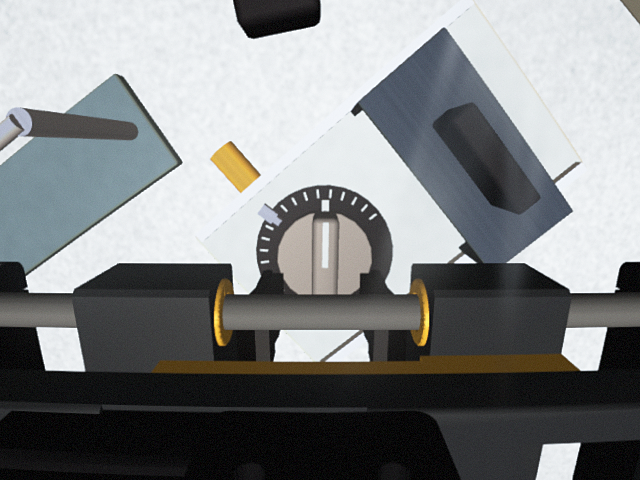

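Emit:
move_arm:
  linear:
    - [1.5, 0.2, 0.1]
    - [1.5, 0, 0]
    - [1, 0, 0]
    - [0, 0, 0]
  dr:
    - [0.004, 0, -0.004]
    - [0, 0, 0]
    - [0, 0, 0]
    - [0, 0, 0]
  jaw: [0.6, 0.6, 0.6, 0.6]

```text
t: 40.2
tcp_pos: [0.4753, -0.3067, 0.0651]
orientation: [0.307, 0.639, 0.304, -0.636]
contact_force: [1.0, -0.4, -0.2]
gripper_width: 0.396
```

```bash
python3 - <<'E'
from cell import env; from h import *
plan(env.state(),(.4738,-.3055,.062),np.radians(-39))
E
```

```text
t 40.2 tcp [ 0.4753 -0.3067  0.0651] F [ 1.  -0.4 -0.2] w 0.396
total L [ 0.31 -0.19 -0.  ] dr [ 0.004 -0.001 -0.005] n 1
  [0.31, -0.19, -0.0] [0.004, -0.001, -0.005]
```

Emit:
move_arm:
  linear:
    - [0.25, -0.2, 0]
    - [0, 0, 0]
    - [0, 0, 0]
    - [0, 0, 0]
  dr:
    - [0, 0, -0.005]
    - [0, 0, 0]
    - [0, 0, 0]
    - [0, 0, 0]
  jaw: [0.7, 1, 1, 1]
  grip_force: 40

```text
t: 40.7
tcp_pos: [0.4735, -0.3065, 0.0629]
orientation: [0.306, 0.638, 0.305, -0.637]
contact_force: [0.2, 0.6, -3.5]
gripper_width: 0.161
```

```bash
python3 - <<'E'
from cell import env; from h import *
plan(env.state(),(.4738,-.3055,.062),np.radians(16),rstep=.14)
E
```

```text
t 40.7 tcp [ 0.4735 -0.3065  0.0629] F [ 0.2  0.6 -3.5] w 0.161
total L [ 0.09 -0.04 -0.09] dr [-0.956  0.001 -0.001] n 7
  [0.01, -0.01, -0.01] [-0.137, 0.0, -0.0]
  [0.01, -0.0, -0.01] [-0.137, 0.0, -0.0]
  [0.01, -0.0, -0.01] [-0.137, 0.0, -0.0]
  [0.01, 0.0, -0.01] [-0.137, 0.0, -0.0]
  [0.01, 0.0, -0.01] [-0.137, 0.0, -0.0]
  [0.01, 0.0, -0.01] [-0.137, 0.0, -0.0]
  [0.01, 0.01, -0.01] [-0.137, 0.0, -0.0]
```

Emit:
move_arm:
  linear:
    - [0, 0, 0]
    - [0, 0, 0]
    - [0, 0, 0]
    - [0, 0, 0]
    - [0, 0, 0]
  dr:
    - [-0.14, 0, 0]
    - [-0.14, 0, 0]
    - [-0.14, 0, 0]
    - [-0.14, 0, 0]
    - [0, 0, 0]
  jaw: [1, 1, 1, 1, 1]

```text
t: 41.32
tcp_pos: [0.4737, -0.3061, 0.0629]
orientation: [0.475, 0.525, 0.473, -0.524]
contact_force: [-0.4, -0.3, -0.6]
gripper_width: 0.157
```

```bash
python3 - <<'E'
from cell import env; from h import *
plan(env.state(),(.4738,-.3055,.062),np.radians(16),rstep=.14)
print(env.state()['torque'])
E
```

```text
t 41.33 tcp [ 0.4737 -0.3061  0.0629] F [-0.4 -0.3 -0.6] w 0.157
total L [ 0.09  0.01 -0.06] dr [-0.381  0.    -0.002] n 3
  [0.03, 0.0, -0.02] [-0.127, 0.0, -0.001]
  [0.03, 0.01, -0.02] [-0.127, 0.0, -0.001]
  [0.03, 0.01, -0.02] [-0.127, 0.0, -0.001]
[-0.02471768 -0.00865185  0.08192305]
```

Emit:
move_arm:
  linear:
    - [0, 0, 0]
    - [0, 0, 0]
    - [0, 0, 0]
    - [0, 0, 0]
  dr:
    - [-0.13, 0, 0]
    - [-0.13, 0, 0]
    - [-0.11, 0, 0]
    - [0, 0, 0]
  jaw: [1, 1, 1, 1]

```text
t: 41.82
tcp_pos: [0.4737, -0.3058, 0.0629]
orientation: [0.563, 0.429, 0.562, -0.428]
contact_force: [0.4, -0.5, -1.5]
gripper_width: 0.156
```

```bash
python3 - <<'E'
from cell import env; from h import *
plan(env.state(),(.4738,-.3055,.062),np.radians(16),rstep=.14)
i=env.camera_info('wrist');a=env.camera('wrist')[:,:,::-1]; cv2.imwrite('pics/w42.png',cv2.resize(a[150:300,200:440],None,fx=3.3,fy=3.3,interpolation=cv2.INTER_CUBIC))
E
```

```text
t 41.83 tcp [ 0.4737 -0.3058  0.0629] F [ 0.4 -0.5 -1.5] w 0.156
total L [ 0.09  0.02 -0.02] dr [-0.011  0.    -0.002] n 1
  [0.09, 0.02, -0.02] [-0.011, 0.0, -0.002]
```

View pics/w42.png

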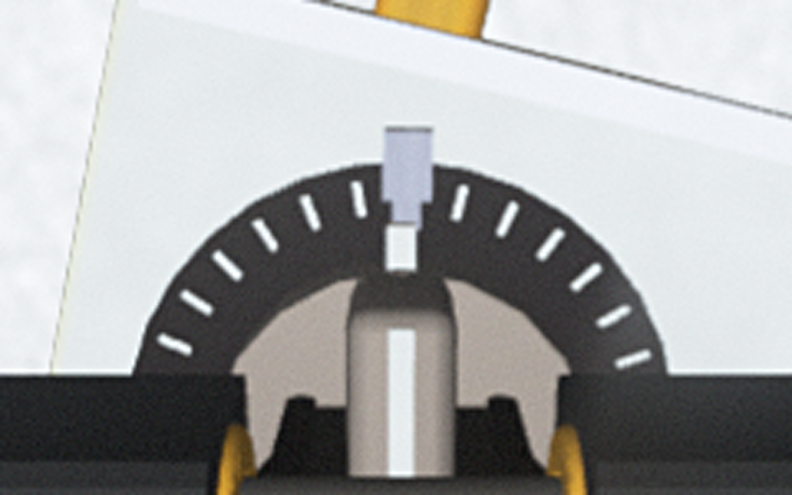

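Emit:
move_arm:
  linear:
    - [0, 0, 0]
    - [0, 0, 0]
    - [0, 0, 0]
    - [0, 0, 0]
    - [-1, 0, 0]
  dr:
    - [0, 0, 0]
    - [0, 0, 0]
    - [0, 0, 0]
    - [0, 0, 0]
    - [0, 0, 0]
  jaw: [0.9, 0.75, 0.65, 0.6, 0.6]

```text
t: 42.5
tcp_pos: [0.4736, -0.3054, 0.0732]
orientation: [0.562, 0.43, 0.561, -0.43]
contact_force: [0.3, 0.3, 1.2]
gripper_width: 0.388
```

Emit:
move_arm:
  linear:
    - [-3, 0, 0]
    - [-4, 0, 0]
    - [-2, -2, 3]
    - [0, -2.5, 3]
    - [0, 0, 0]
  dr:
    - [0, 0, 0]
    - [0, 0, 0]
    - [0.12, 0, 0]
    - [0.12, 0, 0]
    - [0, 0, 0]
  jaw: [0.6, 0.6, 0.6, 0.6, 0.6]

```text
t: 43.12
tcp_pos: [0.4403, -0.3757, 0.1685]
orientation: [0.505, 0.497, 0.502, -0.496]
contact_force: [-0.4, -0.9, -0.9]
gripper_width: 0.4
```

```bash
python3 - <<'E'
from cell import env; from h import *
plan(env.state(),(.4760,-.395,.13),np.radians(2))
i=env.camera_info('wrist');a=env.camera('wrist')[:,:,::-1]; cv2.imwrite('pics/w43.png',a)
E
```

```text
t 43.12 tcp [ 0.4403 -0.3757  0.1685] F [-0.4 -0.9 -0.9] w 0.4
total L [3.87 3.53 1.97] dr [-0.021  0.002 -0.003] n 1
  [3.87, 3.53, 1.97] [-0.021, 0.002, -0.003]
```

View pics/w43.png

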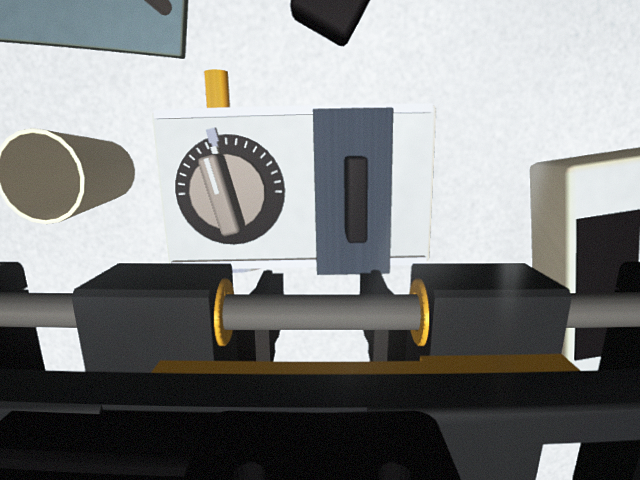

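Emit:
move_arm:
  linear:
    - [1, 1.8, 1]
    - [1, 1.7, 0.9]
    - [1, 0, 0]
    - [0, 0, 0]
  dr:
    - [-0.02, 0, 0]
    - [0, 0, 0]
    - [0, 0, 0]
    - [0, 0, 0]
  jaw: [0.6, 0.6, 0.6, 0.6]

```text
t: 43.68
tcp_pos: [0.4756, -0.3888, 0.134]
orientation: [0.508, 0.491, 0.511, -0.489]
contact_force: [-0.3, 0.3, 0.3]
gripper_width: 0.401
```

```bash
python3 - <<'E'
from cell import env; from h import *
plan(env.state(),(.4760,-.395,.096),np.radians(2))
E
```

```text
t 43.67 tcp [ 0.4756 -0.3888  0.134 ] F [-0.3  0.3  0.3] w 0.401
total L [3.8  0.02 0.65] dr [ 0.004 -0.006  0.001] n 1
  [3.8, 0.02, 0.65] [0.004, -0.006, 0.001]
```

Emit:
move_arm:
  linear:
    - [0.6, 0, 0.6]
    - [1.5, 0, 0]
    - [1.3, 0, 0]
    - [0, 0, 0]
  dr:
    - [0.004, -0.006, 0]
    - [0, 0, 0]
    - [0, 0, 0]
    - [0, 0, 0]
  jaw: [0.6, 0.6, 0.6, 0.6]

```text
t: 44.18
tcp_pos: [0.4741, -0.3944, 0.0976]
orientation: [0.508, 0.491, 0.509, -0.492]
contact_force: [-0.1, -0.7, 0.2]
gripper_width: 0.403
```

```bash
python3 - <<'E'
from cell import env; from h import *
plan(env.state(),(.4760,-.395,.096),np.radians(2))
E
```

```text
t 44.17 tcp [ 0.4741 -0.3944  0.0976] F [-0.1 -0.7  0.2] w 0.403
total L [0.16 0.18 0.07] dr [-0.001 -0.     0.003] n 1
  [0.16, 0.18, 0.07] [-0.001, -0.0, 0.003]
```

Emit:
move_arm:
  linear:
    - [0, 0, 0]
    - [0, 0, 0]
    - [0, 0, 0]
    - [0, 0, -1]
    - [0, 0, -2]
  dr:
    - [0, 0, 0]
    - [0, 0, 0]
    - [0, 0, 0]
    - [0, 0, 0]
    - [0, 0, 0]
  jaw: [1, 1, 1, 1, 1]
  grip_force: 25

```text
t: 44.8
tcp_pos: [0.4738, -0.3668, 0.0983]
orientation: [0.509, 0.491, 0.506, -0.493]
contact_force: [1.5, -2.9, -2.0]
gripper_width: 0.13
```

Emit:
move_arm:
  linear:
    - [0, 0, -2]
    - [0, 0, -2]
    - [0, 0, -1.5]
    - [0, 0, 0]
  dr:
    - [0, 0, 0]
    - [0, 0, 0]
    - [0, 0, 0]
    - [0, 0, 0]
  jaw: [1, 1, 1, 1]

```text
t: 45.3
tcp_pos: [0.4717, -0.306, 0.0983]
orientation: [0.51, 0.49, 0.507, -0.492]
contact_force: [1.7, -5.3, -5.5]
gripper_width: 0.137
```

```bash
python3 - <<'E'
from cell import env; from h import *
plan(env.state(),(.4725,-.295,.0976),np.radians(2))
i=env.camera_info('wrist');a=env.camera('wrist')[:,:,::-1]; cv2.imwrite('pics/w44.png',a)
E
```

```text
t 45.3 tcp [ 0.4717 -0.306   0.0983] F [ 1.7 -5.3 -5.5] w 0.137
total L [ 0.06  0.12 -1.1 ] dr [-0.     0.006 -0.001] n 1
  [0.06, 0.12, -1.1] [-0.0, 0.006, -0.001]
```

View pics/w44.png

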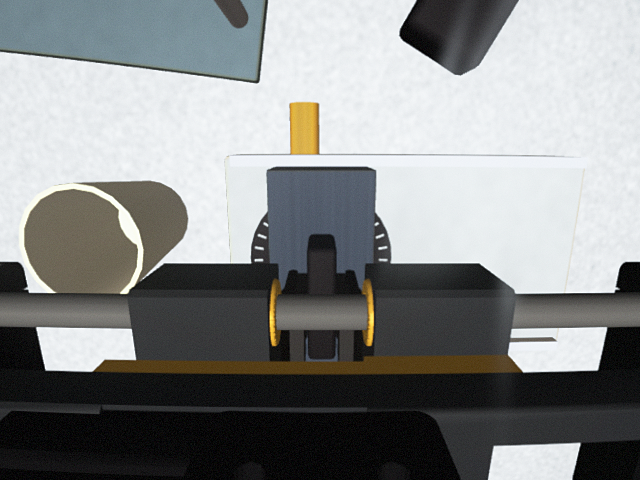

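Emit:
move_arm:
  linear:
    - [0, 0, -0.7]
    - [0, 0, -0.5]
    - [0, 0, 0]
  dr:
    - [0, 0, 0]
    - [0, 0, 0]
    - [0, 0, 0]
  jaw: [1, 1, 1]

```text
t: 45.72
tcp_pos: [0.4717, -0.3062, 0.0983]
orientation: [0.515, 0.489, 0.499, -0.497]
contact_force: [1.7, 2.5, -0.5]
gripper_width: 0.138
```

Emit:
move_arm:
  linear:
    - [0, 0, -1.5]
    - [0, 0, -1.5]
  dr:
    - [0, 0, 0]
    - [0, 0, 0]
  jaw: [1, 1]

```text
t: 45.98
tcp_pos: [0.4718, -0.306, 0.0984]
orientation: [0.526, 0.485, 0.482, -0.506]
contact_force: [6.1, -37.5, -18.0]
gripper_width: 0.143
```

Emit:
move_arm:
  linear:
    - [0, 0, 0]
    - [0, 0, 0]
    - [0, 0, 0]
    - [-1, 0, 0]
    - [-2, 0, 0]
  dr:
    - [0, 0, 0]
    - [0, 0, 0]
    - [0, 0, 0]
    - [0, 0, 0]
    - [0, 0, 0]
  jaw: [0.9, 0.7, 0.6, 0.6, 0.6]

```text
t: 46.6
tcp_pos: [0.4699, -0.2997, 0.1284]
orientation: [0.524, 0.485, 0.484, -0.506]
contact_force: [0.7, -0.7, -0.0]
gripper_width: 0.388
```

Emit:
move_arm:
  linear:
    - [-4, 0, 0]
    - [-5, 0, 0]
    - [0, -4, 0]
    - [0, -3, 0]
    - [0, 0, 0]
  dr:
    - [0, 0, 0]
    - [0, 0, 0]
    - [0, 0, 0]
    - [0, 0, 0]
    - [0, 0, 0]
  jaw: [0.6, 0.6, 0.6, 0.6, 0.6]

```text
t: 47.22
tcp_pos: [0.3988, -0.2908, 0.2254]
orientation: [0.528, 0.484, 0.484, -0.503]
contact_force: [0.7, 0.1, 0.2]
gripper_width: 0.405
```

```bash
python3 - <<'E'
from cell import env; from h import *
plan(env.state(),(.4,-.3,.25),np.radians(2))
i=env.camera_info('wrist');a=env.camera('wrist')[:,:,::-1]; cv2.imwrite('pics/w45.png',a)
import pickle;pickle.dump(i,open('w45.pkl','wb'))
cv2.imwrite('pics/s45.png',cv2.resize(env.camera('scene')[140:380,180:460,::-1],None,fx=2.8,fy=2.5,interpolation=cv2.INTER_CUBIC))
t=env.camera('top')[:,:,::-1];cv2.imwrite('pics/t45.png',cv2.resize(t[170:330,195:560],None,fx=2.19,fy=2.19*1.5,interpolation=cv2.INTER_CUBIC))
E
```

```text
t 47.23 tcp [ 0.3988 -0.2908  0.2254] F [0.7 0.1 0.2] w 0.405
total L [-2.39  0.15  1.07] dr [-0.01   0.063 -0.023] n 1
  [-2.39, 0.15, 1.07] [-0.01, 0.063, -0.023]
```

View pics/w45.png

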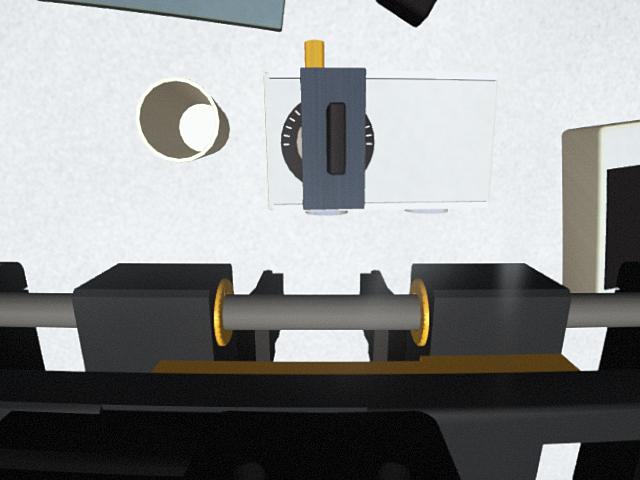

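View pics/s45.png

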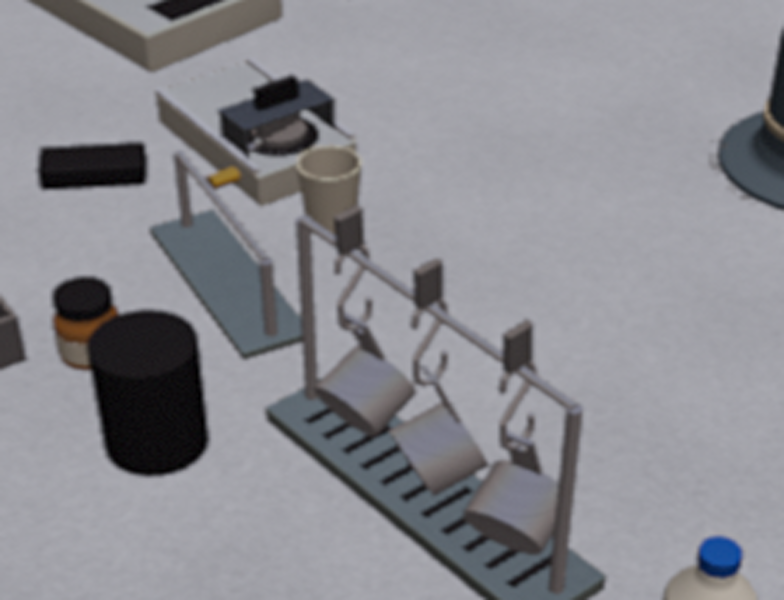

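View pics/t45.png

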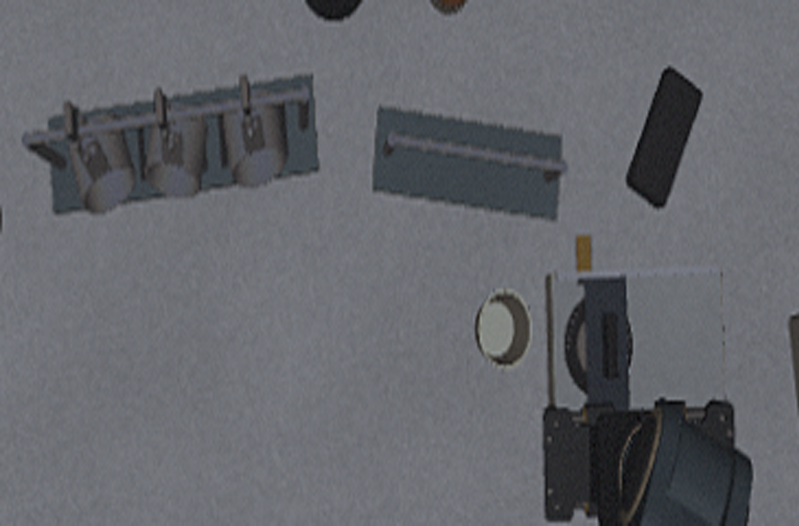

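```bash
python3 - <<'E'
from h import *; import pickle
i=pickle.load(open('w45.pkl','rb'))
print(onz(i,[(337.5,138)],.117),onz(i,[(328,142)],.05), onz(i,[(301.5,138),(365.5,138)],.089))
E
```

```text
[[ 0.4731285  -0.30635207  0.117     ]] [[ 0.47280148 -0.30504481  0.05      ]] [[ 0.47372881 -0.28141573  0.089     ]
 [ 0.47518887 -0.33114017  0.089     ]]
```

```bash
python3 - <<'E'
from cell import env
print(env.job_done(), env.state()['t'])
E
```

```text
the job is handed in; nothing more can be done
the job is handed in; nothing more can be done
```

I hung all three sieves on the drying bar with the three S-hooks, turned the knob to its mark and slid the lock home. I then handed the job in at about 47 s of the 210 s; the hand-in gives no verdict.

- **Sieves:** my last scene and top pictures show all three hooks on the bar, each with its sieve hanging and clear gaps between the pans. The middle and +y sieves hang slightly twisted about the vertical. All three sieves were there, so no spare hook was left and the low stand is empty.
- **Knob:** close up, the pointer lined up with the tip of the mark. It still did after I let go, but the lock now hides it.
- **Lock:** it hit a firm stop at about 37 N of push, and its ridge measures about 1 mm from the knob's axis. It moved only about 89 mm. I read that as a start already about 11 mm along, because the ridge now sits above the knob as the task describes for home.
- **Bystanders:** I touched none of them, and those in my last pictures look unmoved.

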